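# Load the bottle carrier from the flap bin

### The arm

A 6-joint arm with a two-finger parallel gripper is mounted at the origin on a cart in front of the work surface, level with it; the furniture and walls round the work are solid. World frame = base frame: x ahead of the robot, y to its left, z up, the work surface at z = 0. Lengths are in m, angles in degrees, forces in N, time in s.
With the tool pointing down it reaches from about 0.375 to 0.9 m from the base axis. Payload 3.1 kg.
Tool frame: the origin (TCP) lies midway between the tips of the shut fingers; the grasp point (between the pads) lies 19 mm behind it; x points along the fingers, y is the direction in which the jaws open and shut, and the axes are right-handed (so a half turn about x gives the same grasp; the last joint's range is limited). The gripper opens to 87 mm and grips with 3 to 60 N. Pads are 19 mm wide; open, the fingers measure 117 mm over their backs; the gripper's body (75 mm by 190 mm) begins 51 mm behind the grasp point.
Start: joints at [-73.539, 30.224, 82.088, -0, 67.689, -10.227], TCP at [0.281, -0.558, 0.223] pointing down, gripper open.
Joint ranges: [-176.69, 176.69], [-43.24, 126.21], [12.49, 139.97], [-82, 262], [0, 151.66], [-163.58, 163.58]. Speed limits (degrees/s): [159.86, 159.86, 180, 180, 180, 180].

### API

Orientations are given as a 3x3 rotation matrix whose columns are the frame's x, y, z axes.
In Python, from rig import bot gives the robot as it stands.
- The arm moves only by the tool play_rows, never from a script. Its argument "motion" is a list of rows, each a list of 3 entries, a list of its own where there are three numbers: the shift along the tool's x, y, z in mm, then the turn, a rotation vector about the tool's x, y, z in degrees, then the opening, from 0 (shut) to 1 (fully open). A call has 1 to 8 rows; each row is the pose to reach, as a shift and turn from the pose commanded when the call began, along the tool's axes at that moment; what a row does not reach only later rows make up. A row lasts 1/10 s, in which the tool goes at most 50 mm and 8.59 degrees, less where a joint would pass 70% of its speed; a pose out of reach is approached as far as the arm can. A call with a gripper value outside its range is refused whole. The fingers move at their own pace and stop on an object; the grip force is fixed at half the most. Time passes only in rows, so rows that repeat a pose let the fingers close. It gives the time, the measured TCP pose, the force and the opening at its end, in the units of the state.
- bot.read_state(): the state, without advancing time (a new reading comes with each control period).
- bot.capture(name): name is "scene" or "side" or "wrist"; returns a dict with "img" (420x560x3 uint8, blue, green, red), "mtx" (3x3 intrinsics, pixels), "rvec" (rotation vector, rad) and "tvec" (3), from world to camera coordinates, as OpenCV has them. Camera axes: x right, y down, z forward; pixel columns grow to the right and rows downward; lengths in m; the calibration is good to about 2 mm. A picture is of the moment at which its call begins. There is no depth.
- bot.hand_in(): hands the job in, once; it reports no verdict.
The state is a dict: "time_s": time; "joint_positions": joint angles; "qvel": joint speeds; "tau": joint torques, N m; "position": TCP position; "tcp_rot": TCP orientation; "force": force on the tool from outside, world axes, zero at the start; "moment": the same for the moment, N m; "opening": opening from 0.0 (shut) to 1.0 (fully open).
Only numpy, scipy, OpenCV 4.12 (cv2) and the standard library are available. Lean on these libraries where they do the work, as an engineer would, in place of code of your own. Each camera call takes 0.05 s, during which the arm holds its last target.

### The job

Take every reagent bottle out of the white bin, lifting its clear self-closing flap each time you reach in, and stand them upright in the blue carrier, one to a cell. Bottles already in the carrier stay in it. Do not drop or throw a bottle, leave the timer and the petri dish where they are, and finish with the bin's flap shut and your hand clear.

Things in the scene. Friction and masses are not known exactly. Their poses are not given: they have to be found in the camera images.
- flap (a joint): the clear flap that covers the white bin: 0 = shut, grows as its front lip is lifted, up to a stop at 1.90 rad where the flap stands 84 degrees above level. It is not sprung and has no catch: it weighs 0.12 kg and a damper lets it sink softly (let go at the stop, it has sunk to 30 degrees above level after about 2 s and is shut after about 3 s), so something - such as the hand itself - must be under it while a bottle is taken. It falls shut by itself when the hand leaves
- flap_bin: white open bin, fixed to the bench, 156 (x) x 264 (y) x 160 mm, origin at the centre of its underside, its x axis points from the low front (at the robot's side) to the high back. Floor 5 mm thick, walls 4 mm. Front wall at x = -78 mm, 74 mm high; rear wall at x = +78 mm, 154 mm high; side walls slope between. The bottles stand inside on the floor in two staggered rows, at about x = -39 mm and x = +6 mm, 70 mm or more from centre to centre in a row
- bin_hinge (a point): middle of the flap's hinge line, in the bin at x = +78, z = 160 mm; the line runs along the bin's y axis
- flap_lip (a point): middle of the front edge of the flap's orange lip, which runs the whole 270 mm width of the flap. The flap is a flat 4 mm plate that leaves the hinge and slopes 25 degrees down to the front when shut, 176 mm long; the last 34 mm beyond that are the 5 mm lip, bent 40 degrees upward, so its edge is 203 mm from the hinge line, and when shut stands 37 mm in front of the front wall and 95 mm above the bench. Fingertips can be put under the lip from the front
- carrier: blue bottle carrier, loose, 0.8 kg, 163 (x) x 129 (y) x 37 mm, origin at the centre of its underside: six square cells, 3 along x (pitch 52 mm) by 2 along y (pitch 70 mm), each 45 mm wide inside, so cell centres at x = -52, 0, +52 and y = -35, +35 mm; floor 4 mm thick, walls and cross dividers 37 mm high
- bottle_1_mid (a point): white reagent bottle with a blue cap, 85 mm tall, 0.11 kg, heaviest at the foot: round body of 36 mm diameter, straight from 4 to 60 mm above its underside, with a rounded foot (32 mm across at the very bottom) and a sloping shoulder above, cap 22 mm; this point is the bottle's centre, 42.5 mm above its underside, z axis up through the cap; starts in the bin (None if absent)
- bottle_2_mid (a point): white reagent bottle with a blue cap, 85 mm tall, 0.11 kg, heaviest at the foot: round body of 36 mm diameter, straight from 4 to 60 mm above its underside, with a rounded foot (32 mm across at the very bottom) and a sloping shoulder above, cap 22 mm; this point is the bottle's centre, 42.5 mm above its underside, z axis up through the cap; starts in the bin (None if absent)
- bottle_3_mid (a point): white reagent bottle with a blue cap, 85 mm tall, 0.11 kg, heaviest at the foot: round body of 36 mm diameter, straight from 4 to 60 mm above its underside, with a rounded foot (32 mm across at the very bottom) and a sloping shoulder above, cap 22 mm; this point is the bottle's centre, 42.5 mm above its underside, z axis up through the cap; starts in the bin (None if absent)
- bottle_4_mid (a point): white reagent bottle with a blue cap, 85 mm tall, 0.11 kg, heaviest at the foot: round body of 36 mm diameter, straight from 4 to 60 mm above its underside, with a rounded foot (32 mm across at the very bottom) and a sloping shoulder above, cap 22 mm; this point is the bottle's centre, 42.5 mm above its underside, z axis up through the cap; starts in the bin (None if absent)
- bottle_5_mid (a point): white reagent bottle with a blue cap, 85 mm tall, 0.11 kg, heaviest at the foot: round body of 36 mm diameter, straight from 4 to 60 mm above its underside, with a rounded foot (32 mm across at the very bottom) and a sloping shoulder above, cap 22 mm; this point is the bottle's centre, 42.5 mm above its underside, z axis up through the cap; starts in the bin (None if absent)
- loaded_1_mid (a point): white reagent bottle with a blue cap, 85 mm tall, 0.11 kg, heaviest at the foot: round body of 36 mm diameter, straight from 4 to 60 mm above its underside, with a rounded foot (32 mm across at the very bottom) and a sloping shoulder above, cap 22 mm; this point is the bottle's centre, 42.5 mm above its underside, z axis up through the cap; starts already in a cell of the carrier (one of the two is absent: None)
- loaded_2_mid (a point): white reagent bottle with a blue cap, 85 mm tall, 0.11 kg, heaviest at the foot: round body of 36 mm diameter, straight from 4 to 60 mm above its underside, with a rounded foot (32 mm across at the very bottom) and a sloping shoulder above, cap 22 mm; this point is the bottle's centre, 42.5 mm above its underside, z axis up through the cap; starts already in a cell of the carrier (one of the two is absent: None)
- timer: white bench timer, 63 x 66 x 30 mm, origin under its centre, loose; to be left alone
- dish: closed petri dish with pink medium, 61 mm across, 16 mm high, origin under its centre, loose; to be left alone
- bottle_1: the same bottle; origin at the centre of its underside
- bottle_2: the same bottle; origin at the centre of its underside
- bottle_3: the same bottle; origin at the centre of its underside
- bottle_4: the same bottle; origin at the centre of its underside
- bottle_5: the same bottle; origin at the centre of its underside
- loaded_1: the same bottle; origin at the centre of its underside
- loaded_2: the same bottle; origin at the centre of its underside
Things that resemble listed ones, but are neither listed nor needed, are in the scene too. What is shaped like the loaded_1 but red or yellow is not meant.

How it is judged (in metres and radians):
On the way:
1. the flap is raised (value of joint flap above 0.5 rad), for 0.2 s.
At the end, for the whole second after the job is handed in: every bottle that is present, from the bin and already loaded, stands at rest on the floor of a cell of the carrier (height within 7 mm), within 0.15 rad of upright (a cell holds one bottle only); the carrier stands flat on the bench; the flap is shut (below 0.08 rad) (x of bottle_1_mid in the frame of carrier between -0.0815 and 0.0815 m and y of bottle_1_mid in the frame of carrier between -0.0645 and 0.0645 m and z of bottle_1_mid in the frame of carrier between 0.04 and 0.054 m and angle between each of bottle_1_mid, bottle_2_mid, bottle_3_mid, bottle_4_mid, bottle_5_mid, loaded_1_mid, loaded_2_mid's own z axis and vertical below 0.15 rad and linear speed of each of bottle_1, bottle_2, bottle_3, bottle_4, bottle_5, loaded_1, loaded_2 below 0.03 m/s and x of bottle_2_mid in the frame of carrier between -0.0815 and 0.0815 m and y of bottle_2_mid in the frame of carrier between -0.0645 and 0.0645 m and z of bottle_2_mid in the frame of carrier between 0.04 and 0.054 m and x of bottle_3_mid in the frame of carrier between -0.0815 and 0.0815 m and y of bottle_3_mid in the frame of carrier between -0.0645 and 0.0645 m and z of bottle_3_mid in the frame of carrier between 0.04 and 0.054 m and x of bottle_4_mid in the frame of carrier between -0.0815 and 0.0815 m and y of bottle_4_mid in the frame of carrier between -0.0645 and 0.0645 m and z of bottle_4_mid in the frame of carrier between 0.04 and 0.054 m and x of bottle_5_mid in the frame of carrier between -0.0815 and 0.0815 m and y of bottle_5_mid in the frame of carrier between -0.0645 and 0.0645 m and z of bottle_5_mid in the frame of carrier between 0.04 and 0.054 m and x of loaded_1_mid in the frame of carrier between -0.0815 and 0.0815 m and y of loaded_1_mid in the frame of carrier between -0.0645 and 0.0645 m and z of loaded_1_mid in the frame of carrier between 0.04 and 0.054 m and x of loaded_2_mid in the frame of carrier between -0.0815 and 0.0815 m and y of loaded_2_mid in the frame of carrier between -0.0645 and 0.0645 m and z of loaded_2_mid in the frame of carrier between 0.04 and 0.054 m and value of joint flap below 0.08 rad and angle between carrier's own z axis and vertical below 0.06 rad and height (world z) of carrier between -0.008 and 0.008 m); the robot touches nothing.
It fails at once if the timer is pushed more than 3 cm (distance of timer from where it was at the start of the episode above 0.03 m).
It fails at once if the dish is pushed more than 3 cm (distance of dish from where it was at the start of the episode above 0.03 m).
It fails at once if a bottle is dropped or thrown (faster than 1.6 m/s) (linear speed of any of bottle_1, bottle_2, bottle_3, bottle_4, bottle_5, loaded_1, loaded_2 above 1.6 m/s).
Of bottle_1, bottle_2, bottle_3, bottle_4, bottle_5 only 3 to 5 are there at a start; the rules pass over those that are not, and their reading is None.
Of loaded_1, loaded_2 only 1 to 1 are there at a start; the rules pass over those that are not, and their reading is None.
At some moment in a run one of carrier may be knocked a few centimetres aside while the robot is not near it.
It also fails if it takes over 210 s, if anything falls off the work surface, if the arm or the gripper's body presses on something with over 40 N, if the wrist force passes 120 N, or if a joint passes its speed limit or range.

## Working session

There is one attempt and no reset: what is moved stays moved. The work goes in short steps, Python scripts to look and compute and a tool call to move; the robot and the scene stay as the last step left them, time stands still between calls to the robot, and variables do not carry over. Pictures are saved under pics/ and viewed, and the job is handed in when it is done.

Besides the shell and the picture viewer there is one more tool, called after "Call:" by a JSON object that holds its "api" and its "payload". play_rows: Moves the arm, as the interface text tells. Its arguments: {"type":"object","properties":{"motion":{"type":"array"}},"required":["motion"]}

```bash
ls -la; mkdir -p pics; cat > h.py <<'E'
from rig import bot
import numpy as np, cv2
def snap(n,f):
    c=bot.capture(n); cv2.imwrite('pics/'+f,c['img']); return c
def P(c):
    R,_=cv2.Rodrigues(np.array(c['rvec'],float)); t=np.array(c['tvec'],float).reshape(3)
    return np.array(c['mtx']),R,t
def ray(c,u,v):
    K,R,t=P(c); d=R.T@np.linalg.inv(K)@np.array([u,v,1.]); o=-R.T@t
    return o,d/np.linalg.norm(d)
def onz(c,u,v,z):
    o,d=ray(c,u,v); return o+d*(z-o[2])/d[2]
def proj(c,p):
    K,R,t=P(c); q=(K@(R@np.array(p,float).T.reshape(3,-1)+t[:,None])); return (q[:2]/q[2]).T
E
python3 - <<'E'
from h import *
s=bot.read_state(); print({k:np.round(v,3).tolist() for k,v in s.items()})
for n in ['scene','side','wrist']:
    c=snap(n,n+'0.png'); K,R,t=P(c); print(n,(-R.T@t).round(3),K[0,0])
E
```

```text
total 12
drwxr-xr-x  3 agent agent 4096 Dec  7 16:20 .
drwxr-xr-x 23 root  root  4096 Dec  7 16:20 ..
drwxr-xr-x  2 agent agent 4096 Dec  7 16:20 pics
{'time_s': 0.0, 'joint_positions': [-73.537, 30.28, 82.155, -0.0, 67.689, -10.227], 'qvel': [0.062, 0.03, -0.058, 0.048, 0.021, 0.01], 'tau': [0.0, -44.004, -17.659, 0.063, 0.058, -0.0], 'position': [0.281, -0.558, 0.222], 'tcp_rot': [[-0.001, 0.449, -0.893], [0.002, -0.893, -0.449], [-1.0, -0.002, -0.0]], 'force': [-0.53, 0.42, 0.724], 'moment': [0.031, -0.028, -0.015], 'opening': 0.999}
scene [-0.268 -0.644  0.959] 480.4221273937417
side [-0.273  0.025  1.039] 393.55727748227184
wrist [ 0.341 -0.528  0.383] 311.0490000790791
```

View pics/scene0.png

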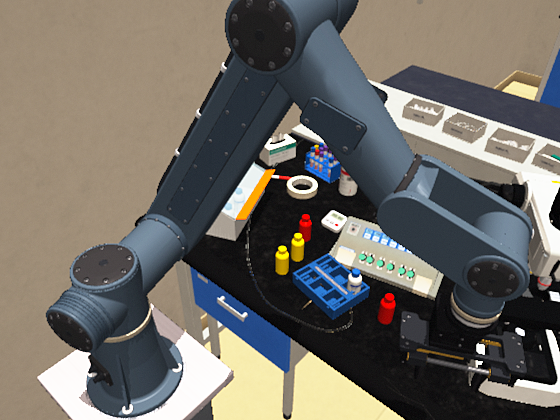

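View pics/side0.png

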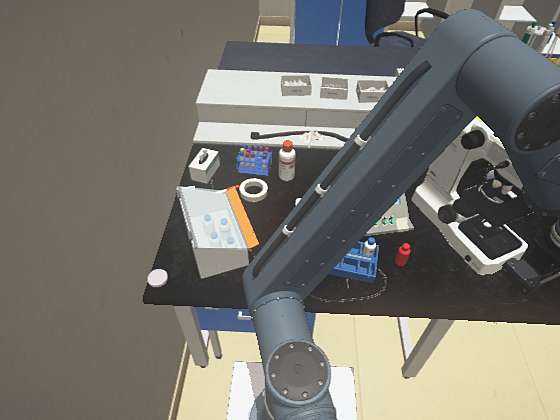

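View pics/wrist0.png

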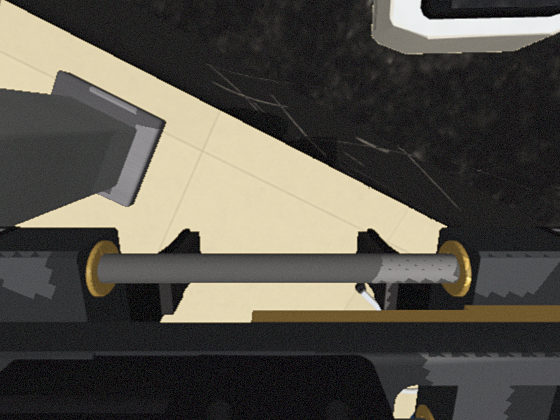

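```bash
python3 - <<'E'
import cv2
a=cv2.imread('pics/side0.png'); cv2.imwrite('pics/side0a.png',cv2.resize(a[130:310,130:290],None,fx=3.3,fy=3.3,interpolation=cv2.INTER_CUBIC))
cv2.imwrite('pics/side0b.png',cv2.resize(a[170:310,280:440],None,fx=4,fy=4,interpolation=cv2.INTER_CUBIC))
a=cv2.imread('pics/scene0.png'); cv2.imwrite('pics/scene0a.png',cv2.resize(a[140:350,200:440],None,fx=2.8,fy=2.8,interpolation=cv2.INTER_CUBIC))
E
```

```text
(no output)
```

View pics/side0a.png

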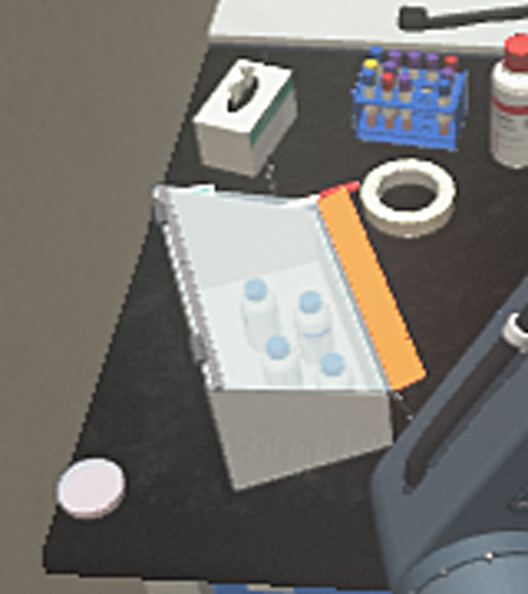

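View pics/side0b.png

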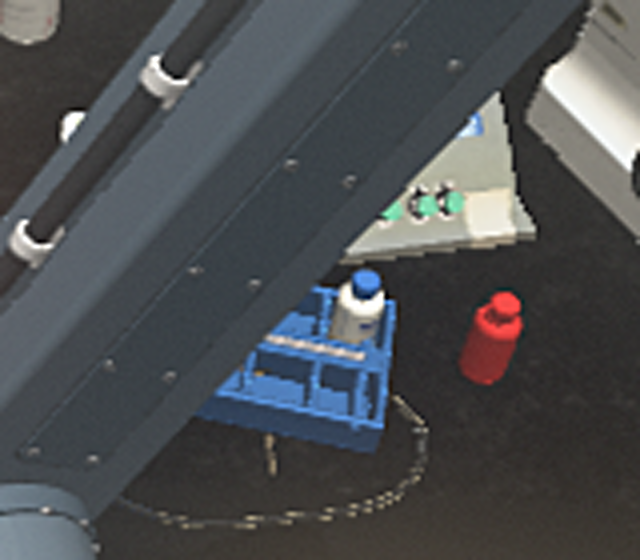

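View pics/scene0a.png

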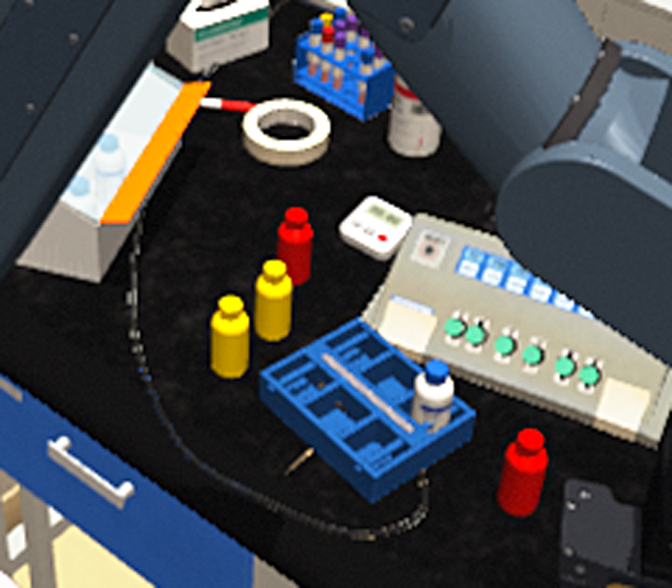

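```bash
python3 - <<'E'
from h import *
import pickle
cs={n:bot.capture(n) for n in ['scene','side']}
pickle.dump(cs,open('cs0.pkl','wb'))
S,C=cs['side'],cs['scene']
def s(x,y): return (130+x/3.3-.35,130+y/3.3-.35)
def k(x,y): return (200+x/2.8-.32,140+y/2.8-.32)
def s2(x,y): return (280+x/4-.4,170+y/4-.4)
a=onz(S,*s(345,187),.095);b=onz(S,*s(427,374),.095);print('lip side',a,b,np.linalg.norm(a-b))
a=onz(C,*k(210,83),.095);b=onz(C,*k(130,222),.095);print('lip scene',a,b,np.linalg.norm(a-b))
a=onz(S,*s(160,187),.16);b=onz(S,*s(215,388),.16);print('hinge side',a,b,np.linalg.norm(a-b))
for q in [(255,283),(309,297),(277,342),(332,360)]: print('cap',onz(S,*s(*q),.085+.005))
print('capscene',onz(C,*k(110,140),.09),onz(C,*k(78,183),.09))
print('carrier scene corners')
for q in [(262,375),(360,320),(474,408),(375,488)]: print(onz(C,*k(*q),.037))
print('loaded',onz(C,*k(434,368),.085),onz(S,*s2(366,272),.085))
print('side carr',[onz(S,*s2(*q),.037).round(3) for q in [(396,298),(378,432)]])
for n,q in dict(y1=(230,303),y2=(274,266),r1=(296,214),r2=(531,436)).items(): print(n,onz(C,*k(*q),.085).round(3))
print('timer',[onz(C,*k(*q),.03).round(3) for q in [(372,197),(342,222),(411,222)]])
print('dish',onz(S,*s(90,486),.016))
print('tape',[onz(C,*k(*q),.02).round(3) for q in [(244,130),(330,130),(288,100),(288,152)]])
E
```

```text
lip side [0.72501697 0.22474402 0.095     ] [0.47828245 0.11630781 0.095     ] 0.26951128530070617
lip scene [0.72088938 0.22686341 0.095     ] [0.47456555 0.11637386 0.095     ] 0.2699692067550355
hinge side [0.64443547 0.39158467 0.16      ] [0.40039185 0.28903008 0.16      ] 0.26471633019315594
cap [0.58672324 0.29650582 0.09      ]
cap [0.57151286 0.24059598 0.09      ]
cap [0.51241166 0.26233947 0.09      ]
cap [0.49364113 0.20730195 0.09      ]
capscene [0.56663755 0.2372257  0.09      ] [0.48878969 0.20703443 0.09      ]
carrier scene corners
[ 0.44353692 -0.08655515  0.037     ]
[ 0.56727535 -0.11063666  0.037     ]
[ 0.5425874  -0.26107001  0.037     ]
[ 0.4043664  -0.24799897  0.037     ]
loaded [ 0.51781291 -0.22667879  0.085     ] [ 0.52920894 -0.2331896   0.085     ]
side carr [array([ 0.543, -0.268,  0.037]), array([ 0.411, -0.239,  0.037])]
y1 [ 0.459 -0.031  0.085]
y2 [ 0.529 -0.028  0.085]
r1 [0.608 0.007 0.085]
r2 [ 0.506 -0.336  0.085]
timer [array([0.744, 0.004, 0.03 ]), array([0.686, 0.002, 0.03 ]), array([ 0.737, -0.055,  0.03 ])]
dish [0.38940091 0.42515331 0.016     ]
tape [array([0.757, 0.204, 0.02 ]), array([0.828, 0.127, 0.02 ]), array([0.844, 0.205, 0.02 ]), array([0.758, 0.136, 0.02 ])]
```

Call:
{"api": "play_rows", "payload": {"motion": [[[-50,0,0],[0,0,0],1],[[-100,0,0],[0,0,0],1],[[-150,0,0],[0,0,0],1],[[-180,-30,-40],[0,0,0],1],[[-200,-60,-80],[0,0,0],1],[[-200,-90,-120],[0,0,0],1],[[-200,-120,-160],[0,0,0],1],[[-200,-120,-160],[0,0,0],1]]}}

```text
time_s: 1.05
position: [0.3712, -0.3746, 0.4235]
tcp_rot: [[0.001, 0.453, -0.891], [0.001, -0.891, -0.453], [-1.0, -0.001, -0.002]]
force: [-0.4, -1.1, -0.3]
opening: 1.001
```

```bash
cat > log.py <<'E'
from h import *
import json
def log():
    s=bot.read_state()
    open('data.jsonl','a').write(json.dumps(dict(q=np.array(s['joint_positions']).tolist(),p=np.array(s['position']).tolist(),R=np.array(s['tcp_rot']).tolist()))+'\n')
    print(round(float(s['time_s']),2),np.round(s['joint_positions'],1),np.round(s['position'],4),np.round(s['force'],1),round(float(s['opening']),3))
    return s
if __name__=='__main__': log()
E
python3 log.py
```

```text
1.05 [-57.5  12.3  78.5   0.1  89.2   5.6] [ 0.3712 -0.3746  0.4235] [-0.4 -1.1 -0.3] 1.001
```

Call:
{"api": "play_rows", "payload": {"motion": [[[0,-40,-40],[0,8,0],1],[[0,-80,-80],[0,16,0],1],[[0,-120,-90],[0,24,0],1],[[0,-160,-100],[0,30,0],1],[[0,-160,-100],[0,30,0],1]]}}

```text
time_s: 1.55
position: [0.3832, -0.1843, 0.419]
tcp_rot: [[0.442, 0.45, -0.776], [0.234, -0.893, -0.384], [-0.866, -0.011, -0.5]]
force: [0.3, -0.0, 0.5]
opening: 1.0
```

```bash
python3 log.py
```

```text
1.55 [-64.   -2.8 102.4  30.3  82.6  -5.2] [ 0.3832 -0.1843  0.419 ] [ 0.3 -0.   0.5] 1.0
```

Call:
{"api": "play_rows", "payload": {"motion": [[[0,-10,0],[6,0,6],1],[[0,-20,0],[12,0,12],1],[[0,-30,0],[16,0,16],1],[[0,-40,0],[20,0,20],1],[[0,-40,0],[20,0,20],1]]}}

```text
time_s: 2.05
position: [0.3686, -0.1538, 0.4226]
tcp_rot: [[0.524, -0.011, -0.851], [-0.111, -0.992, -0.056], [-0.844, 0.124, -0.521]]
force: [0.8, 0.4, 0.3]
opening: 0.998
```

```bash
python3 log.py
```

```text
2.05 [-57.4 -16.1 112.7  25.6  61.8  23.3] [ 0.3686 -0.1538  0.4226] [0.8 0.4 0.3] 0.998
```

Call:
{"api": "play_rows", "payload": {"motion": [[[0,-10,0],[-6,-6,6],1],[[0,-20,0],[-12,-12,12],1],[[0,-30,0],[-16,-16,16],1],[[0,-40,0],[-20,-20,20],1],[[0,-40,0],[-30,-30,20],1],[[0,-40,0],[-30,-30,20],1],[[0,-40,0],[-30,-30,20],1]]}}

```text
time_s: 2.75
position: [0.373, -0.1155, 0.4169]
tcp_rot: [[0.095, 0.37, -0.924], [-0.547, -0.756, -0.359], [-0.831, 0.54, 0.131]]
force: [0.6, -0.0, -0.2]
opening: 0.998
```

```bash
python3 log.py
```

```text
2.75 [-10.1  -3.  104.6 -33.9  69.3  66.2] [ 0.373  -0.1155  0.4169] [ 0.6 -0.  -0.2] 0.998
```

```bash
cat > kin.py <<'E'
import numpy as np, json
from scipy.spatial.transform import Rotation as Rn
from scipy.optimize import least_squares
def rot(ax,d): return Rn.from_euler(ax,d,degrees=True).as_matrix()
AX='zyyzyz'
def fk(o,q,tool):
    p=np.zeros(3);R=np.eye(3)
    for i in range(6):
        R=R@rot(AX[i],q[i]); p=p+R@o[i]
    return p,R@tool
def load():
    D=[json.loads(l) for l in open('data.jsonl')]
    return D
def model(x):
    # offsets: o1:(a1,b,d1) o2:(a2? along z) o3 , o4 0, o5 , o6
    o=np.zeros((6,3)); o[0]=[x[0],x[1],x[2]]; o[1]=[x[3],0,x[4]]; o[2]=[x[5],0,x[6]]; o[4]=[x[7],x[8],x[9]]; o[5]=[x[10],x[11],0]
    return o
E
cat > fit.py <<'E'
from kin import *
D=load()
# orientation: find tool const
s=json.loads(open('data.jsonl').readline())
for sg in [(1,1,1,1,1,1),(1,1,1,-1,1,1),(1,1,1,1,1,-1),(1,1,1,-1,1,-1)]:
    Ts=[]
    for d in D:
        R=np.eye(3)
        for i in range(6): R=R@rot(AX[i],sg[i]*d['q'][i])
        Ts.append(R.T@np.array(d['R']))
    sp=max(np.abs(T-Ts[0]).max() for T in Ts); print(sg,sp); 
    if sp<.05: print(np.round(np.mean(Ts,0),3))
E
python3 fit.py
```

```text
(1, 1, 1, 1, 1, 1) 5.551115123125783e-16
[[ 0. -1. -0.]
 [ 0.  0. -1.]
 [ 1. -0.  0.]]
(1, 1, 1, -1, 1, 1) 0.8764822330253103
(1, 1, 1, 1, 1, -1) 1.6550504624247737
(1, 1, 1, -1, 1, -1) 1.4502376503660874
```

```bash
cat >> kin.py <<'E'
TOOL=np.array([[0,-1,0],[0,0,-1],[1,0,0.]])
E
cat > fit2.py <<'E'
from kin import *
D=load()+[dict(q=[-73.537,30.28,82.155,0,67.689,-10.227],p=[.281,-.558,.222])]
# unknown columns: o1x,o1y,o1z,o2z,o2x,o3z,o3x,o3y->merge , o5z,o5x,o5y
cols=[(0,2),(0,0),(0,1),(1,2),(1,0),(2,2),(2,0),(3,1),(4,2),(4,0)]
A=[];b=[]
for d in D:
    R=np.eye(3);Rs=[]
    for i in range(6): R=R@rot(AX[i],d['q'][i]); Rs.append(R)
    A.append(np.stack([Rs[i][:,k] for i,k in cols],1)); b.append(d['p'])
A=np.vstack(A);b=np.hstack(b)
lam=1e-3
x=np.linalg.lstsq(np.vstack([A,lam*np.eye(len(cols))]),np.hstack([b,np.zeros(len(cols))]),rcond=None)[0]
print(dict(zip(map(str,cols),x.round(4)))); print((A@x-b).round(4)); print(np.linalg.svd(A)[1].round(3))
np.save('x.npy',x)
E
python3 fit2.py
```

```text
{'(0, 2)': np.float64(0.2734), '(0, 0)': np.float64(0.001), '(0, 1)': np.float64(0.1109), '(1, 2)': np.float64(0.5883), '(1, 0)': np.float64(-0.0006), '(2, 2)': np.float64(0.3908), '(2, 0)': np.float64(0.1135), '(3, 1)': np.float64(0.0002), '(4, 2)': np.float64(0.3056), '(4, 0)': np.float64(-0.0004)}
[ 0.0001  0.     -0.      0.0001  0.      0.     -0.      0.     -0.
  0.      0.0001 -0.     -0.0003 -0.0001  0.    ]
[4.438 4.374 3.1   0.798 0.646 0.457 0.423 0.266 0.178 0.137]
```

```bash
python3 - <<'E'
from h import *
for n in ['scene','side']: snap(n,n+'1.png')
E
```

```text
(no output)
```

View pics/scene1.png

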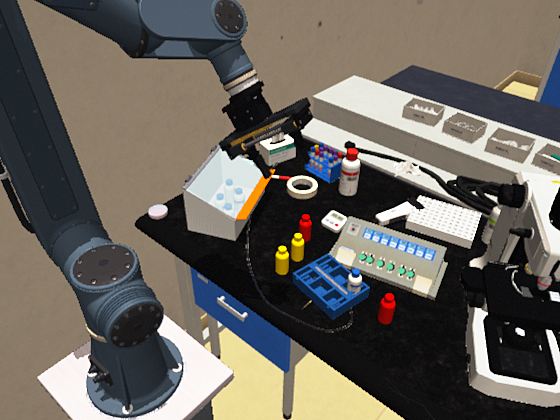

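View pics/side1.png

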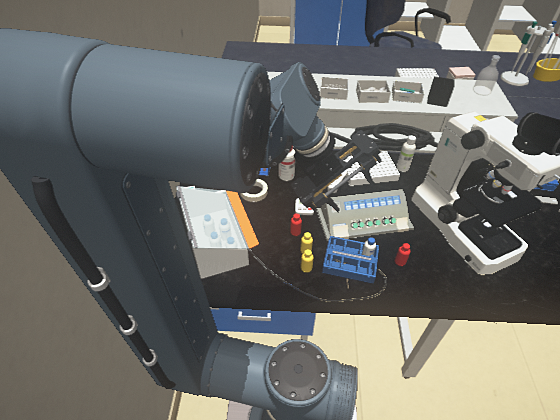

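```bash
cat >> kin.py <<'E'
_x=np.load('x.npy')
OFF=np.zeros((6,3))
for (i,k),v in zip([(0,2),(0,0),(0,1),(1,2),(1,0),(2,2),(2,0),(3,1),(4,2),(4,0)],_x): OFF[i,k]=v
LO=np.array([-176.69,-43.24,12.49,-82,0,-163.58]);HI=np.array([176.69,126.21,139.97,262,151.66,163.58])
def FK(q): return fk(OFF,q,TOOL)
def ik(p,R,q0=None,n=12,seed=0):
    rng=np.random.default_rng(seed)
    def f(q):
        a,B=FK(q); return np.hstack([(a-p)*5,Rn.from_matrix(B.T@R).as_rotvec()])
    sols=[]
    starts=([np.clip(q0,LO+.1,HI-.1)] if q0 is not None else [])+[LO+(HI-LO)*rng.random(6) for _ in range(n)]
    for s in starts:
        r=least_squares(f,s,bounds=(LO,HI),x_scale=30.)
        if np.abs(r.fun).max()<2e-3:
            if not any(np.abs(r.x-s2).max()<1 for s2 in sols): sols.append(r.x)
            if q0 is not None: break
    return sols
YAW=np.deg2rad(113.9)
BX=np.array([np.cos(YAW),np.sin(YAW),0]);BY=np.array([-np.sin(YAW),np.cos(YAW),0]);Z=np.array([0,0,1.])
BO=np.array([.553,.2764,0])
def bw(x,y,z): return BO+(x*BX+y*BY+z*Z)/1000
def bR(t,flip=0):
    t=np.deg2rad(t); d=np.sin(t)*BX-np.cos(t)*Z
    y=BY*(-1 if flip else 1); return np.stack([d,y,np.cross(d,y)],1)
E
python3 - <<'E'
from kin import *
for flip in (0,1):
  for t,x,z in [(75,-100,65),(70,0,240),(30,20,240),(30,11,50),(30,-34,50),(20,-34,50),(40,-34,50),(0,-34,50)]:
    for y in (-82,0,82):
      s=ik(bw(x,y,z),bR(t,flip)); print(flip,t,x,z,y,[q.round(0).astype(int).tolist() for q in s])
E
```

```text
0 75 -100 65 -82 [[-12, 69, 60, 55, 106, 131]]
0 75 -100 65 0 [[-16, 66, 73, 50, 102, 121]]
0 75 -100 65 82 [[-20, 64, 84, 44, 98, 113]]
0 70 0 240 -82 [[-5, 51, 70, 57, 102, 140]]
0 70 0 240 0 [[-8, 47, 82, 54, 100, 132]]
0 70 0 240 82 [[-13, 43, 94, 50, 98, 124]]
0 30 20 240 -82 [[6, 38, 70, 29, 82, 156]]
0 30 20 240 0 [[4, 32, 83, 29, 78, 151]]
0 30 20 240 82 [[1, 26, 95, 29, 74, 145]]
0 30 11 50 -82 [[6, 51, 76, 31, 66, 145]]
0 30 11 50 0 [[3, 47, 89, 33, 60, 138]]
0 30 11 50 82 [[0, 44, 102, 35, 53, 131]]
0 30 -34 50 -82 [[2, 52, 75, 30, 68, 143]]
0 30 -34 50 0 [[0, 47, 88, 31, 62, 137]]
0 30 -34 50 82 [[-4, 44, 100, 32, 56, 129]]
0 20 -34 50 -82 [[6, 49, 76, 22, 63, 151]]
0 20 -34 50 0 [[4, 45, 89, 23, 55, 145]]
0 20 -34 50 82 [[1, 41, 101, 25, 48, 138]]
0 40 -34 50 -82 [[-1, 55, 73, 37, 75, 138]]
0 40 -34 50 0 [[-4, 51, 86, 37, 69, 130]]
0 40 -34 50 82 [[-8, 48, 98, 37, 64, 122]]
0 0 -34 50 -82 []
0 0 -34 50 0 []
0 0 -34 50 82 []
1 75 -100 65 -82 [[-12, 69, 60, 55, 106, -49]]
1 75 -100 65 0 [[-16, 66, 73, 50, 102, -59]]
1 75 -100 65 82 [[-20, 64, 84, 44, 98, -67]]
1 70 0 240 -
[... 174 characters left out ...]
[[4, 32, 83, 29, 78, -29]]
1 30 20 240 82 [[1, 26, 95, 29, 74, -35]]
1 30 11 50 -82 [[6, 51, 76, 31, 66, -35]]
1 30 11 50 0 [[3, 47, 89, 33, 60, -42]]
1 30 11 50 82 [[0, 44, 102, 35, 53, -49]]
1 30 -34 50 -82 [[2, 52, 75, 30, 68, -37]]
1 30 -34 50 0 [[0, 47, 88, 31, 62, -43]]
1 30 -34 50 82 [[-4, 44, 100, 32, 56, -51]]
1 20 -34 50 -82 [[6, 49, 76, 22, 63, -29]]
1 20 -34 50 0 [[4, 45, 89, 23, 55, -35]]
1 20 -34 50 82 [[1, 41, 101, 25, 48, -42]]
1 40 -34 50 -82 [[-1, 55, 73, 37, 75, -42]]
1 40 -34 50 0 [[-4, 51, 86, 37, 69, -50]]
1 40 -34 50 82 [[-8, 48, 98, 37, 64, -58]]
1 0 -34 50 -82 [[14, 47, 77, 0, 55, -10]]
1 0 -34 50 0 [[13, 43, 90, 0, 47, -11]]
1 0 -34 50 82 [[11, 39, 103, 0, 38, -13]]
```

```bash
python3 - <<'E'
import cv2
a=cv2.imread('pics/scene1.png'); cv2.imwrite('pics/scene1a.png',cv2.resize(a[60:200,190:340],None,fx=4.2,fy=4.2,interpolation=cv2.INTER_CUBIC))
cv2.imwrite('pics/scene1c.png',cv2.resize(a[140:260,140:300],None,fx=4.8,fy=4.8,interpolation=cv2.INTER_CUBIC))
cv2.imwrite('pics/scene1d.png',cv2.resize(a[205:345,260:420],None,fx=4.2,fy=4.2,interpolation=cv2.INTER_CUBIC))
a=cv2.imread('pics/side1.png')
cv2.imwrite('pics/side1c.png',cv2.resize(a[160:290,160:270],None,fx=4.5,fy=4.5,interpolation=cv2.INTER_CUBIC))
cv2.imwrite('pics/side1d.png',cv2.resize(a[190:310,260:420],None,fx=4.8,fy=4.8,interpolation=cv2.INTER_CUBIC))
E
```

```text
(no output)
```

View pics/scene1a.png

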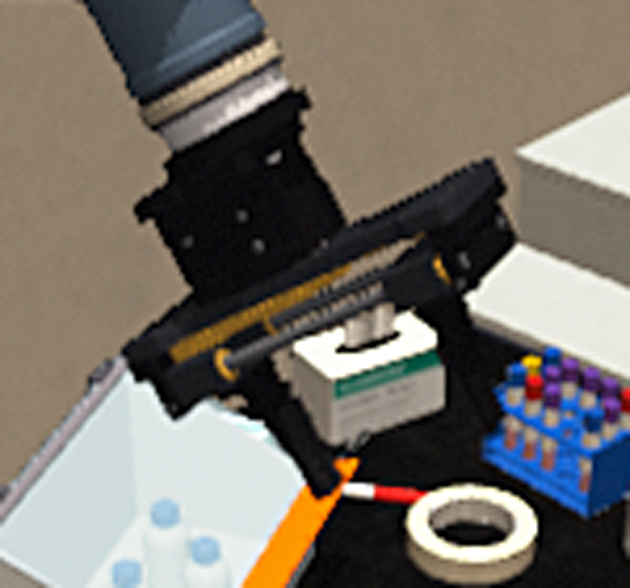

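View pics/scene1c.png

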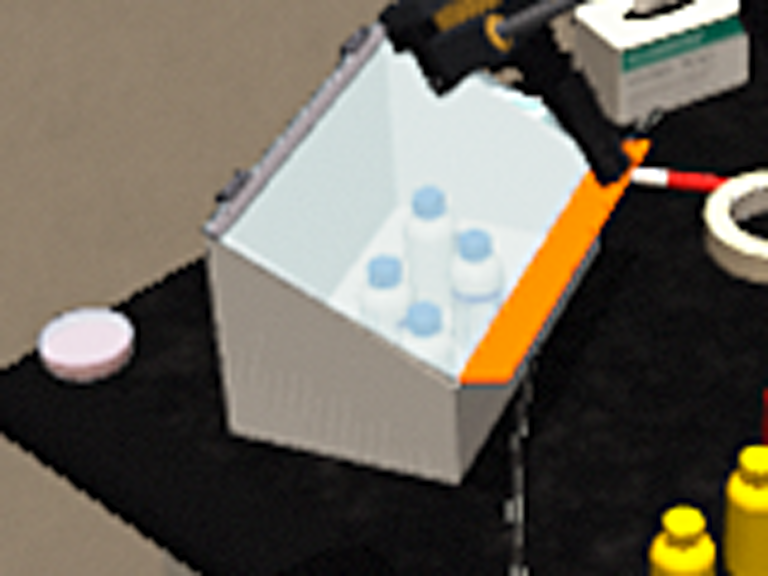

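View pics/side1c.png

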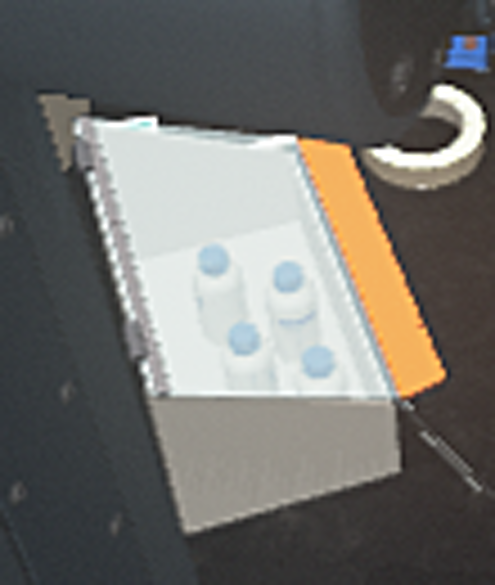

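View pics/scene1d.png

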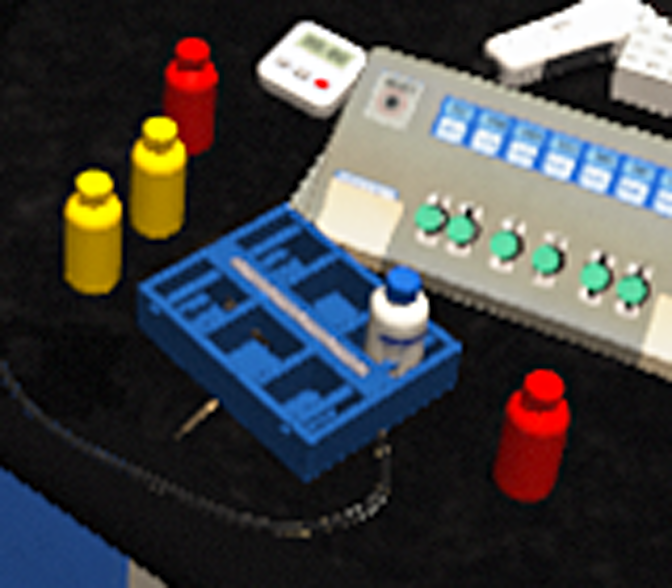

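View pics/side1d.png

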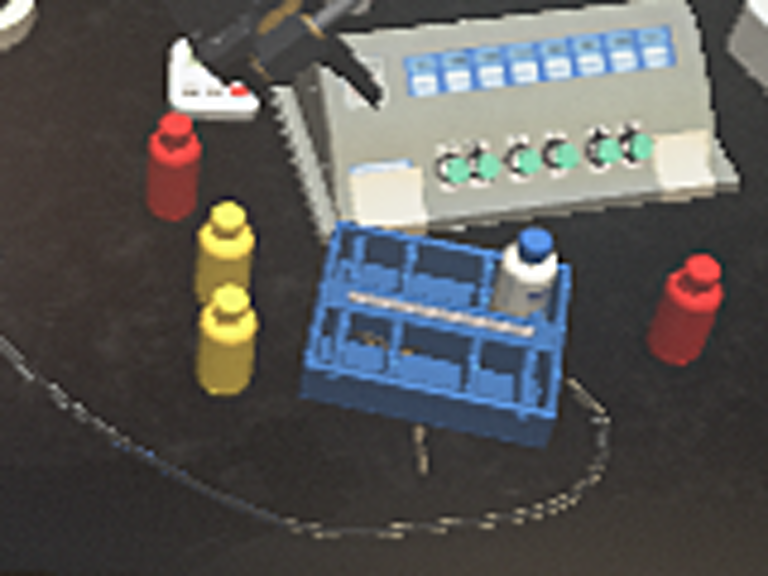

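```bash
python3 - <<'E'
from h import *
from kin import *
import pickle
cs=pickle.load(open('cs0.pkl','rb')); S,C=cs['side'],cs['scene']
c2=bot.capture('side'); print(np.abs(np.array(c2['tvec'])-S['tvec']).max())
f=lambda p,s,o:(o[0]+(p[0]+.5)/s-.5,o[1]+(p[1]+.5)/s-.5)
sc=lambda *p:f(p,4.8,(140,140)); sd=lambda *p:f(p,4.5,(160,160))
def tob(p): d=np.array(p)-BO; return (np.array([d@BX,d@BY,d[2]])*1000).round(1)
print('lip sd',tob(onz(S,*sd(348,145),.095)),tob(onz(S,*sd(446,378),.095)))
print('lip sc',tob(onz(C,*sc(650,140),.095)),tob(onz(C,*sc(512,383),.095)))
print('bend sd',tob(onz(S,*sd(300,137),.086)),tob(onz(S,*sd(398,398),.086)))
print('bottom sc',tob(onz(C,*sc(232,432),0)),tob(onz(C,*sc(460,484),0)))
print('bottom sd',tob(onz(S,*sd(185,533),0)),tob(onz(S,*sd(402,470),0)))
print('hinge sd',tob(onz(S,*sd(80,118),.160)),tob(onz(S,*sd(158,395),.16)))
print('hinge sc',tob(onz(C,*sc(210,235),.160)),tob(onz(C,*sc(380,25),.16)))
print('caps sd',[tob(onz(S,*sd(*q),.09)) for q in [(214,255),(288,271),(243,333),(318,356)]])
print('caps sc',[tob(onz(C,*sc(*q),.09)) for q in [(429,195),(474,239),(384,265),(424,315)]])
E
```

```text
0.0
lip sd [-117.9 -106.5   95. ] [-114.4  135.2   95. ]
lip sc [-113.4 -136.9   95. ] [-115.6  138.2   95. ]
bend sd [ -87.8 -137.    86. ] [-80.3 133.3  86. ]
bottom sc [ 79.2 131.8   0. ] [-76.5 133.1  -0. ]
bottom sd [ 77.4 129.2   0. ] [-79.8 131.1   0. ]
hinge sd [  70.1 -133.4  160. ] [ 73.7 134.9 160. ]
hinge sc [ 72.1 138.4 160. ] [  72.7 -118.4  160. ]
caps sd [array([  4.9, -34.9,  90. ]), array([-41. ,  -1.3,  90. ]), array([ 3.9, 44.1, 90. ]), array([-39.2,  82.2,  90. ])]
caps sc [array([  7.1, -34.5,  90. ]), array([-39. ,   2.6,  90. ]), array([ 4.7, 47. , 90. ]), array([-38.9,  87.3,  90. ])]
```

```bash
cat >> h.py <<'E'
def tri(prs):
    A=np.zeros((3,3));b=np.zeros(3)
    for c,u,v in prs:
        o,d=ray(c,u,v);M=np.eye(3)-np.outer(d,d);A+=M;b+=M@o
    p=np.linalg.solve(A,b)
    return p,[np.linalg.norm(np.cross(p-ray(c,u,v)[0],ray(c,u,v)[1])) for c,u,v in prs]
E
python3 - <<'E'
from h import *
from kin import *
import pickle
cs=pickle.load(open('cs0.pkl','rb')); S,C=cs['side'],cs['scene']
a=cv2.imread('pics/side1.png');b=cv2.imread('pics/scene1.png')
f=lambda p,s,o:(o[0]+(p[0]+.5)/s-.5,o[1]+(p[1]+.5)/s-.5)
def blob(im,q):
    h=cv2.cvtColor(im,cv2.COLOR_BGR2HSV); x0,y0=int(q[0])-5,int(q[1])-6
    w=h[y0:y0+13,x0:x0+11]; m=((w[...,1]>55)&(w[...,0]>90)&(w[...,0]<120)).astype(np.uint8)
    n,l,st,ce=cv2.connectedComponentsWithStats(m)
    k=1+np.argmax(st[1:,4]); return ce[k]+[x0,y0],st[k,2:]
def tob(p): d=np.array(p)-BO; return (np.array([d@BX,d@BY,d[2]])*1000).round(1)
for qs,qc in zip([(214,255),(288,271),(243,333),(318,356)],[(429,195),(474,239),(384,265),(424,315)]):
    u,s1=blob(a,f(qs,4.5,(160,160)));v,s2=blob(b,f(qc,4.8,(140,140)))
    p,e=tri([(S,*u),(C,*v)]); print(u.round(1),s1,v.round(1),s2,tob(p),np.round(e,4), tob(onz(S,*u,.083)),tob(onz(C,*v,.083)))
E
```

```text
Traceback (most recent call last):
ValueError: attempt to get argmax of an empty sequence
```

```bash
cat > caps.py <<'E'
from h import *
from kin import *
import pickle
cs=pickle.load(open('cs0.pkl','rb')); S,C=cs['side'],cs['scene']
def tob(p): d=np.array(p)-BO; return (np.array([d@BX,d@BY,d[2]])*1000).round(1)
def capblobs(im,c,thr=38):
    h=cv2.cvtColor(im,cv2.COLOR_BGR2HSV)
    poly=proj(c,np.array([bw(-74,-128,80),bw(-74,128,80),bw(74,128,80),bw(74,-128,80)])).astype(np.int32)
    M=np.zeros(im.shape[:2],np.uint8);cv2.fillPoly(M,[poly],1)
    m=((h[...,1]>thr)&(h[...,0]>90)&(h[...,0]<125)&(M>0)).astype(np.uint8)
    n,l,st,ce=cv2.connectedComponentsWithStats(m)
    return [(ce[k],st[k]) for k in range(1,n) if st[k,4]>12]
if __name__=='__main__':
    import sys
    for nm,c in (('side',S),('scene',C)):
        for ce,st in capblobs(cv2.imread(f'pics/{nm}{sys.argv[1]}.png'),c): print(nm,ce.round(1),st,tob(onz(c,*ce,.083)))
E
python3 caps.py 1
```

```text
side [206.9 217.5] [204 215   6   6  31] [  6.2 -36.7  83. ]
side [223.5 221.3] [221 218   6   7  34] [-40.   -1.6  83. ]
side [213.6 234.9] [211 232   6   7  37] [ 4.6 43.4 83. ]
side [230.2 240. ] [227 237   7   7  36] [-38.6  81.3  83. ]
scene [228.7 181.9] [226 179   7   7  39] [  8.4 -34.7  83. ]
scene [238.2 190.6] [235 188   8   7  40] [-37.3  -0.1  83. ]
scene [219.8 196.3] [217 193   7   7  41] [ 5.4 45.2 83. ]
scene [227.7 206.1] [223 203   9   7  47] [-36.   83.2  83. ]
```

```bash
cat > flap.py <<'E'
import numpy as np
H=np.array([78.,160.])
def hand(x,z,t):
    t=np.deg2rad(t); d=np.array([np.sin(t),-np.cos(t)]); n=np.array([np.cos(t),np.sin(t)]) # n: hinge/up side
    out=[]
    for a,w in [(0,11),(-15,11),(-30,11),(-45,11),(-60,11),(-70,11),(-70,20),(-70,30),(-70,38),(-90,38),(-110,42),(-140,45),(-170,45),(-200,45),(-240,45),(-280,48),(-305,50)]:
        out.append((a,np.array([x,z])+d*a+n*w))
    for w in (-38,-20): out.append((-70,np.array([x,z])+d*(-70)+n*w))
    out.append((0,np.array([x,z])-n*11))
    return out
def flapabove(p,phi):
    # signed clearance of p below the flap underside; local coords: r along plate from the hinge, h normal (up/outer side)
    c,s=np.cos(phi),np.sin(phi); u=np.array([-c,s]); n=np.array([s,c]); v=p-H; r=v@u;h=v@n
    if r<0: return 99
    if r<=176: return -h-2
    # lip bent 40 deg up
    l=np.deg2rad(40); r2,h2=r-176,h; a=r2*np.cos(l)+h2*np.sin(l); b=-r2*np.sin(l)+h2*np.cos(l)
    if a<=34: return -b-2
    return 99
def settle(x,z,t):
    # resting angle coming down from 84 deg
    P=hand(x,z,t); prev=None
    for phi in np.deg2rad(np.arange(84,-25.5,-.5)):
        m=min((flapabove(p,phi),a) for a,p in P)
        if m[0]<0: 
            k=min(P,key=lambda ap: flapabove(ap[1],phi)); v=k[1]-H
            return np.rad2deg(phi),k[0],np.hypot(*v)
    return -25,None,None
def minup(x,z,t,phi0):
    # smallest angle >= phi0 clear
    for phi in np.arange(phi0,84,.5):
        if min(flapabove(p,np.deg2rad(phi)) for a,p in hand(x,z,t))>=0: return phi
    return None
if __name__=='__main__':
    import sys
    path=eval(sys.argv[1]); N=6; phi=-25.
    for (a,b) in zip(path[:-1],path[1:]):
        for k in range(1,N+1):
            x,z,t=np.array(a)+(np.array(b)-np.array(a))*k/N
            up=minup(x,z,t,-25.); st=settle(x,z,t)
            # local: follow: if current phi collides raise, else sink to the next contact
            P=hand(x,z,t); clear=lambda f: min(flapabove(p,np.deg2rad(f)) for _,p in P)>=0
            g=phi
            if clear(g):
                while g>-25 and clear(g-.5): g-=.5
            else:
                while g<84 and not clear(g): g+=.5
            jump=g-phi; phi=g
            kk=min(P,key=lambda ap: flapabove(ap[1],np.deg2rad(phi-.6))) ; 
            print(f'{x:.0f},{z:.0f},t{t:.0f} phi {phi:.1f} jump {jump:.1f} top-settle {st[0]:.1f} contact {kk[0]} r={np.hypot(*(kk[1]-H)):.0f}')
E
python3 flap.py "[(-150,60,65),(-97,60,65),(-90,150,65),(-20,240,65),(15,255,60),(30,255,30),(11,50,30)]"
```

```text
-141,60,t65 phi -25.0 jump 0.0 top-settle -25.0 contact 0 r=233
-132,60,t65 phi -25.0 jump 0.0 top-settle -25.0 contact 0 r=225
-124,60,t65 phi -25.0 jump 0.0 top-settle -25.0 contact 0 r=216
-115,60,t65 phi -25.0 jump 0.0 top-settle -25.0 contact 0 r=208
-106,60,t65 phi -25.0 jump 0.0 top-settle -25.0 contact -15 r=210
-97,60,t65 phi -25.0 jump 0.0 top-settle -25.0 contact -15 r=202
-96,75,t65 phi -24.0 jump 1.0 top-settle -24.5 contact -15 r=195
-95,90,t65 phi -18.5 jump 5.5 top-settle -19.0 contact -30 r=201
-94,105,t65 phi -13.5 jump 5.0 top-settle -14.0 contact -15 r=185
-92,120,t65 phi -7.5 jump 6.0 top-settle -8.0 contact -15 r=181
-91,135,t65 phi -2.5 jump 5.0 top-settle -3.0 contact -15 r=178
-90,150,t65 phi 3.0 jump 5.5 top-settle 2.5 contact -15 r=177
-78,165,t65 phi 8.5 jump 5.5 top-settle 8.0 contact -30 r=181
-67,180,t65 phi 15.0 jump 6.5 top-settle 14.5 contact -30 r=173
-55,195,t65 phi 21.5 jump 6.5 top-settle 21.0 contact -30 r=166
-43,210,t65 phi 28.5 jump 7.0 top-settle 28.0 contact 0 r=131
-32,225,t65 phi 36.5 jump 8.0 top-settle 36.0 contact 0 r=129
-20,240,t65 p
[... 470 characters left out ...]
=117
20,255,t50 phi 65.0 jump 1.5 top-settle 64.5 contact 0 r=115
22,255,t45 phi 66.5 jump 1.5 top-settle 66.0 contact 0 r=113
25,255,t40 phi 67.5 jump 1.0 top-settle 67.0 contact 0 r=111
28,255,t35 phi 70.0 jump 2.5 top-settle 69.5 contact -70 r=184
30,255,t30 phi 73.5 jump 3.5 top-settle 73.0 contact -70 r=182
27,221,t30 phi 70.0 jump -3.5 top-settle 69.5 contact -70 r=150
24,187,t30 phi 64.0 jump -6.0 top-settle 63.5 contact -110 r=160
20,152,t30 phi 58.0 jump -6.0 top-settle 57.5 contact -140 r=162
17,118,t30 phi 51.0 jump -7.0 top-settle 50.5 contact -170 r=167
14,84,t30 phi 44.5 jump -6.5 top-settle 44.0 contact -200 r=173
11,50,t30 phi 36.5 jump -8.0 top-settle 36.0 contact -240 r=191
```

```bash
python3 flap.py "[(-140,60,52),(-97,58,52),(-90,150,55),(-20,240,62),(15,255,60),(30,255,30),(-34,50,30)]" | awk 'NR%2==0'
python3 - <<'E'
from kin import *
from flap import hand
q=[-10.1,-3,104.6,-33.9,69.3,66.2]
for y in (0,):
  for x,z,t in [(-140,200,52),(-140,60,52),(-97,58,52),(-90,150,55),(-20,240,62),(15,255,60),(30,255,30),(-34,50,30),(-34,150,30),(-140,190,30)]:
    s=ik(bw(x,y,z),bR(t),q); q=s[0]; print(x,z,t,q.round(0))
E
```

```text
-126,59,t52 phi -25.0 jump 0.0 top-settle -25.0 contact 0 r=217
-111,59,t52 phi -25.0 jump 0.0 top-settle -25.0 contact -15 r=212
-97,58,t52 phi -25.0 jump 0.0 top-settle -25.0 contact -30 r=206
-95,89,t53 phi -17.0 jump 5.0 top-settle -17.5 contact -30 r=195
-92,119,t54 phi -6.0 jump 5.0 top-settle -6.5 contact -45 r=200
-90,150,t55 phi 3.5 jump 5.0 top-settle 3.0 contact -15 r=174
-67,180,t57 phi 16.5 jump 6.0 top-settle 16.0 contact -30 r=170
-43,210,t60 phi 31.0 jump 7.0 top-settle 30.5 contact -70 r=201
-20,240,t62 phi 45.0 jump 8.5 top-settle 44.5 contact 0 r=129
-8,245,t61 phi 50.5 jump 2.5 top-settle 50.0 contact 0 r=125
3,250,t61 phi 56.5 jump 3.0 top-settle 56.0 contact 0 r=121
15,255,t60 phi 62.5 jump 3.0 top-settle 62.0 contact 0 r=119
20,255,t50 phi 65.0 jump 1.5 top-settle 64.5 contact 0 r=115
25,255,t40 phi 67.5 jump 1.0 top-settle 67.0 contact 0 r=111
30,255,t30 phi 73.5 jump 3.5 top-settle 73.0 contact -70 r=182
9,187,t30 phi 59.5 jump -8.0 top-settle 59.0 contact -110 r=168
-13,118,t30 phi 41.5 jump -10.0 top-settle 41.0 contact -170 r=187
-34,50,t30 phi 23.0 jump -10.5 top-settle 22.5 contact -200 r=193
-140 200 52 [-15.  46.  75.  38.  96. 133.]
-140 60 52 [-15.  57.  76.  38.  87. 125.]
-97 58 52 [-12.  56.  80.  40.  83. 125.]
-90 150 55 [-12.  49.  79.  42.  91. 129.]
-20 240 62 [ -9.  43.  81.  49.  97. 134.]
15 255 60 [ -6.  41.  83.  49.  94. 137.]
30 255 30 [  5.  31.  83.  29.  79. 152.]
-34 50 30 [ -0.  47.  88.  31.  62. 137.]
-34 150 30 [ -0.  39.  86.  29.  71. 142.]
-140 190 30 [ -9.  38.  79.  25.  81. 139.]
```

```bash
cat > go.py <<'E'
from h import *
from kin import *
import sys
def rows(targets,steps=None):
    """targets: list of (p world m, R); prints shift mm / turn deg from the present pose"""
    s=bot.read_state(); p0=np.array(s['position']);R0=np.array(s['tcp_rot']); q=np.array(s['joint_positions'],float)
    print('t',round(float(s['time_s']),2),'q',q.round(0),'F',np.round(s['force'],1),'open',round(float(s['opening']),3))
    lp,lR=p0,R0
    for i,(p,R) in enumerate(targets):
        d=R0.T@(p-p0)*1000; rv=np.rad2deg(Rn.from_matrix(R0.T@R).as_rotvec())
        a=np.rad2deg(np.linalg.norm(Rn.from_matrix(lR.T@R).as_rotvec())); l=np.linalg.norm(p-lp)*1000
        s=ik(p,R,q,n=0); dq=''
        if s: dq=' dq %.0f'%np.abs(s[0]-q).max(); q=s[0]
        print(f'[{d[0]:.0f},{d[1]:.0f},{d[2]:.0f}] [{rv[0]:.0f},{rv[1]:.0f},{rv[2]:.0f}]   step {l:.0f}mm {a:.0f}deg rows>={max(l/50,a/8.59):.1f}{dq}', '' if s else 'NO IK','q',q.round(0) if i==len(targets)-1 else '')
        lp,lR=p,R
def interp(a,b,n): return [tuple(np.array(a)+(np.array(b)-np.array(a))*k/n) for k in range(1,n+1)]
def B(w): return bw(*w[:3]),bR(w[3])
if __name__=='__main__':
    # args: python list of (x,y,z,t,n) ; n rows to reach from the previous waypoint
    W=eval(sys.argv[1]); s=bot.read_state()
    d=np.array(s['position'])-BO; R=np.array(s['tcp_rot']); 
    cur=(d@BX*1000,d@BY*1000,d[2]*1000,np.rad2deg(np.arctan2(R[:,0]@BX,-R[2,0])))
    print('now bin',np.round(cur,1),'jaw.by %.3f'%(R[:,1]@BY))
    T=[]
    for w in W:
        T+=[B(x) for x in interp(cur,w[:4],w[4])]; cur=w[:4]
    rows(T)
E
python3 go.py "[(-150,0,230,52,1)]"
```

```text
now bin [-285.1  326.3  417.3  -33. ] jaw.by -0.026
t 2.9 q [-10.  -3. 105. -34.  69.  66.] F [-0.4 -1.  -1.1] open 0.997
[39,-207,-340] [67,-59,-70]   step 400mm 114deg rows>=13.2 dq 72  q [-15.  44.  73.  38. 100. 134.]
```

Call:
{"api": "play_rows", "payload": {"motion": [[[0,-20,-30],[8,-7,-8],0.58],[[0,-40,-60],[16,-14,-16],0.58],[[0,-60,-90],[24,-21,-24],0.58],[[0,-80,-120],[32,-28,-32],0.58],[[0,-110,-160],[40,-35,-40],0.58],[[0,-140,-200],[46,-40,-46],0.58],[[0,-160,-240],[52,-46,-54],0.58],[[0,-160,-240],[52,-46,-54],0.58]]}}

```text
time_s: 3.7
position: [0.5365, 0.0919, 0.2974]
tcp_rot: [[-0.462, -0.475, -0.749], [0.173, -0.877, 0.449], [-0.87, 0.077, 0.487]]
force: [-1.4, -0.5, -0.5]
opening: 0.583
```

```bash
python3 go.py "[(-150,0,230,52,6)]"
```

```text
now bin [-162.    89.8  297.4   21.6] jaw.by 0.789
t 3.7 q [ -6.  33.  71.   7. 105. 113.] F [-1.4 -0.5 -0.5] open 0.583
[5,-14,-12] [31,1,-21]   step 19mm 38deg rows>=4.4 dq 25  q 
[10,-28,-23] [30,-4,-23]   step 19mm 5deg rows>=0.6 dq 4  q 
[16,-42,-35] [29,-9,-24]   step 19mm 5deg rows>=0.6 dq 3  q 
[21,-56,-46] [28,-14,-25]   step 19mm 5deg rows>=0.6 dq 3  q 
[26,-70,-58] [27,-19,-27]   step 19mm 5deg rows>=0.6 dq 4  q 
[31,-83,-69] [26,-23,-28]   step 19mm 5deg rows>=0.6 dq 4  q [-15.  44.  73.  38. 100. 134.]
```

Call:
{"api": "play_rows", "payload": {"motion": [[[0,-14,-12],[6,-5,-6],0.58],[[5,-28,-24],[12,-10,-12],0.58],[[10,-42,-36],[18,-16,-18],0.58],[[16,-56,-46],[22,-20,-24],0.58],[[24,-70,-58],[26,-23,-28],0.58],[[31,-83,-69],[26,-23,-28],0.58],[[31,-83,-69],[26,-23,-28],0.58]]}}

```text
time_s: 4.4
position: [0.6106, 0.1362, 0.2315]
tcp_rot: [[-0.318, -0.913, -0.254], [0.714, -0.407, 0.57], [-0.624, -0.0, 0.781]]
force: [-0.0, 1.2, 0.0]
opening: 0.579
```

```bash
python3 go.py "[(-142,0,60,52,6)]"
```

```text
now bin [-151.5    4.1  231.5   51.4] jaw.by 1.000
t 4.4 q [-16.  44.  73.  38.  99. 134.] F [-0.   1.2  0. ] open 0.579
[19,-1,-21] [0,-0,-0]   step 29mm 0deg rows>=0.6 dq 2  q 
[38,-1,-43] [0,-0,-0]   step 29mm 0deg rows>=0.6 dq 2  q 
[57,-2,-64] [0,-0,-0]   step 29mm 0deg rows>=0.6 dq 2  q 
[76,-3,-85] [0,-0,-0]   step 29mm 0deg rows>=0.6 dq 2  q 
[95,-3,-107] [0,-1,-0]   step 29mm 0deg rows>=0.6 dq 2  q 
[114,-4,-128] [0,-1,-0]   step 29mm 0deg rows>=0.6 dq 2  q [-15.  57.  76.  38.  87. 125.]
```

Call:
{"api": "play_rows", "payload": {"motion": [[[19,-1,-21],[0,0,0],0.58],[[38,-1,-43],[0,0,0],0.58],[[57,-2,-64],[0,0,0],0.58],[[76,-3,-85],[0,0,0],0.58],[[95,-3,-107],[0,0,0],0.58],[[114,-4,-128],[0,0,0],0.58],[[114,-4,-128],[0,0,0],0.58]]}}

```text
time_s: 5.1
position: [0.6092, 0.1483, 0.0601]
tcp_rot: [[-0.323, -0.911, -0.256], [0.712, -0.412, 0.569], [-0.624, 0.001, 0.781]]
force: [-0.9, -0.5, 0.5]
opening: 0.58
```

```bash
python3 go.py "[(-97,0,58,52,3)]"; python3 - <<'E'
from h import *
a=snap('scene','s2.png')['img'];b=snap('side','d2.png')['img']
cv2.imwrite('pics/c2.png',np.hstack([cv2.resize(a[120:320,140:340],(400,400),interpolation=cv2.INTER_CUBIC),cv2.resize(b[140:300,150:310],(400,400),interpolation=cv2.INTER_CUBIC)]))
E
```

```text
now bin [-139.9    0.5   60.1   51.4] jaw.by 1.000
t 5.1 q [-15.  56.  76.  38.  87. 125.] F [-0.9 -0.5  0.5] open 0.58
[12,-0,8] [0,-0,-0]   step 14mm 0deg rows>=0.3 dq 2  q 
[23,-1,17] [0,-0,-0]   step 14mm 0deg rows>=0.3 dq 1  q 
[35,-1,25] [0,-1,-0]   step 14mm 0deg rows>=0.3 dq 1  q [-12.  56.  80.  40.  83. 125.]
```

View pics/c2.png

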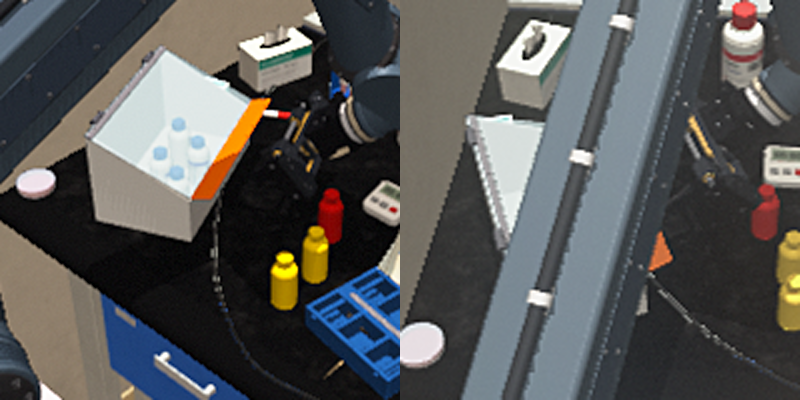

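Call:
{"api": "play_rows", "payload": {"motion": [[[12,0,8],[0,0,0],0.58],[[23,-1,17],[0,0,0],0.58],[[35,-1,25],[0,0,0],0.58],[[35,-1,25],[0,0,0],0.58]]}}

```text
time_s: 5.6
position: [0.5919, 0.1898, 0.0606]
tcp_rot: [[-0.322, -0.911, -0.257], [0.712, -0.412, 0.568], [-0.624, -0.0, 0.782]]
force: [0.1, 0.4, 0.3]
opening: 0.576
```

```bash
python3 go.py "[(-95,0,90,55,2),(-90,0,150,62,3),(-67,0,180,66,2)]"
```

```text
now bin [-94.9  -0.5  60.6  51.4] jaw.by 1.000
t 5.6 q [-12.  55.  79.  40.  83. 125.] F [0.1 0.4 0.3] open 0.576
[-9,0,11] [0,-2,-0]   step 15mm 2deg rows>=0.3 dq 2  q 
[-18,0,23] [0,-4,-0]   step 15mm 2deg rows>=0.3 dq 2  q 
[-30,0,40] [0,-6,-0]   step 20mm 2deg rows>=0.4 dq 3  q 
[-41,0,56] [0,-8,-0]   step 20mm 2deg rows>=0.4 dq 3  q 
[-52,0,73] [0,-11,-0]   step 20mm 2deg rows>=0.4 dq 3  q 
[-52,0,92] [0,-13,-0]   step 19mm 2deg rows>=0.4 dq 2  q 
[-53,0,111] [0,-15,-0]   step 19mm 2deg rows>=0.4 dq 2  q [-13.  51.  79.  48.  99. 129.]
```

Call:
{"api": "play_rows", "payload": {"motion": [[[-9,0,11],[0,-2,0],0.58],[[-18,0,23],[0,-4,0],0.58],[[-30,0,40],[0,-6,0],0.58],[[-41,0,56],[0,-8,0],0.58],[[-52,0,73],[0,-11,0],0.58],[[-52,0,92],[0,-13,0],0.58],[[-53,0,111],[0,-15,0],0.58]]}}

```text
time_s: 6.3
position: [0.5824, 0.2126, 0.1801]
tcp_rot: [[-0.373, -0.913, -0.165], [0.837, -0.408, 0.365], [-0.401, -0.002, 0.916]]
force: [1.1, -2.0, -1.3]
opening: 0.582
```

```bash
python3 go.py "[(-20,0,240,66,4),(15,0,255,60,2),(22,0,255,45,2)]"; python3 - <<'E'
from h import *
a=snap('scene','s3.png')['img'];b=snap('side','d3.png')['img']
cv2.imwrite('pics/c3.png',np.hstack([cv2.resize(a[100:300,140:340],(400,400),interpolation=cv2.INTER_CUBIC),cv2.resize(b[100:300,120:320],(400,400),interpolation=cv2.INTER_CUBIC)]))
E
```

```text
now bin [-70.2  -1.1 180.1  66.4] jaw.by 1.000
t 6.3 q [-13.  51.  78.  48. 100. 129.] F [ 1.1 -2.  -1.3] open 0.582
[6,0,19] [0,0,-0]   step 20mm 0deg rows>=0.4 dq 2  q 
[11,0,37] [0,0,-0]   step 20mm 0deg rows>=0.4 dq 2  q 
[17,1,56] [0,0,-0]   step 20mm 0deg rows>=0.4 dq 2  q 
[22,1,75] [0,0,-0]   step 20mm 0deg rows>=0.4 dq 2  q 
[35,1,89] [0,3,-0]   step 19mm 3deg rows>=0.4 dq 2  q 
[48,1,103] [0,6,-0]   step 19mm 3deg rows>=0.4 dq 2  q 
[51,1,104] [0,14,-0]   step 3mm 7deg rows>=0.9 dq 4  q 
[55,1,106] [0,21,-0]   step 4mm 8deg rows>=0.9 dq 5  q [ -1.  35.  83.  40.  86. 143.]
```

View pics/c3.png

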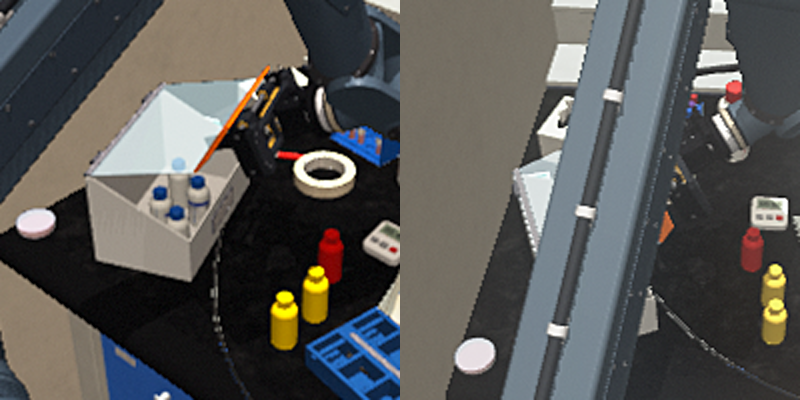

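Flap is rising as planned (scene crop: orange lip at about (235,120), the fingers under it; the four bottles now seen clear). Continue.

Call:
{"api": "play_rows", "payload": {"motion": [[[6,0,19],[0,0,0],0.58],[[11,0,37],[0,0,0],0.58],[[17,1,56],[0,0,0],0.58],[[22,1,75],[0,0,0],0.58],[[35,1,89],[0,3,0],0.58],[[48,1,103],[0,6,0],0.58],[[51,1,104],[0,14,0],0.58],[[55,1,106],[0,21,0],0.58]]}}

```text
time_s: 7.2
position: [0.5421, 0.298, 0.2561]
tcp_rot: [[-0.289, -0.912, -0.291], [0.647, -0.41, 0.643], [-0.706, -0.002, 0.708]]
force: [0.2, -0.8, 0.2]
opening: 0.582
```

```bash
python3 go.py "[(28,0,255,30,2),(-10,0,150,30,4),(-30,0,95,30,2)]"; python3 - <<'E'
from h import *
a=snap('scene','s4.png')['img'];b=snap('side','d4.png')['img']
cv2.imwrite('pics/c4.png',np.hstack([cv2.resize(a[60:260,140:340],(400,400),interpolation=cv2.INTER_CUBIC),cv2.resize(b[100:300,120:320],(400,400),interpolation=cv2.INTER_CUBIC)]))
E
```

```text
now bin [ 24.2   1.2 256.1  45.1] jaw.by 1.000
t 7.2 q [ -1.  35.  83.  40.  86. 143.] F [ 0.2 -0.8  0.2] open 0.582
[2,-1,1] [0,8,-0]   step 2mm 8deg rows>=0.9 dq 5  q 
[4,-1,2] [0,15,-0]   step 2mm 8deg rows>=0.9 dq 6  q 
[15,-1,-23] [0,15,-0]   step 28mm 0deg rows>=0.6 dq 2  q 
[27,-1,-49] [0,15,-0]   step 28mm 0deg rows>=0.6 dq 2  q 
[39,-1,-74] [0,15,-0]   step 28mm 0deg rows>=0.6 dq 2  q 
[51,-1,-99] [0,15,-0]   step 28mm 0deg rows>=0.6 dq 2  q 
[63,-1,-126] [0,15,-0]   step 29mm 0deg rows>=0.6 dq 2  q 
[75,-1,-152] [0,15,-0]   step 29mm 0deg rows>=0.6 dq 2  q [ -0.  43.  87.  30.  66. 139.]
```

View pics/c4.png

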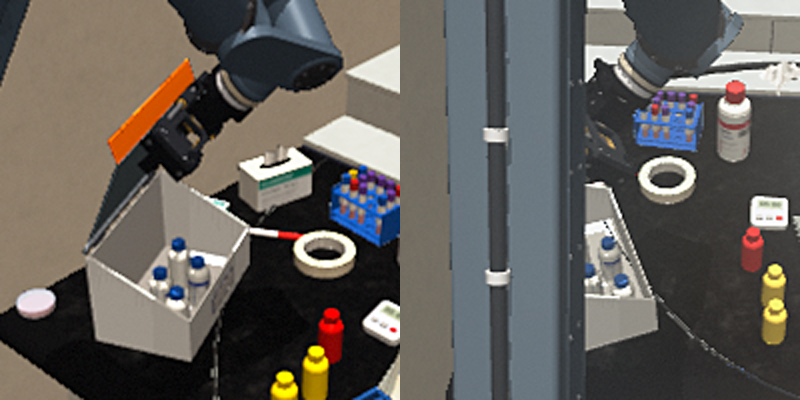

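Call:
{"api": "play_rows", "payload": {"motion": [[[2,-2,1],[0,8,0],0.58],[[4,-2,2],[0,15,0],0.58],[[15,-2,-23],[0,15,0],0.58],[[27,-2,-49],[0,15,0],0.58],[[39,-2,-74],[0,15,0],0.58],[[51,-2,-99],[0,15,0],0.58],[[63,-2,-126],[0,15,0],0.58],[[75,-2,-152],[0,15,0],0.58]]}}

```text
time_s: 8.1
position: [0.566, 0.249, 0.0922]
tcp_rot: [[-0.209, -0.913, -0.351], [0.464, -0.409, 0.786], [-0.861, 0.001, 0.509]]
force: [0.1, -0.3, 0.1]
opening: 0.581
```

```bash
python3 go.py "[(-34.5,-1,50,30,3)]"; python3 - <<'E'
from h import *
a=snap('scene','s5.png')['img'];b=snap('wrist','w5.png')['img']
cv2.imwrite('pics/c5.png',np.hstack([cv2.resize(a[100:260,150:310],(400,400),interpolation=cv2.INTER_CUBIC),cv2.resize(b,(400,300),interpolation=cv2.INTER_AREA).repeat(1,0)[:, :] if 0 else cv2.copyMakeBorder(cv2.resize(b,(400,300)),0,100,0,0,cv2.BORDER_CONSTANT)]))
E
```

```text
now bin [-30.3  -0.8  92.2  30.6] jaw.by 1.000
t 8.1 q [ -0.  44.  87.  30.  66. 139.] F [ 0.1 -0.3  0.1] open 0.581
[11,-0,-8] [0,0,-0]   step 14mm 0deg rows>=0.3 dq 2  q 
[23,-0,-17] [0,0,-0]   step 14mm 0deg rows>=0.3 dq 1  q 
[34,-0,-25] [0,1,-0]   step 14mm 0deg rows>=0.3 dq 1  q [ -0.  47.  88.  31.  62. 137.]
```

View pics/c5.png

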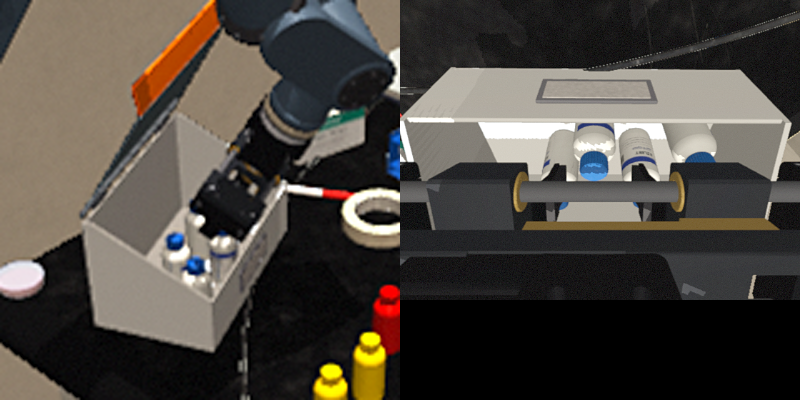

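Call:
{"api": "play_rows", "payload": {"motion": [[[11,0,-8],[0,0,0],0.58],[[23,0,-17],[0,0,0],0.58],[[34,0,-25],[0,0,0],0.58],[[34,0,-25],[0,0,0],0.58],[[34,0,-25],[0,0,0],0.2],[[34,0,-25],[0,0,0],0.2],[[34,0,-25],[0,0,0],0.2],[[34,0,-25],[0,0,0],0.2]]}}

```text
time_s: 9.0
position: [0.5697, 0.2452, 0.0524]
tcp_rot: [[-0.204, -0.913, -0.354], [0.462, -0.409, 0.787], [-0.863, -0.003, 0.505]]
force: [0.4, -0.2, 0.7]
opening: 0.394
```

```bash
python3 go.py "[(-34.5,-1,150,30,5),(-100,-1,180,30,2)]"; python3 - <<'E'
from h import *
a=snap('scene','s6.png')['img'];b=snap('wrist','w6.png')['img']
cv2.imwrite('pics/c6.png',np.hstack([cv2.resize(a[100:260,150:310],(400,400),interpolation=cv2.INTER_CUBIC),cv2.copyMakeBorder(cv2.resize(b,(400,300)),0,100,0,0,cv2.BORDER_CONSTANT)]))
E
```

```text
now bin [-35.3  -2.6  52.4  30.3] jaw.by 1.000
t 9.0 q [ -1.  47.  87.  31.  63. 136.] F [ 0.4 -0.2  0.7] open 0.394
[-17,0,10] [0,0,0]   step 20mm 0deg rows>=0.4 dq 2  q 
[-34,1,20] [0,0,0]   step 20mm 0deg rows>=0.4 dq 2  q 
[-50,1,30] [0,0,0]   step 20mm 0deg rows>=0.4 dq 2  q 
[-67,1,40] [0,0,0]   step 20mm 0deg rows>=0.4 dq 2  q 
[-84,1,50] [0,0,0]   step 20mm 0deg rows>=0.4 dq 2  q 
[-113,1,29] [0,0,0]   step 36mm 0deg rows>=0.7 dq 3  q 
[-143,1,9] [0,0,0]   step 36mm 0deg rows>=0.7 dq 3  q [ -6.  38.  81.  26.  78. 141.]
```

View pics/c6.png

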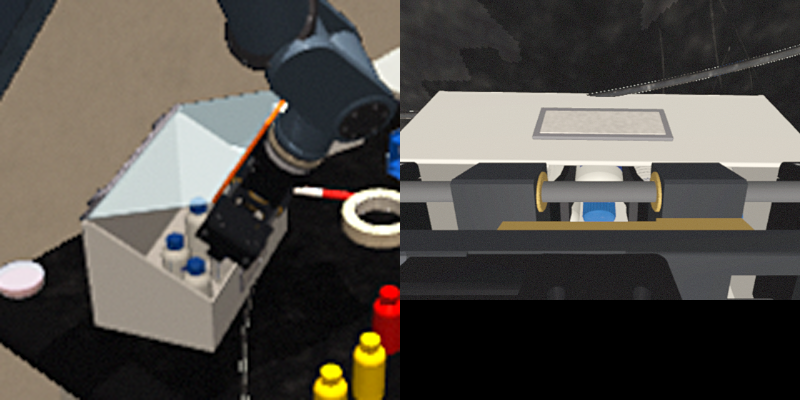

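Call:
{"api": "play_rows", "payload": {"motion": [[[-17,0,10],[0,0,0],0.2],[[-34,0,20],[0,0,0],0.2],[[-50,0,30],[0,0,0],0.2],[[-67,0,40],[0,0,0],0.2],[[-84,0,50],[0,0,0],0.2],[[-88,0,52],[0,0,0],0.2]]}}

```text
time_s: 9.7
position: [0.5699, 0.2455, 0.1571]
tcp_rot: [[-0.201, -0.912, -0.356], [0.461, -0.409, 0.787], [-0.864, -0.006, 0.503]]
force: [0.4, 0.0, -3.7]
opening: 0.396
```

```bash
python3 go.py "[(-100,-1,180,30,3),(-190,-1,210,30,4)]"; python3 - <<'E'
from h import *
a=snap('scene','s7.png')['img'];b=snap('wrist','w7.png')['img']
cv2.imwrite('pics/c7.png',np.hstack([cv2.resize(a[100:260,150:310],(400,400),interpolation=cv2.INTER_CUBIC),cv2.copyMakeBorder(cv2.resize(b,(400,300)),0,100,0,0,cv2.BORDER_CONSTANT)]))
E
```

```text
now bin [-35.1  -3.  157.1  30.2] jaw.by 1.000
t 9.7 q [ -1.  39.  85.  29.  72. 142.] F [ 0.4  0.  -3.7] open 0.396
[-17,1,-15] [0,0,0]   step 23mm 0deg rows>=0.5 dq 2  q 
[-35,1,-30] [0,0,0]   step 23mm 0deg rows>=0.5 dq 2  q 
[-52,2,-45] [0,0,0]   step 23mm 0deg rows>=0.5 dq 2  q 
[-70,2,-60] [0,0,0]   step 24mm 0deg rows>=0.5 dq 2  q 
[-88,2,-76] [0,0,0]   step 24mm 0deg rows>=0.5 dq 2  q 
[-106,2,-92] [0,0,0]   step 24mm 0deg rows>=0.5 dq 2  q 
[-124,2,-107] [0,0,0]   step 24mm 0deg rows>=0.5 dq 2  q [-12.  39.  74.  24.  86. 138.]
```

View pics/c7.png

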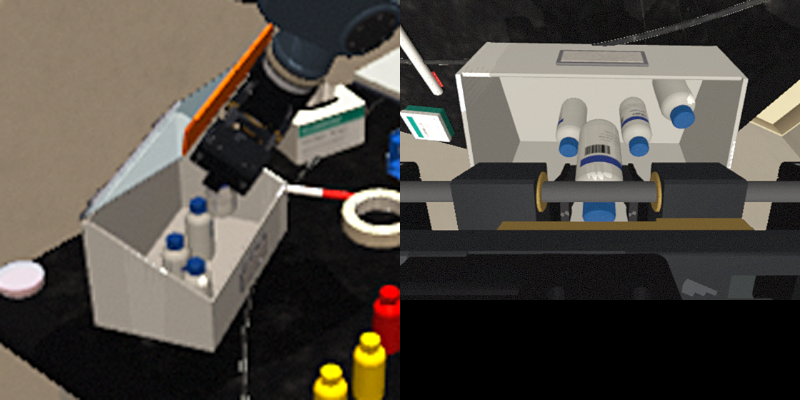

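Call:
{"api": "play_rows", "payload": {"motion": [[[-17,1,-15],[0,0,0],0.2],[[-35,1,-30],[0,0,0],0.2],[[-52,2,-45],[0,0,0],0.2],[[-70,2,-60],[0,0,0],0.2],[[-88,2,-76],[0,0,0],0.2],[[-106,2,-92],[0,0,0],0.2],[[-124,2,-107],[0,0,0],0.2]]}}

```text
time_s: 10.5
position: [0.6298, 0.1022, 0.206]
tcp_rot: [[-0.207, -0.913, -0.352], [0.462, -0.409, 0.787], [-0.863, 0.001, 0.506]]
force: [0.0, 0.0, -1.4]
opening: 0.398
```

```bash
python3 log.py; python3 - <<'E'
from h import *
a=snap('scene','s8.png')['img'];b=snap('wrist','w8.png')['img']
cv2.imwrite('pics/c8.png',np.hstack([cv2.resize(a[100:260,150:310],(400,400),interpolation=cv2.INTER_CUBIC),cv2.copyMakeBorder(cv2.resize(b,(400,300)),0,100,0,0,cv2.BORDER_CONSTANT)]))
snap('side','d8.png')
E
```

```text
10.5 [-12.4  39.2  74.3  24.   86.2 137.7] [0.6298 0.1022 0.206 ] [ 0.   0.  -1.4] 0.398
```

View pics/c8.png

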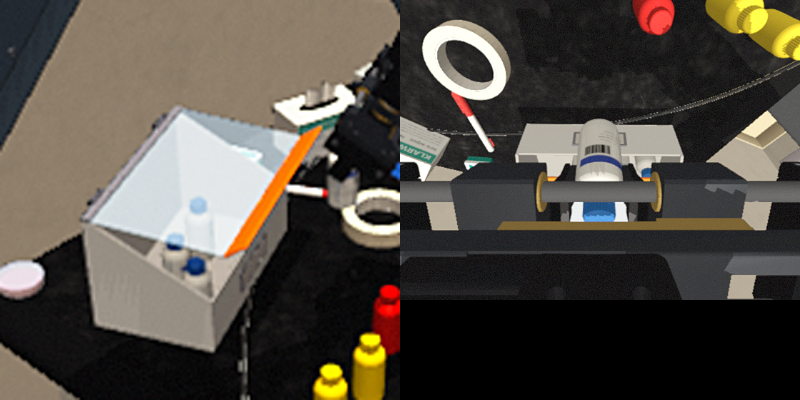

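View pics/d8.png

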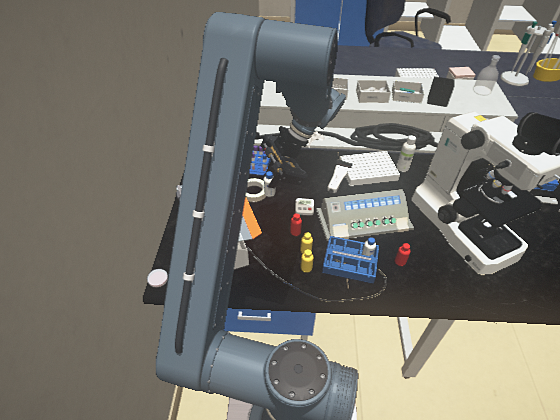

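```bash
cat > carr.py <<'E'
from h import *
def hullv(im,box,eps):
    h=cv2.cvtColor(im,cv2.COLOR_BGR2HSV); m=((h[...,0]>98)&(h[...,0]<122)&(h[...,1]>120)&(h[...,2]>40)).astype(np.uint8)
    M=np.zeros_like(m); x0,y0,x1,y1=box; M[y0:y1,x0:x1]=m[y0:y1,x0:x1]
    M=cv2.morphologyEx(M,cv2.MORPH_CLOSE,np.ones((9,9)))
    M=cv2.morphologyEx(M,cv2.MORPH_OPEN,np.ones((3,3)))
    n,l,st,ce=cv2.connectedComponentsWithStats(M); k=1+np.argmax(st[1:,4]); M=(l==k).astype(np.uint8)
    c=max(cv2.findContours(M,cv2.RETR_EXTERNAL,cv2.CHAIN_APPROX_NONE)[0],key=cv2.contourArea)
    return cv2.approxPolyDP(cv2.convexHull(c),eps,True)[:,0],M
if __name__=='__main__':
    import sys
    bs=eval(sys.argv[1]) if len(sys.argv)>1 else dict(side=(300,215,400,300),scene=(270,230,385,330))
    for n in ('side','scene'):
        c=bot.capture(n); v,M=hullv(c['img'],bs[n],2.0)
        x0,y0,x1,y1=bs[n]; im=c['img'].copy(); 
        f=4; cr=cv2.resize(im[y0:y1,x0:x1],None,fx=f,fy=f,interpolation=cv2.INTER_CUBIC)
        for i,q in enumerate(v):
            p=(int((q[0]-x0+.5)*f),int((q[1]-y0+.5)*f)); cv2.circle(cr,p,3,(0,255,255),-1); cv2.putText(cr,str(i),(p[0]+4,p[1]-4),0,.5,(0,255,0),1)
            print(n,i,q,onz(c,*q,.037).round(3)[:2],onz(c,*q,0).round(3)[:2])
        cv2.imwrite(f'pics/carr_{n}.png',cr)
E
python3 carr.py; python3 -c "
import cv2,numpy as np
a=cv2.imread('pics/carr_side.png');b=cv2.imread('pics/carr_scene.png')
h=400;b=b[:400];a=cv2.copyMakeBorder(a,0,400-a.shape[0],0,0,cv2.BORDER_CONSTANT)
cv2.imwrite('pics/carr1.png',cv2.resize(np.hstack([a,b]),(800,int(400*800/(a.shape[1]+b.shape[1])))))"
```

```text
side 0 [330 236] [ 0.568 -0.11 ] [ 0.599 -0.115]
side 1 [373 238] [ 0.568 -0.252] [ 0.599 -0.263]
side 2 [377 254] [ 0.502 -0.258] [ 0.531 -0.268]
side 3 [375 276] [ 0.417 -0.242] [ 0.443 -0.252]
side 4 [324 266] [ 0.446 -0.087] [ 0.472 -0.091]
scene 0 [325 254] [ 0.561 -0.104] [ 0.594 -0.082]
scene 1 [358 269] [ 0.574 -0.206] [ 0.607 -0.188]
scene 2 [369 286] [ 0.541 -0.262] [ 0.573 -0.247]
scene 3 [367 297] [ 0.505 -0.279] [ 0.536 -0.265]
scene 4 [335 318] [ 0.397 -0.258] [ 0.423 -0.242]
scene 5 [331 318] [ 0.39  -0.251] [ 0.416 -0.235]
scene 6 [293 282] [ 0.42  -0.106] [ 0.447 -0.084]
scene 7 [294 271] [ 0.452 -0.082] [ 0.481 -0.059]
```

View pics/carr1.png

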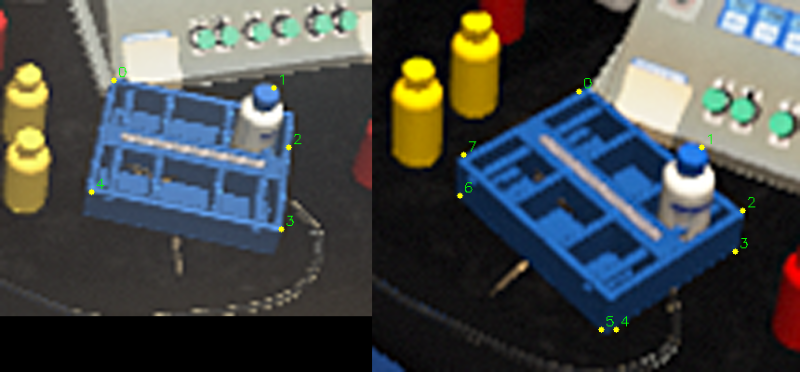

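```bash
cat > strip.py <<'E'
from h import *
import sys
# the pale strip on the carrier's middle rib: bright, low-saturation pixels inside the carrier hull
from carr import hullv
def strip(n,box):
    c=bot.capture(n); v,M=hullv(c['img'],box,2.0)
    hm=np.zeros(M.shape,np.uint8); cv2.fillConvexPoly(hm,cv2.convexHull(v),1)
    hm=cv2.erode(hm,np.ones((5,5)))
    h=cv2.cvtColor(c['img'],cv2.COLOR_BGR2HSV); m=((h[...,1]<90)&(h[...,2]>115)&(hm>0)).astype(np.uint8)
    k,l,st,ce=cv2.connectedComponentsWithStats(m,connectivity=8)
    out=[]
    for i in range(1,k):
        if st[i,4]<25: continue
        ys,xs=np.nonzero(l==i); P=np.array([onz(c,x,y,.037)[:2] for x,y in zip(xs,ys)])
        mu=P.mean(0); w,V=np.linalg.eigh(np.cov((P-mu).T)); d=V[:,1]; s=(P-mu)@d
        d=d*np.sign(-d[1]); mid=mu+V[:,1]*(s.min()+s.max())/2
        out.append((len(xs),mid.round(4),'yaw',round(float(np.rad2deg(np.arctan2(d[1],d[0]))),1),'len',round(float(np.ptp(s)),3)))
    return out
bs=eval(sys.argv[1]) if len(sys.argv)>1 else dict(side=(300,215,400,300),scene=(270,230,385,330))
for n in bs:
    for o in strip(n,bs[n]): print(n,*o)
E
python3 strip.py
```

```text
side 115 [ 0.5249 -0.231 ] yaw -4.8 len 0.058
side 86 [ 0.4941 -0.1741] yaw -101.4 len 0.122
scene 116 [ 0.4926 -0.1738] yaw -101.2 len 0.122
scene 178 [ 0.5223 -0.228 ] yaw -145.0 len 0.075
```

```bash
cat > gc.py <<'E'
from go import *
# usage: gc.py cx cy yaw cellx celly off "[(z,n),...]"  : TCP over the cell at heights z (mm)
cx,cy,yaw,ux,uy,off=map(float,sys.argv[1:7]); W=eval(sys.argv[7]); t=float(sys.argv[8]) if len(sys.argv)>8 else 30.
ex=np.array([np.cos(np.deg2rad(yaw)),np.sin(np.deg2rad(yaw)),0]);ey=np.array([-ex[1],ex[0],0])
cell=np.array([cx,cy,0])+ex*ux/1000+ey*uy/1000
psi=-ex; tt=np.deg2rad(t); d=np.sin(tt)*psi-np.cos(tt)*Z; y=np.cross(Z,psi); R=np.stack([d,y,np.cross(d,y)],1)
s=bot.read_state(); p0=np.array(s['position']);R0=np.array(s['tcp_rot'])
print('cell',cell.round(4),'now rel cell (ex,ey,z) mm',np.round([(p0-cell)@ex*1000,(p0-cell)@ey*1000,p0[2]*1000],1),'tilt',np.rad2deg(np.arccos(-R0[2,0])).round(1))
T=[];cp,cR=p0,R0
for w in W:
    dx,dy=(w[2],w[3]) if len(w)>2 else (0,0)
    p=cell+psi*off/1000+Z*w[0]/1000+(ex*dx+ey*dy)/1000; rv=Rn.from_matrix(cR.T@R).as_rotvec()
    for k in range(1,w[1]+1): T.append((cp+(p-cp)*k/w[1],cR@Rn.from_rotvec(rv*k/w[1]).as_matrix()))
    cp,cR=p,R
rows(T)
E
python3 gc.py .4933 -.174 -101.3 -52 -35 4 "[(180,7)]"
```

```text
cell [ 0.4692 -0.1161  0.    ] now rel cell (ex,ey,z) mm [-247.5  113.5  206.1] tilt 30.4
t 10.85 q [-12.  39.  74.  24.  86. 138.] F [ 0.   0.  -0.9] open 0.394
[-6,33,-18] [4,0,-3]   step 39mm 5deg rows>=0.8 dq 6  q 
[-13,67,-36] [9,0,-5]   step 39mm 5deg rows>=0.8 dq 5  q 
[-19,100,-55] [13,0,-8]   step 39mm 5deg rows>=0.8 dq 4  q 
[-25,134,-73] [18,0,-10]   step 39mm 5deg rows>=0.8 dq 4  q 
[-32,167,-91] [22,0,-13]   step 39mm 5deg rows>=0.8 dq 5  q 
[-38,200,-109] [26,0,-15]   step 39mm 5deg rows>=0.8 dq 5  q 
[-44,234,-127] [31,0,-18]   step 39mm 5deg rows>=0.8 dq 5  q [-43.  29. 103.  27.  68. 133.]
```

Call:
{"api": "play_rows", "payload": {"motion": [[[-6,33,-18],[4,0,-3],0.2],[[-13,67,-36],[9,0,-5],0.2],[[-19,100,-55],[13,0,-8],0.2],[[-25,134,-73],[18,0,-10],0.2],[[-32,167,-91],[22,0,-13],0.2],[[-38,200,-109],[26,0,-15],0.2],[[-44,234,-127],[31,0,-18],0.2],[[-44,234,-127],[31,0,-18],0.2]]}}

```text
time_s: 11.65
position: [0.4678, -0.115, 0.1799]
tcp_rot: [[0.103, -0.978, 0.182], [0.494, 0.209, 0.844], [-0.863, 0.004, 0.505]]
force: [0.4, 0.7, -0.6]
opening: 0.393
```

```bash
python3 gc.py .4933 -.174 -101.3 -52 -35 4 "[(120,2),(85,2),(60,2),(53,2)]"; python3 - <<'E'
from h import *
a=snap('scene','s9.png')['img'];b=snap('wrist','w9.png')['img'];d=snap('side','d9.png')['img']
cv2.imwrite('pics/c9.png',np.hstack([cv2.resize(a[200:340,260:400],(400,400),interpolation=cv2.INTER_CUBIC),cv2.copyMakeBorder(cv2.resize(b,(400,300)),0,100,0,0,cv2.BORDER_CONSTANT)]))
E
```

```text
cell [ 0.4692 -0.1161  0.    ] now rel cell (ex,ey,z) mm [ -0.9  -1.6 179.9] tilt 30.3
t 11.65 q [-44.  29. 103.  27.  68. 133.] F [ 0.4  0.7 -0.6] open 0.393
[27,-1,-14] [-0,0,0]   step 30mm 0deg rows>=0.6 dq 4  q 
[53,-2,-28] [-1,0,0]   step 30mm 0deg rows>=0.6 dq 4  q 
[68,-2,-36] [-1,0,0]   step 17mm 0deg rows>=0.3 dq 2  q 
[83,-2,-45] [-1,0,0]   step 18mm 0deg rows>=0.3 dq 2  q 
[94,-2,-52] [-1,0,0]   step 12mm 0deg rows>=0.2 dq 1  q 
[105,-2,-58] [-1,0,0]   step 13mm 0deg rows>=0.3 dq 1  q 
[108,-2,-60] [-1,0,0]   step 4mm 0deg rows>=0.1 dq 0  q 
[111,-2,-61] [-1,0,0]   step 3mm 0deg rows>=0.1 dq 0  q [-43.  42. 107.  32.  53. 123.]
```

View pics/c9.png

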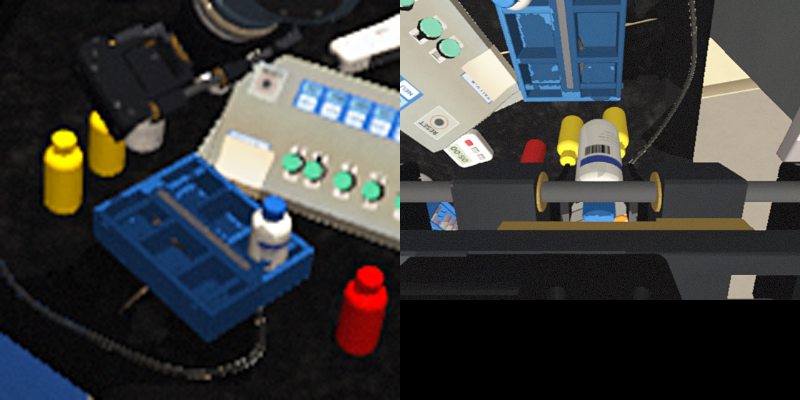

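View pics/d9.png

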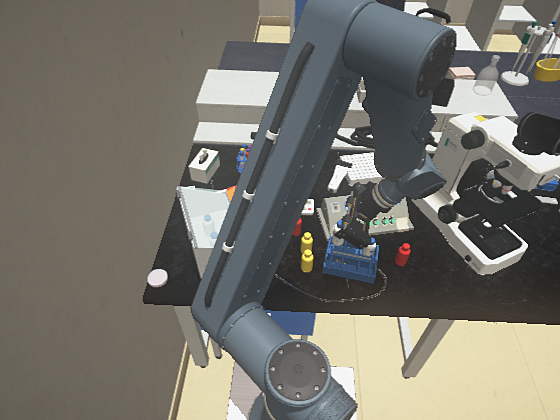

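Call:
{"api": "play_rows", "payload": {"motion": [[[27,-1,-14],[0,0,0],0.2],[[53,-2,-28],[-1,0,0],0.2],[[68,-2,-36],[-1,0,0],0.2],[[83,-2,-45],[-1,0,0],0.2],[[94,-2,-52],[-1,0,0],0.2],[[105,-2,-58],[-1,0,0],0.2],[[110,-2,-60],[-1,0,0],0.2],[[110,-2,-60],[-1,0,0],0.2]]}}

```text
time_s: 12.6
position: [0.4733, -0.1089, 0.0548]
tcp_rot: [[0.101, -0.982, 0.158], [0.496, 0.187, 0.848], [-0.863, -0.007, 0.506]]
force: [-0.5, 0.2, -1.9]
opening: 0.393
```

```bash
python3 gc.py .4933 -.174 -101.3 -52 -35 4 "[(52,1)]"; python3 - <<'E'
from h import *
a=snap('scene','s10.png')['img'];b=snap('wrist','w10.png')['img'];d=snap('side','d10.png')['img']
cv2.imwrite('pics/c10.png',np.hstack([cv2.resize(a[200:340,260:400],(400,400),interpolation=cv2.INTER_CUBIC),cv2.resize(d[190:310,280:400],(400,400),interpolation=cv2.INTER_CUBIC)]))
E
```

```text
cell [ 0.4692 -0.1161  0.    ] now rel cell (ex,ey,z) mm [-7.9  2.6 54.8] tilt 30.4
t 12.6 q [-43.  42. 106.  33.  53. 123.] F [-0.5  0.2 -1.9] open 0.393
[0,3,-5] [1,0,0]   step 5mm 1deg rows>=0.1 dq 1  q [-43.  42. 107.  32.  53. 123.]
```

View pics/c10.png

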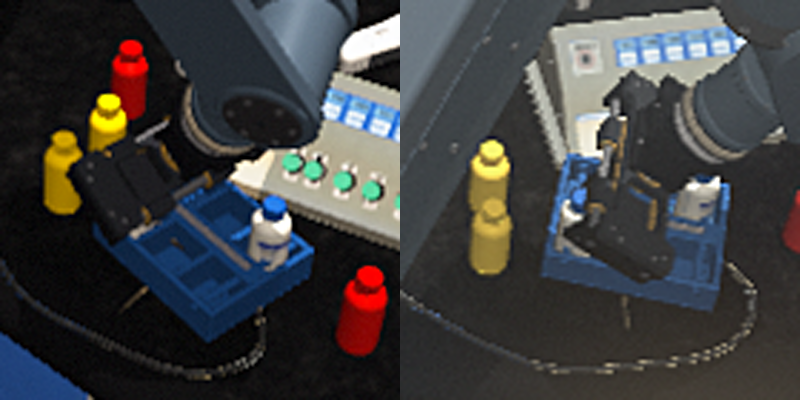

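Call:
{"api": "play_rows", "payload": {"motion": [[[0,2,-3],[0,0,0],0.2],[[1,3,-5],[0,0,0],0.2],[[1,3,-5],[0,0,0],0.2]]}}

```text
time_s: 13.05
position: [0.4695, -0.1131, 0.0518]
tcp_rot: [[0.102, -0.982, 0.159], [0.495, 0.189, 0.848], [-0.863, -0.008, 0.505]]
force: [-0.4, -0.2, -0.8]
opening: 0.395
```

```bash
python3 gc.py .4933 -.174 -101.3 -52 -35 4 "[(51,1)]"
```

```text
cell [ 0.4692 -0.1161  0.    ] now rel cell (ex,ey,z) mm [-3.  -0.3 51.8] tilt 30.3
t 13.05 q [-44.  42. 107.  32.  53. 122.] F [-0.4 -0.2 -0.8] open 0.395
[1,-0,0] [1,0,0]   step 1mm 1deg rows>=0.1 dq 1  q [-43.  42. 107.  32.  53. 123.]
```

Call:
{"api": "play_rows", "payload": {"motion": [[[1,0,0],[0,0,0],0.3],[[1,0,0],[0,0,0],0.45],[[1,0,0],[0,0,0],0.58],[[1,0,0],[0,0,0],0.58],[[-25,0,0],[0,0,0],0.58],[[-60,0,0],[0,0,0],0.58],[[-110,0,0],[0,0,0],0.58],[[-160,0,0],[0,0,0],0.58]]}}

```text
time_s: 13.85
position: [0.4526, -0.1919, 0.191]
tcp_rot: [[0.1, -0.982, 0.159], [0.496, 0.188, 0.848], [-0.863, -0.006, 0.506]]
force: [0.4, 0.1, -0.8]
opening: 0.576
```

```bash
python3 go.py "[(-150,80,230,52,8)]"; python3 - <<'E'
from h import *
a=snap('scene','s11.png')['img'];b=snap('wrist','w11.png')['img'];d=snap('side','d11.png')['img']
cv2.imwrite('pics/c11.png',np.hstack([cv2.resize(a[140:340,160:400],(400,333),interpolation=cv2.INTER_CUBIC),cv2.resize(d[170:310,160:328],(400,333),interpolation=cv2.INTER_CUBIC)]))
cv2.imwrite('pics/c11b.png',cv2.resize(b,(400,300)))
E
```

```text
now bin [-387.5  281.5  191.    25.6] jaw.by 0.822
t 13.85 q [-51.  30.  98.  24.  74. 129.] F [ 0.4  0.1 -0.8] open 0.576
[15,-4,36] [-30,1,17]   step 39mm 35deg rows>=4.0 dq 16  q 
[31,-8,72] [-29,-2,18]   step 39mm 3deg rows>=0.8 dq 3  q 
[46,-11,108] [-29,-5,19]   step 39mm 3deg rows>=0.8 dq 3  q 
[62,-15,144] [-28,-8,20]   step 39mm 3deg rows>=0.8 dq 3  q 
[77,-19,179] [-28,-11,21]   step 39mm 3deg rows>=0.8 dq 3  q 
[93,-23,215] [-27,-15,22]   step 39mm 3deg rows>=0.8 dq 3  q 
[108,-27,251] [-27,-18,22]   step 39mm 3deg rows>=0.8 dq 4  q 
[123,-31,287] [-26,-21,23]   step 39mm 3deg rows>=0.8 dq 4  q [-20.  39.  84.  35.  97. 127.]
```

View pics/c11.png

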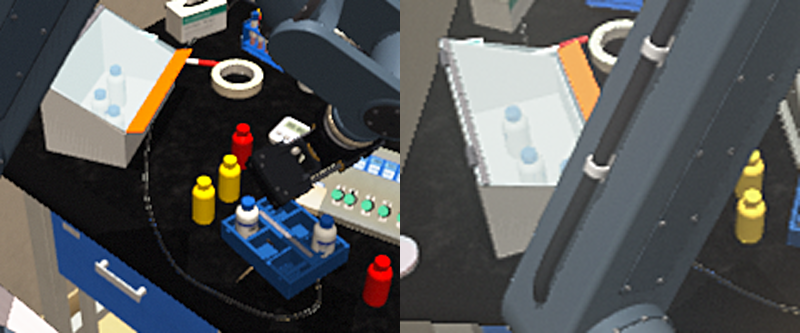

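View pics/c11b.png

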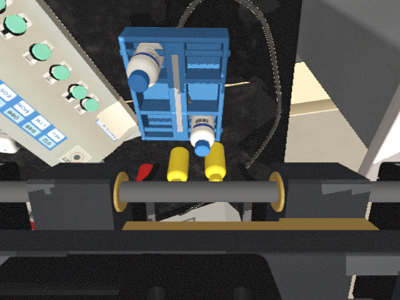

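```bash
python3 go.py "[(-150,-20,220,52,1)]"
```

```text
now bin [-390.9  280.8  192.1   25. ] jaw.by 0.820
t 14.0 q [-51.  30.  98.  24.  74. 129.] F [-0.1  1.  -0.2] open 0.58
[162,-110,333] [-26,-22,24]   step 386mm 41deg rows>=7.7 dq 37  q [-14.  46.  70.  39. 100. 136.]
```

Call:
{"api": "play_rows", "payload": {"motion": [[[10,-15,45],[-4,-3,4],0.58],[[25,-29,90],[-8,-6,7],0.58],[[45,-43,135],[-12,-9,11],0.58],[[68,-57,180],[-16,-12,14],0.58],[[92,-71,225],[-19,-16,17],0.58],[[118,-86,268],[-23,-19,21],0.58],[[142,-100,303],[-26,-22,24],0.58],[[162,-110,333],[-26,-22,24],0.58]]}}

```text
time_s: 14.8
position: [0.6306, 0.1537, 0.2152]
tcp_rot: [[-0.336, -0.91, -0.242], [0.727, -0.414, 0.547], [-0.599, 0.008, 0.801]]
force: [-0.2, -0.1, 0.3]
opening: 0.58
```

```bash
python3 go.py "[(-142,-20,60,52,6)]"
```

```text
now bin [-143.7  -21.2  215.2   53.2] jaw.by 1.000
t 14.8 q [-14.  47.  70.  39. 100. 136.] F [-0.2 -0.1  0.3] open 0.58
[16,0,-21] [-0,0,-1]   step 26mm 1deg rows>=0.5 dq 3  q 
[31,0,-41] [-0,0,-1]   step 26mm 0deg rows>=0.5 dq 2  q 
[47,0,-62] [-0,1,-1]   step 26mm 0deg rows>=0.5 dq 2  q 
[63,0,-82] [-0,1,-1]   step 26mm 0deg rows>=0.5 dq 2  q 
[79,0,-103] [-0,1,-1]   step 26mm 0deg rows>=0.5 dq 2  q 
[94,0,-123] [-0,1,-1]   step 26mm 0deg rows>=0.5 dq 2  q [-14.  58.  73.  39.  88. 127.]
```

Call:
{"api": "play_rows", "payload": {"motion": [[[24,0,-31],[0,0,-1],0.58],[[47,0,-62],[0,0,-1],0.58],[[71,0,-93],[0,0,-1],0.58],[[94,0,-123],[0,1,-1],0.58],[[94,0,-123],[0,1,-1],0.58],[[106,0,-115],[0,1,-1],0.58],[[118,0,-106],[0,1,-1],0.58],[[129,0,-98],[0,1,-1],0.58]]}}

```text
time_s: 15.6
position: [0.6119, 0.1915, 0.0652]
tcp_rot: [[-0.309, -0.917, -0.253], [0.724, -0.4, 0.562], [-0.616, -0.009, 0.787]]
force: [0.4, -0.6, 0.4]
opening: 0.582
```

```bash
python3 go.py "[(-95,-20,90,55,2),(-90,-20,150,62,3),(-67,-20,180,66,2),(-55,-20,195,66,1)]"
```

```text
now bin [-101.5  -19.5   65.2   51.9] jaw.by 1.000
t 15.6 q [-11.  56.  77.  41.  85. 127.] F [ 0.4 -0.6  0.4] open 0.582
[-5,-0,12] [0,-2,1]   step 13mm 2deg rows>=0.3 dq 2  q 
[-10,-1,23] [0,-3,1]   step 13mm 2deg rows>=0.3 dq 2  q 
[-21,-1,40] [0,-5,1]   step 20mm 2deg rows>=0.4 dq 3  q 
[-32,-1,57] [0,-8,1]   step 20mm 2deg rows>=0.4 dq 3  q 
[-43,-1,74] [0,-10,1]   step 20mm 2deg rows>=0.4 dq 3  q 
[-43,-1,93] [0,-12,1]   step 19mm 2deg rows>=0.4 dq 2  q 
[-44,-1,112] [0,-14,1]   step 19mm 2deg rows>=0.4 dq 2  q 
[-43,-1,131] [0,-14,1]   step 19mm 0deg rows>=0.4 dq 1  q [-11.  51.  77.  50. 100. 132.]
```

Call:
{"api": "play_rows", "payload": {"motion": [[[-5,0,12],[0,-2,0],0.58],[[-10,0,23],[0,-3,0],0.58],[[-21,-1,40],[0,-5,1],0.58],[[-32,-1,57],[0,-8,1],0.58],[[-43,-1,74],[0,-10,1],0.58],[[-43,-1,93],[0,-12,1],0.58],[[-44,-1,112],[0,-14,1],0.58],[[-43,-1,131],[0,-14,1],0.58]]}}

```text
time_s: 16.4
position: [0.5926, 0.2339, 0.1936]
tcp_rot: [[-0.378, -0.911, -0.165], [0.832, -0.412, 0.371], [-0.406, 0.003, 0.914]]
force: [4.4, -11.0, 2.5]
opening: 0.578
```

```bash
python3 go.py "[(-20,0,240,66,3),(15,30,255,60,3),(22,50,255,45,2)]"; python3 - <<'E'
from h import *
a=snap('scene','s12.png')['img'];b=snap('side','d12.png')['img']
cv2.imwrite('pics/c12.png',np.hstack([cv2.resize(a[100:300,140:340],(400,400),interpolation=cv2.INTER_CUBIC),cv2.resize(b[100:300,120:320],(400,400),interpolation=cv2.INTER_CUBIC)]))
E
```

```text
now bin [-54.9 -19.  193.6  66. ] jaw.by 1.000
t 16.4 q [-11.  51.  76.  49. 100. 132.] F [  4.4 -11.    2.5] open 0.578
[4,6,19] [0,0,-0]   step 20mm 0deg rows>=0.4 dq 2  q 
[9,13,38] [0,0,-0]   step 20mm 0deg rows>=0.4 dq 2  q 
[13,19,57] [0,0,-0]   step 20mm 0deg rows>=0.4 dq 2  q 
[22,29,66] [0,2,-0]   step 16mm 2deg rows>=0.3 dq 2  q 
[31,39,75] [0,4,-0]   step 16mm 2deg rows>=0.3 dq 2  q 
[39,49,84] [0,6,-0]   step 16mm 2deg rows>=0.3 dq 2  q 
[43,59,86] [0,14,-0]   step 11mm 7deg rows>=0.9 dq 5  q 
[46,69,87] [0,21,-0]   step 11mm 8deg rows>=0.9 dq 5  q [ -3.  32.  90.  39.  84. 139.]
```

View pics/c12.png

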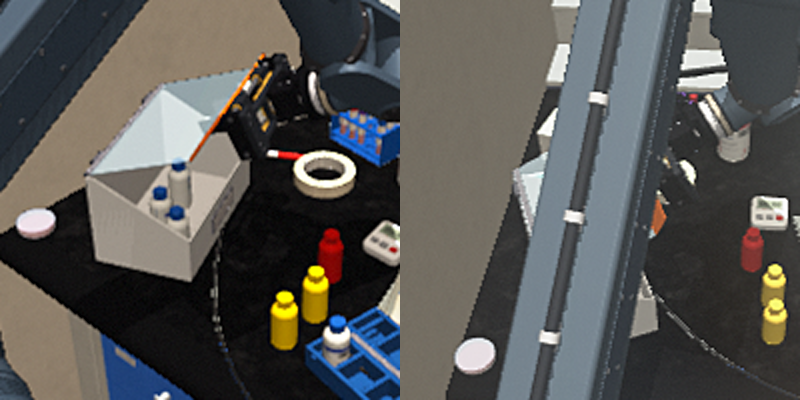

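```bash
sed -i 's/,11)/,7)/g' flap.py; for p in "[(-97,58,52),(-90,150,62),(-55,194,66),(-60,215,72),(-45,235,74),(-10,255,72),(20,258,55),(28,255,30)]" "[(-97,58,52),(-90,150,66),(-75,195,72),(-45,235,74),(-10,255,72),(20,258,55),(28,255,30)]"; do python3 flap.py "$p" | awk 'NR%2==0'; echo; done; python3 go.py "[(-62,-20,215,72,2),(-45,0,238,74,2),(-10,20,255,72,2)]"
```

```text
-95,89,t55 phi -18.5 jump 6.5 top-settle -19.0 contact -30 r=199
-92,119,t59 phi -9.0 jump 4.5 top-settle -9.5 contact -30 r=193
-90,150,t62 phi 1.5 jump 5.0 top-settle 1.0 contact -15 r=178
-78,165,t63 phi 7.5 jump 3.0 top-settle 7.0 contact -30 r=182
-67,179,t65 phi 14.0 jump 3.0 top-settle 13.5 contact -30 r=173
-55,194,t66 phi 19.5 jump 3.0 top-settle 19.0 contact -30 r=166
-57,201,t68 phi 21.0 jump 0.5 top-settle 20.5 contact -30 r=170
-58,208,t70 phi 23.0 jump 1.0 top-settle 22.5 contact 0 r=145
-60,215,t72 phi 25.5 jump 1.0 top-settle 25.0 contact 0 r=149
-55,222,t73 phi 28.5 jump 1.5 top-settle 28.0 contact 0 r=148
-50,228,t73 phi 32.0 jump 2.0 top-settle 31.5 contact 0 r=147
-45,235,t74 phi 35.0 jump 1.5 top-settle 34.5 contact 0 r=146
-33,242,t73 phi 40.0 jump 2.5 top-settle 39.5 contact 0 r=141
-22,248,t73 phi 45.5 jump 3.0 top-settle 45.0 contact 0 r=136
-10,255,t72 phi 51.0 jump 3.0 top-settle 50.5 contact 0 r=133
0,256,t66 phi 55.0 jump 2.0 top-settle 54.5 contact 0 r=127
10,257,t61 phi 59.0 jump 2.0 top-settle 58.5 contact 0 r=122
20,258,t55 phi 63.5 jump 2.0 top-settl
[... 1123 characters left out ...]
e 63.0 contact 0 r=117
23,257,t47 phi 65.0 jump 0.5 top-settle 64.5 contact 0 r=114
25,256,t38 phi 67.5 jump 2.0 top-settle 67.0 contact -70 r=187
28,255,t30 phi 73.0 jump 3.0 top-settle 72.5 contact -70 r=182

now bin [-54.1 -19.5 196.2  66. ] jaw.by 1.000
t 16.5 q [-11.  51.  76.  49. 100. 132.] F [ 0.7 -3.6  1.7] open 0.579
[-7,-0,7] [0,-3,-1]   step 10mm 3deg rows>=0.4 dq 2  q 
[-15,-0,14] [0,-6,-1]   step 10mm 3deg rows>=0.4 dq 3  q 
[-12,9,28] [0,-7,-1]   step 17mm 1deg rows>=0.3 dq 2  q 
[-9,19,42] [0,-8,-1]   step 17mm 1deg rows>=0.3 dq 2  q 
[4,29,57] [0,-7,-1]   step 22mm 1deg rows>=0.4 dq 3  q 
[17,39,72] [0,-6,-1]   step 22mm 1deg rows>=0.4 dq 3  q [-10.  45.  84.  54. 102. 131.]
```

Call:
{"api": "play_rows", "payload": {"motion": [[[-7,0,7],[0,-3,-1],0.58],[[-15,0,14],[0,-6,-1],0.58],[[-12,9,28],[0,-7,-1],0.58],[[-9,19,42],[0,-8,-1],0.58],[[4,29,57],[0,-7,-1],0.58],[[17,39,72],[0,-6,-1],0.58]]}}

```text
time_s: 17.1
position: [0.5389, 0.2585, 0.2516]
tcp_rot: [[-0.376, -0.918, -0.127], [0.873, -0.397, 0.283], [-0.31, -0.004, 0.951]]
force: [1.3, -1.3, 0.0]
opening: 0.581
```

```bash
python3 go.py "[(20,50,258,55,3),(28,82,255,30,4)]"
```

```text
now bin [-10.7  20.1 251.6  71.9] jaw.by 1.000
t 17.1 q [-10.  45.  85.  54. 102. 130.] F [ 1.3 -1.3  0. ] open 0.581
[9,10,5] [0,6,1]   step 14mm 6deg rows>=0.7 dq 4  q 
[18,20,10] [0,11,1]   step 14mm 6deg rows>=0.7 dq 4  q 
[27,30,16] [-0,17,1]   step 14mm 6deg rows>=0.7 dq 4  q 
[29,38,16] [-0,23,1]   step 8mm 6deg rows>=0.7 dq 4  q 
[31,46,15] [-0,29,1]   step 8mm 6deg rows>=0.7 dq 4  q 
[33,54,15] [-0,36,1]   step 8mm 6deg rows>=0.7 dq 4  q 
[35,62,15] [-0,42,1]   step 8mm 6deg rows>=0.7 dq 5  q [  2.  25.  94.  29.  75. 147.]
```

Call:
{"api": "play_rows", "payload": {"motion": [[[9,10,5],[0,6,1],0.58],[[18,20,10],[0,11,1],0.58],[[27,30,16],[0,17,1],0.58],[[29,38,16],[0,23,1],0.58],[[31,46,15],[0,29,1],0.58],[[33,54,15],[0,36,1],0.58],[[35,62,15],[0,42,1],0.58]]}}

```text
time_s: 17.8
position: [0.4665, 0.2685, 0.2558]
tcp_rot: [[-0.207, -0.912, -0.354], [0.45, -0.411, 0.793], [-0.868, 0.005, 0.496]]
force: [0.4, 0.4, 0.3]
opening: 0.576
```

```bash
python3 go.py "[(-15,82,140,30,4),(-29,82,95,30,2)]"
```

```text
now bin [ 27.9  82.3 255.8  29.7] jaw.by 1.000
t 17.8 q [  2.  25.  94.  28.  76. 147.] F [0.4 0.4 0.3] open 0.576
[20,-0,-24] [0,-0,-0]   step 31mm 0deg rows>=0.6 dq 3  q 
[40,-0,-47] [0,-0,-0]   step 31mm 0deg rows>=0.6 dq 3  q 
[59,-0,-71] [0,-0,-0]   step 31mm 0deg rows>=0.6 dq 3  q 
[79,-1,-95] [0,-0,-0]   step 31mm 0deg rows>=0.6 dq 3  q 
[95,-1,-112] [0,-0,-0]   step 24mm 0deg rows>=0.5 dq 2  q 
[111,-1,-129] [0,-0,-0]   step 24mm 0deg rows>=0.5 dq 2  q [ -4.  39.  99.  31.  60. 132.]
```

Call:
{"api": "play_rows", "payload": {"motion": [[[20,0,-24],[0,0,0],0.58],[[40,0,-47],[0,0,0],0.58],[[59,0,-71],[0,0,0],0.58],[[79,-1,-95],[0,0,0],0.58],[[95,-1,-112],[0,0,0],0.58],[[111,-1,-129],[0,0,0],0.58],[[111,-1,-129],[0,0,0],0.58]]}}

```text
time_s: 18.5
position: [0.4882, 0.2168, 0.0923]
tcp_rot: [[-0.215, -0.912, -0.349], [0.453, -0.41, 0.791], [-0.865, 0.012, 0.502]]
force: [0.0, 0.9, 1.2]
opening: 0.58
```

```bash
python3 go.py "[(-33.5,82,51,30,3)]"; python3 - <<'E'
from h import *
a=snap('scene','s13.png')['img'];b=snap('wrist','w13.png')['img']
cv2.imwrite('pics/c13.png',np.hstack([cv2.resize(a[100:260,150:310],(400,400),interpolation=cv2.INTER_CUBIC),cv2.copyMakeBorder(cv2.resize(b,(400,300)),0,100,0,0,cv2.BORDER_CONSTANT)]))
E
```

```text
now bin [-28.3  83.4  92.3  30.1] jaw.by 1.000
t 18.5 q [ -3.  40.  99.  30.  61. 133.] F [0.  0.9 1.2] open 0.58
[11,-1,-8] [-0,0,-1]   step 14mm 1deg rows>=0.3 dq 2  q 
[22,-1,-17] [-0,0,-1]   step 14mm 0deg rows>=0.3 dq 1  q 
[33,-2,-25] [-0,0,-1]   step 14mm 0deg rows>=0.3 dq 1  q [ -4.  44. 100.  32.  56. 129.]
```

View pics/c13.png

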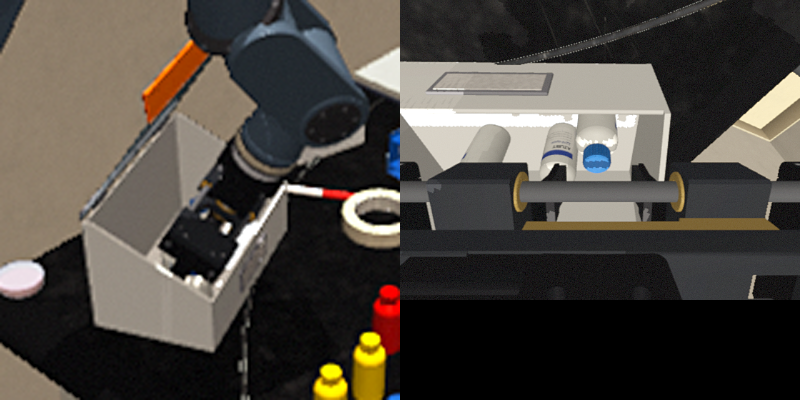

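Call:
{"api": "play_rows", "payload": {"motion": [[[11,-1,-8],[0,0,-1],0.58],[[22,-1,-17],[0,0,-1],0.58],[[33,-2,-25],[0,0,-1],0.58],[[33,-2,-25],[0,0,-1],0.58],[[33,-2,-25],[0,0,-1],0.2],[[33,-2,-25],[0,0,-1],0.2],[[33,-2,-25],[0,0,-1],0.2],[[33,-2,-25],[0,0,-1],0.2]]}}

```text
time_s: 19.4
position: [0.4945, 0.2124, 0.0536]
tcp_rot: [[-0.193, -0.916, -0.352], [0.461, -0.402, 0.792], [-0.866, -0.009, 0.499]]
force: [0.1, -0.5, 0.3]
opening: 0.394
```

```bash
python3 go.py "[(-33.5,80,155,30,5)]"
```

```text
now bin [-34.8  79.4  53.6  30. ] jaw.by 1.000
t 19.4 q [ -4.  44. 100.  33.  56. 129.] F [ 0.1 -0.5  0.3] open 0.394
[-17,-0,10] [0,-0,1]   step 20mm 1deg rows>=0.4 dq 2  q 
[-35,-0,21] [0,-0,1]   step 20mm 0deg rows>=0.4 dq 2  q 
[-52,-0,31] [0,-0,1]   step 20mm 0deg rows>=0.4 dq 2  q 
[-70,-0,41] [0,-0,1]   step 20mm 0deg rows>=0.4 dq 2  q 
[-87,-0,52] [0,-0,1]   step 20mm 0deg rows>=0.4 dq 2  q [ -4.  34.  97.  29.  67. 137.]
```

Call:
{"api": "play_rows", "payload": {"motion": [[[-17,0,10],[0,0,1],0.2],[[-35,0,21],[0,0,1],0.2],[[-52,0,31],[0,0,1],0.2],[[-70,0,41],[0,0,1],0.2],[[-88,0,52],[0,0,1],0.2],[[-105,0,37],[0,0,1],0.2],[[-122,0,22],[0,0,1],0.2],[[-139,0,7],[0,0,1],0.2]]}}

```text
time_s: 20.2
position: [0.5187, 0.1535, 0.1778]
tcp_rot: [[-0.21, -0.912, -0.353], [0.453, -0.41, 0.791], [-0.867, 0.006, 0.499]]
force: [0.9, 1.2, -1.1]
opening: 0.394
```

```bash
python3 go.py "[(-190,60,215,30,5)]"; python3 - <<'E'
from h import *
a=snap('scene','s14.png')['img'];b=snap('wrist','w14.png')['img']
cv2.imwrite('pics/c14.png',np.hstack([cv2.resize(a[100:260,150:310],(400,400),interpolation=cv2.INTER_CUBIC),cv2.copyMakeBorder(cv2.resize(b,(400,300)),0,100,0,0,cv2.BORDER_CONSTANT)]))
E
```

```text
now bin [-98.5  81.2 177.8  29.9] jaw.by 1.000
t 20.2 q [ -9.  33.  93.  25.  74. 135.] F [ 0.9  1.2 -1.1] open 0.394
[-16,-4,-12] [0,-0,-0]   step 20mm 0deg rows>=0.4 dq 2  q 
[-31,-8,-24] [0,-0,-0]   step 20mm 0deg rows>=0.4 dq 2  q 
[-47,-12,-36] [0,-0,-0]   step 20mm 0deg rows>=0.4 dq 2  q 
[-62,-16,-49] [0,-0,-0]   step 20mm 0deg rows>=0.4 dq 2  q 
[-78,-20,-61] [0,-0,-0]   step 20mm 0deg rows>=0.4 dq 2  q [-15.  34.  83.  23.  84. 134.]
```

View pics/c14.png

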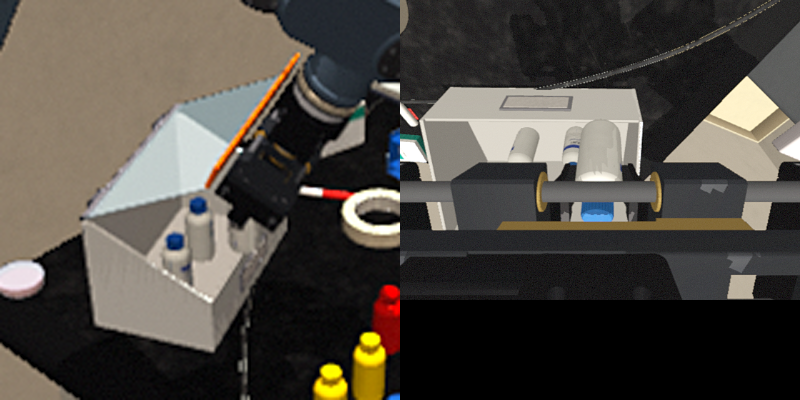

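Call:
{"api": "play_rows", "payload": {"motion": [[[-16,-4,-12],[0,0,0],0.2],[[-31,-8,-24],[0,0,0],0.2],[[-47,-12,-36],[0,0,0],0.2],[[-62,-16,-49],[0,0,0],0.2],[[-78,-20,-61],[0,0,0],0.2],[[-78,-20,-61],[0,0,0],0.2]]}}

```text
time_s: 20.9
position: [0.5766, 0.0773, 0.2145]
tcp_rot: [[-0.206, -0.913, -0.352], [0.453, -0.408, 0.793], [-0.867, 0.004, 0.498]]
force: [0.0, -0.2, -1.1]
opening: 0.394
```

```bash
python3 strip.py; python3 gc.py .4933 -.174 -101.3 0 -35 3 "[(180,8)]"; python3 - <<'E'
from h import *
a=snap('scene','s15.png')['img'];b=snap('side','d15.png')['img']
cv2.imwrite('pics/c15.png',np.hstack([cv2.resize(a[120:340,180:400],(400,400),interpolation=cv2.INTER_CUBIC),cv2.resize(b[150:310,240:400],(400,400),interpolation=cv2.INTER_CUBIC)]))
E
```

```text
side 114 [ 0.527  -0.2312] yaw -5.1 len 0.063
side 193 [ 0.4839 -0.1642] yaw -79.2 len 0.137
scene 222 [ 0.4886 -0.1592] yaw -89.6 len 0.148
scene 178 [ 0.5223 -0.228 ] yaw -145.0 len 0.075
scene 49 [ 0.455  -0.1287] yaw -55.4 len 0.029
cell [ 0.459  -0.1671  0.    ] now rel cell (ex,ey,z) mm [-264.2   64.3  213.7] tilt 30.1
t 21.0 q [-15.  35.  82.  23.  84. 134.] F [-0.7  0.8 -0.4] open 0.397
[-7,25,-21] [4,-0,-2]   step 34mm 4deg rows>=0.7 dq 4  q 
[-14,51,-42] [8,-0,-5]   step 34mm 4deg rows>=0.7 dq 4  q 
[-21,76,-64] [11,-0,-7]   step 34mm 4deg rows>=0.7 dq 4  q 
[-29,102,-85] [15,-0,-9]   step 34mm 4deg rows>=0.7 dq 4  q 
[-36,127,-106] [19,-0,-11]   step 34mm 4deg rows>=0.7 dq 4  q 
[-43,153,-127] [23,-0,-14]   step 34mm 4deg rows>=0.7 dq 4  q 
[-50,178,-148] [27,-0,-16]   step 34mm 4deg rows>=0.7 dq 4  q 
[-57,204,-169] [31,-0,-18]   step 34mm 4deg rows>=0.7 dq 4  q [-48.  30. 100.  25.  71. 130.]
```

View pics/c15.png

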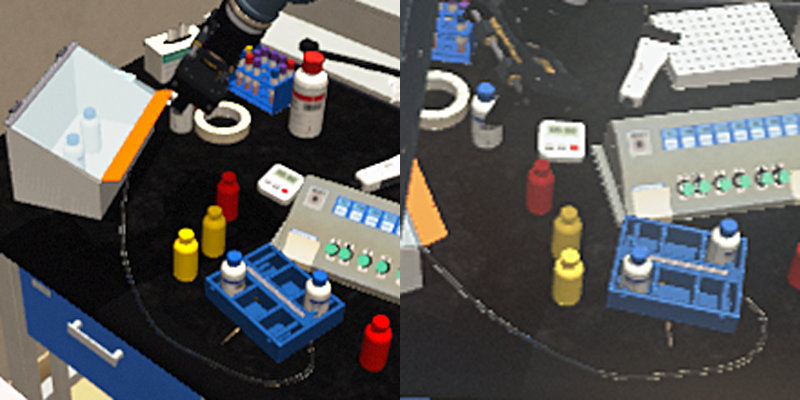

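Call:
{"api": "play_rows", "payload": {"motion": [[[-7,25,-21],[4,0,-2],0.2],[[-14,51,-42],[8,0,-5],0.2],[[-21,76,-64],[11,0,-7],0.2],[[-29,102,-85],[15,0,-9],0.2],[[-36,127,-106],[19,0,-11],0.2],[[-43,153,-127],[23,0,-14],0.2],[[-50,178,-148],[27,0,-16],0.2],[[-57,204,-169],[31,0,-18],0.2]]}}

```text
time_s: 21.9
position: [0.4591, -0.1642, 0.1801]
tcp_rot: [[0.098, -0.979, 0.179], [0.488, 0.204, 0.849], [-0.867, 0.005, 0.498]]
force: [1.4, -0.2, -1.2]
opening: 0.396
```

```bash
python3 gc.py .4933 -.174 -101.3 0 -35 3 "[(120,2),(85,2),(60,2),(53,2)]"
```

```text
cell [ 0.459  -0.1671  0.    ] now rel cell (ex,ey,z) mm [ -2.9  -0.5 180.1] tilt 29.8
t 21.9 q [-48.  30. 100.  25.  71. 131.] F [ 1.4 -0.2 -1.2] open 0.396
[26,-0,-15] [-0,-0,0]   step 30mm 0deg rows>=0.6 dq 4  q 
[52,-1,-30] [-1,-0,0]   step 30mm 0deg rows>=0.6 dq 3  q 
[67,-1,-39] [-1,-0,0]   step 17mm 0deg rows>=0.3 dq 2  q 
[83,-1,-47] [-1,-0,0]   step 18mm 0deg rows>=0.3 dq 2  q 
[93,-1,-53] [-1,-0,0]   step 12mm 0deg rows>=0.2 dq 1  q 
[104,-1,-60] [-1,-0,0]   step 13mm 0deg rows>=0.3 dq 1  q 
[107,-1,-61] [-1,-0,0]   step 4mm 0deg rows>=0.1 dq 0  q 
[110,-1,-63] [-1,-0,0]   step 3mm 0deg rows>=0.1 dq 0  q [-48.  43. 104.  29.  56. 122.]
```

Call:
{"api": "play_rows", "payload": {"motion": [[[26,0,-15],[0,0,0],0.2],[[52,-1,-30],[0,0,0],0.2],[[67,-1,-39],[-1,0,0],0.2],[[75,-1,-43],[-1,0,0],0.2],[[75,-1,-43],[-1,0,0],0.2]]}}

```text
time_s: 22.4
position: [0.4602, -0.1634, 0.0932]
tcp_rot: [[0.095, -0.982, 0.161], [0.489, 0.187, 0.852], [-0.867, -0.003, 0.499]]
force: [-0.2, 0.6, -0.3]
opening: 0.392
```

```bash
python3 gc.py .4933 -.174 -101.3 0 -35 3 "[(90,1),(70,1),(60,1),(53,2)]"; python3 - <<'E'
from h import *
a=snap('scene','s16.png')['img'];b=snap('wrist','w16.png')['img'];d=snap('side','d16.png')['img']
cv2.imwrite('pics/c16.png',np.hstack([cv2.resize(a[200:340,260:400],(400,400),interpolation=cv2.INTER_CUBIC),cv2.resize(d[190:310,280:400],(400,400),interpolation=cv2.INTER_CUBIC)]))
E
```

```text
cell [ 0.459  -0.1671  0.    ] now rel cell (ex,ey,z) mm [-3.9  0.5 93.2] tilt 29.9
t 22.4 q [-48.  38. 103.  27.  61. 125.] F [-0.2  0.6 -0.3] open 0.392
[2,1,-2] [1,-0,-0]   step 3mm 1deg rows>=0.1 dq 1  q 
[20,1,-12] [1,-0,-0]   step 20mm 0deg rows>=0.4 dq 2  q 
[28,1,-17] [1,-0,-0]   step 10mm 0deg rows>=0.2 dq 1  q 
[31,1,-19] [1,-0,-0]   step 4mm 0deg rows>=0.1 dq 0  q 
[34,1,-21] [1,-0,-0]   step 3mm 0deg rows>=0.1 dq 0  q [-48.  43. 104.  29.  56. 122.]
```

View pics/c16.png

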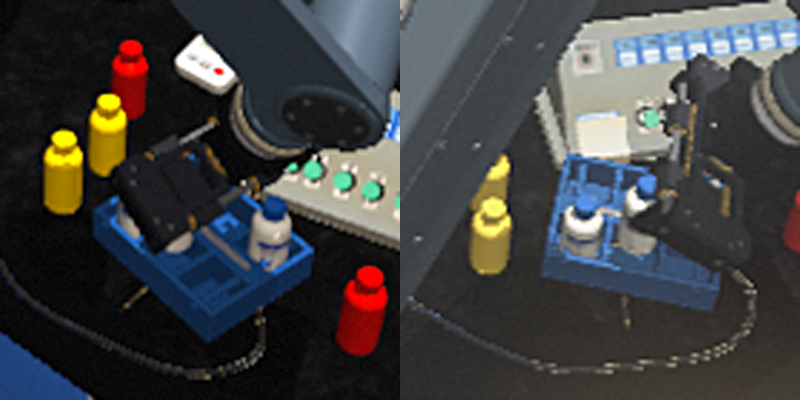

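Call:
{"api": "play_rows", "payload": {"motion": [[[10,1,-6],[0,0,0],0.2],[[20,1,-12],[0,0,0],0.2],[[28,1,-17],[0,0,0],0.2],[[34,1,-21],[0,0,0],0.2],[[34,1,-21],[0,0,0],0.2]]}}

```text
time_s: 23.05
position: [0.4595, -0.1658, 0.0531]
tcp_rot: [[0.097, -0.982, 0.161], [0.489, 0.188, 0.852], [-0.867, -0.004, 0.498]]
force: [0.1, 0.0, -1.1]
opening: 0.393
```

```bash
python3 gc.py .4933 -.174 -101.3 0 -35 3 "[(52.5,1)]"
```

```text
cell [ 0.459  -0.1671  0.    ] now rel cell (ex,ey,z) mm [-1.4  0.3 53.1] tilt 29.9
t 23.05 q [-48.  43. 104.  29.  56. 122.] F [ 0.1  0.  -1.1] open 0.393
[1,0,1] [1,-0,-0]   step 2mm 1deg rows>=0.1 dq 0  q [-48.  43. 104.  29.  56. 122.]
```

Call:
{"api": "play_rows", "payload": {"motion": [[[1,0,0],[0,0,0],0.3],[[1,0,0],[0,0,0],0.45],[[1,0,0],[0,0,0],0.58],[[1,0,0],[0,0,0],0.58],[[-25,0,0],[0,0,0],0.58],[[-60,0,0],[0,0,0],0.58],[[-110,0,0],[0,0,0],0.58],[[-160,0,0],[0,0,0],0.58]]}}

```text
time_s: 23.85
position: [0.4437, -0.2441, 0.1944]
tcp_rot: [[0.096, -0.982, 0.16], [0.488, 0.187, 0.853], [-0.867, -0.004, 0.498]]
force: [0.4, -1.3, -0.2]
opening: 0.579
```

```bash
python3 go.py "[(-150,-20,220,52,1)]"; python3 - <<'E'
from h import *
a=snap('scene','s17.png')['img'];b=snap('wrist','w17.png')['img'];d=snap('side','d17.png')['img']
cv2.imwrite('pics/c17.png',np.hstack([cv2.resize(a[200:340,260:400],(400,400),interpolation=cv2.INTER_CUBIC),cv2.copyMakeBorder(cv2.resize(b,(400,300)),0,100,0,0,cv2.BORDER_CONSTANT)]))
E
```

```text
now bin [-431.5  310.8  194.4   25.1] jaw.by 0.822
t 23.85 q [-55.  31.  94.  22.  78. 127.] F [ 0.4 -1.3 -0.2] open 0.579
[187,-112,377] [-26,-22,23]   step 435mm 41deg rows>=8.7 dq 40  q [-14.  46.  70.  39. 100. 136.]
```

View pics/c17.png

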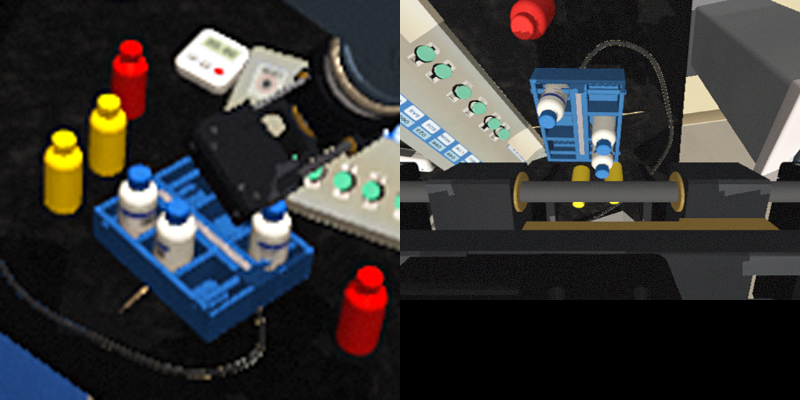

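Call:
{"api": "play_rows", "payload": {"motion": [[[15,-14,47],[-3,-3,3],0.58],[[32,-28,94],[-7,-6,6],0.58],[[52,-42,141],[-11,-9,10],0.58],[[76,-56,189],[-14,-12,13],0.58],[[102,-70,236],[-18,-15,16],0.58],[[130,-84,283],[-22,-18,20],0.58],[[158,-98,330],[-26,-22,23],0.58],[[187,-112,377],[-26,-22,23],0.58]]}}

```text
time_s: 24.8
position: [0.6171, 0.117, 0.2158]
tcp_rot: [[-0.323, -0.915, -0.242], [0.726, -0.404, 0.556], [-0.607, 0.003, 0.795]]
force: [0.6, -0.2, -0.8]
opening: 0.58
```

```bash
python3 go.py "[(-143,-20,58,52,4),(-143,-20,58,52,1),(-97,-20,56,52,3)]"
```

```text
now bin [-171.7    6.   215.8   52.6] jaw.by 1.000
t 24.8 q [-17.  46.  72.  37. 100. 133.] F [ 0.6 -0.2 -0.8] open 0.58
[30,-7,-27] [-0,0,-0]   step 41mm 0deg rows>=0.8 dq 3  q 
[59,-13,-54] [-0,0,-0]   step 41mm 0deg rows>=0.8 dq 3  q 
[89,-20,-81] [-0,0,-0]   step 41mm 0deg rows>=0.8 dq 3  q 
[119,-26,-108] [-0,1,-0]   step 41mm 0deg rows>=0.8 dq 3  q 
[119,-26,-108] [-0,1,-0]   step 0mm 0deg rows>=0.0 dq 0  q 
[131,-26,-99] [-0,1,-0]   step 15mm 0deg rows>=0.3 dq 1  q 
[144,-26,-90] [-0,1,-0]   step 15mm 0deg rows>=0.3 dq 1  q 
[156,-26,-82] [-0,1,-0]   step 15mm 0deg rows>=0.3 dq 1  q [-11.  57.  76.  40.  85. 127.]
```

Call:
{"api": "play_rows", "payload": {"motion": [[[0,0,0],[0,0,0],0.58],[[0,0,0],[0,0,0],0.58]]}}

```text
time_s: 25.0
position: [0.6155, 0.1166, 0.2176]
tcp_rot: [[-0.323, -0.914, -0.245], [0.725, -0.405, 0.557], [-0.609, 0.003, 0.793]]
force: [0.6, 1.0, 0.3]
opening: 0.581
```

```bash
python3 go.py "[(-143,-20,58,52,4),(-143,-20,58,52,1),(-97,-20,56,52,3)]"
```

```text
now bin [-171.4    7.7  217.6   52.5] jaw.by 1.000
t 25.0 q [-17.  45.  72.  37. 100. 133.] F [0.6 1.  0.3] open 0.581
[30,-7,-27] [-0,0,-0]   step 41mm 0deg rows>=0.8 dq 4  q 
[60,-14,-55] [-0,0,-0]   step 41mm 0deg rows>=0.8 dq 3  q 
[90,-21,-82] [-0,0,-0]   step 41mm 0deg rows>=0.8 dq 3  q 
[120,-28,-109] [-0,1,-0]   step 41mm 0deg rows>=0.8 dq 3  q 
[120,-28,-109] [-0,1,-0]   step 0mm 0deg rows>=0.0 dq 0  q 
[132,-28,-100] [-0,1,-0]   step 15mm 0deg rows>=0.3 dq 1  q 
[145,-28,-92] [-0,1,-0]   step 15mm 0deg rows>=0.3 dq 1  q 
[157,-28,-83] [-0,1,-0]   step 15mm 0deg rows>=0.3 dq 1  q [-11.  57.  76.  40.  85. 127.]
```

Call:
{"api": "play_rows", "payload": {"motion": [[[30,-7,-27],[0,0,0],0.58],[[60,-14,-55],[0,0,0],0.58],[[90,-21,-82],[0,0,0],0.58],[[120,-28,-109],[0,1,0],0.58],[[120,-28,-109],[0,1,0],0.58],[[132,-28,-100],[0,1,0],0.58],[[145,-28,-92],[0,1,0],0.58],[[157,-28,-83],[0,1,0],0.58]]}}

```text
time_s: 25.8
position: [0.6134, 0.1936, 0.06]
tcp_rot: [[-0.312, -0.916, -0.253], [0.716, -0.401, 0.571], [-0.625, -0.003, 0.781]]
force: [0.0, 0.3, 0.9]
opening: 0.58
```

```bash
python3 go.py "[(-95,-20,90,56,2),(-90,-20,150,66,3),(-75,-20,195,72,3)]"
```

```text
now bin [-100.1  -21.7   60.    51.3] jaw.by 1.000
t 25.8 q [-11.  56.  76.  40.  84. 127.] F [0.  0.3 0.9] open 0.58
[-7,1,13] [0,-2,0]   step 15mm 2deg rows>=0.3 dq 3  q 
[-15,2,27] [0,-5,0]   step 15mm 2deg rows>=0.3 dq 2  q 
[-26,2,43] [0,-8,0]   step 20mm 3deg rows>=0.4 dq 3  q 
[-37,1,60] [0,-11,0]   step 20mm 3deg rows>=0.4 dq 3  q 
[-48,1,77] [0,-15,0]   step 20mm 3deg rows>=0.4 dq 3  q 
[-54,1,91] [0,-17,0]   step 16mm 2deg rows>=0.3 dq 2  q 
[-59,1,106] [0,-19,0]   step 16mm 2deg rows>=0.3 dq 2  q 
[-65,1,121] [0,-21,0]   step 16mm 2deg rows>=0.3 dq 2  q [-13.  54.  74.  52. 105. 131.]
```

Call:
{"api": "play_rows", "payload": {"motion": [[[-7,1,13],[0,-2,0],0.58],[[-15,1,27],[0,-5,0],0.58],[[-26,1,43],[0,-8,0],0.58],[[-37,1,60],[0,-11,0],0.58],[[-48,1,77],[0,-15,0],0.58],[[-54,1,91],[0,-17,0],0.58],[[-59,1,106],[0,-19,0],0.58],[[-65,1,121],[0,-21,0],0.58]]}}

```text
time_s: 26.6
position: [0.602, 0.216, 0.1948]
tcp_rot: [[-0.383, -0.916, -0.123], [0.873, -0.402, 0.276], [-0.302, -0.002, 0.953]]
force: [0.2, -0.7, -1.0]
opening: 0.579
```

```bash
python3 go.py "[(-45,-10,235,74,3),(-10,0,255,72,2),(20,15,258,55,3)]"
```

```text
now bin [-75.1 -20.3 194.8  72.4] jaw.by 1.000
t 26.6 q [-13.  54.  74.  52. 105. 131.] F [ 0.2 -0.7 -1. ] open 0.579
[5,3,16] [0,-1,0]   step 17mm 1deg rows>=0.3 dq 1  q 
[11,7,32] [0,-1,0]   step 17mm 1deg rows>=0.3 dq 1  q 
[16,10,47] [0,-2,0]   step 17mm 1deg rows>=0.3 dq 1  q 
[30,15,62] [0,-1,0]   step 21mm 1deg rows>=0.4 dq 2  q 
[44,20,77] [0,0,0]   step 21mm 1deg rows>=0.4 dq 2  q 
[53,25,81] [0,6,0]   step 11mm 6deg rows>=0.7 dq 4  q 
[62,30,85] [0,12,0]   step 11mm 6deg rows>=0.7 dq 4  q 
[71,35,89] [0,17,0]   step 11mm 6deg rows>=0.7 dq 4  q [ -5.  37.  85.  46.  91. 138.]
```

Call:
{"api": "play_rows", "payload": {"motion": [[[5,3,16],[0,-1,0],0.58],[[11,7,32],[0,-1,0],0.58],[[16,10,47],[0,-2,0],0.58],[[30,15,62],[0,-1,0],0.58],[[44,20,77],[0,0,0],0.58],[[53,25,81],[0,6,0],0.58],[[62,30,85],[0,12,0],0.58],[[71,35,89],[0,17,0],0.58]]}}

```text
time_s: 27.4
position: [0.5312, 0.2887, 0.2577]
tcp_rot: [[-0.329, -0.916, -0.231], [0.752, -0.402, 0.522], [-0.571, -0.002, 0.821]]
force: [1.8, -0.8, -0.1]
opening: 0.579
```

```bash
python3 go.py "[(28,30,255,30,4),(22,44,170,30,3)]"
```

```text
now bin [ 20.1  15.  257.7  55.2] jaw.by 1.000
t 27.4 q [ -5.  37.  85.  46.  91. 137.] F [ 1.8 -0.8 -0.1] open 0.579
[2,4,1] [-0,6,0]   step 4mm 6deg rows>=0.7 dq 4  q 
[4,8,1] [-0,13,0]   step 4mm 6deg rows>=0.7 dq 4  q 
[6,11,2] [-0,19,0]   step 4mm 6deg rows>=0.7 dq 4  q 
[8,15,2] [-0,25,0]   step 4mm 6deg rows>=0.7 dq 5  q 
[23,20,-22] [-0,25,0]   step 29mm 0deg rows>=0.6 dq 3  q 
[37,25,-46] [-0,25,0]   step 29mm 0deg rows>=0.6 dq 3  q 
[52,29,-71] [-0,25,0]   step 29mm 0deg rows>=0.6 dq 3  q [  3.  34.  93.  30.  68. 143.]
```

Call:
{"api": "play_rows", "payload": {"motion": [[[2,4,1],[0,6,0],0.58],[[4,8,1],[0,13,0],0.58],[[6,11,2],[0,19,0],0.58],[[8,15,2],[0,25,0],0.58],[[23,20,-22],[0,25,0],0.58],[[37,25,-46],[0,25,0],0.58],[[52,29,-71],[0,25,0],0.58]]}}

```text
time_s: 28.1
position: [0.5026, 0.2797, 0.1689]
tcp_rot: [[-0.204, -0.915, -0.349], [0.464, -0.404, 0.788], [-0.862, -0.001, 0.507]]
force: [0.4, 0.4, -0.5]
opening: 0.581
```

```bash
python3 go.py "[(14,44,95,30,3)]"
```

```text
now bin [ 23.4  44.7 168.9  30.4] jaw.by 1.000
t 28.1 q [  3.  34.  93.  31.  68. 143.] F [ 0.4  0.4 -0.5] open 0.581
[20,-0,-15] [-0,0,0]   step 25mm 0deg rows>=0.5 dq 2  q 
[39,-0,-30] [-0,0,0]   step 25mm 0deg rows>=0.5 dq 2  q 
[59,-1,-46] [-0,0,0]   step 25mm 0deg rows>=0.5 dq 2  q [  2.  41.  95.  32.  60. 138.]
```

Call:
{"api": "play_rows", "payload": {"motion": [[[20,0,-15],[0,0,0],0.58],[[39,0,-30],[0,0,0],0.58],[[59,-1,-46],[0,0,0],0.58],[[59,-1,-46],[0,0,0],0.58]]}}

```text
time_s: 28.5
position: [0.5064, 0.2701, 0.0922]
tcp_rot: [[-0.209, -0.915, -0.344], [0.463, -0.403, 0.789], [-0.861, 0.006, 0.509]]
force: [-1.5, 0.2, 0.1]
opening: 0.582
```

```bash
python3 go.py "[(9.5,44,53,30,3)]"; python3 - <<'E'
from h import *
a=snap('scene','s18.png')['img'];b=snap('wrist','w18.png')['img']
cv2.imwrite('pics/c18.png',np.hstack([cv2.resize(a[100:260,150:310],(400,400),interpolation=cv2.INTER_CUBIC),cv2.copyMakeBorder(cv2.resize(b,(400,300)),0,100,0,0,cv2.BORDER_CONSTANT)]))
E
```

```text
now bin [13.2 45.1 92.2 30.6] jaw.by 1.000
t 28.5 q [  2.  41.  95.  33.  61. 138.] F [-1.5  0.2  0.1] open 0.582
[11,-0,-8] [-0,0,-0]   step 13mm 0deg rows>=0.3 dq 2  q 
[21,-1,-15] [-0,0,-0]   step 13mm 0deg rows>=0.3 dq 1  q 
[32,-1,-23] [-0,1,-0]   step 13mm 0deg rows>=0.3 dq 1  q [  2.  45.  96.  34.  57. 135.]
```

View pics/c18.png

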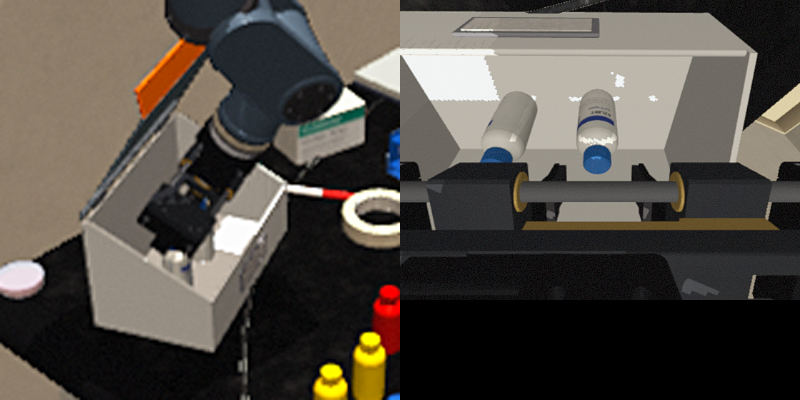

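Call:
{"api": "play_rows", "payload": {"motion": [[[11,0,-8],[0,0,0],0.58],[[21,-1,-15],[0,0,0],0.58],[[32,-1,-23],[0,0,0],0.58],[[32,-1,-23],[0,0,0],0.58]]}}

```text
time_s: 29.0
position: [0.5109, 0.2666, 0.053]
tcp_rot: [[-0.206, -0.916, -0.345], [0.463, -0.402, 0.79], [-0.862, 0.002, 0.507]]
force: [-0.3, -0.0, -0.2]
opening: 0.583
```

```bash
python3 go.py "[(9.5,44,51,30,1)]"
```

```text
now bin [ 8.1 42.4 53.  30.4] jaw.by 1.000
t 29.0 q [  1.  45.  96.  34.  57. 135.] F [-0.3 -0.  -0.2] open 0.583
[2,2,0] [-0,0,-0]   step 3mm 1deg rows>=0.1 dq 1  q [  2.  45.  96.  34.  56. 134.]
```

Call:
{"api": "play_rows", "payload": {"motion": [[[1,1,1],[0,0,0],0.58],[[1,1,1],[0,0,0],0.2],[[1,1,1],[0,0,0],0.2],[[1,1,1],[0,0,0],0.2],[[1,1,1],[0,0,0],0.2]]}}

```text
time_s: 29.5
position: [0.5107, 0.2678, 0.0548]
tcp_rot: [[-0.202, -0.916, -0.347], [0.463, -0.402, 0.79], [-0.863, -0.001, 0.506]]
force: [-1.2, -0.1, 0.3]
opening: 0.399
```

```bash
python3 go.py "[(9,44,165,30,5),(-60,44,185,30,3)]"
```

```text
now bin [ 9.3 42.2 54.8 30.4] jaw.by 1.000
t 29.5 q [  2.  45.  96.  34.  57. 135.] F [-1.2 -0.1  0.3] open 0.399
[-19,0,11] [-0,0,0]   step 22mm 0deg rows>=0.4 dq 2  q 
[-38,1,22] [-0,0,0]   step 22mm 0deg rows>=0.4 dq 2  q 
[-57,1,33] [-0,0,0]   step 22mm 0deg rows>=0.4 dq 2  q 
[-76,1,44] [-0,0,0]   step 22mm 0deg rows>=0.4 dq 2  q 
[-95,2,56] [-0,0,0]   step 22mm 0deg rows>=0.4 dq 2  q 
[-113,2,39] [-0,0,0]   step 24mm 0deg rows>=0.5 dq 2  q 
[-130,1,23] [-0,0,0]   step 24mm 0deg rows>=0.5 dq 2  q 
[-147,1,6] [-0,0,0]   step 24mm 0deg rows>=0.5 dq 2  q [ -5.  34.  90.  27.  74. 140.]
```

Call:
{"api": "play_rows", "payload": {"motion": [[[-19,0,11],[0,0,0],0.2],[[-38,1,22],[0,0,0],0.2],[[-57,1,33],[0,0,0],0.2],[[-76,1,44],[0,0,0],0.2],[[-95,2,56],[0,0,0],0.2],[[-113,2,39],[0,0,0],0.2],[[-130,1,23],[0,0,0],0.2],[[-147,1,6],[0,0,0],0.2]]}}

```text
time_s: 30.3
position: [0.5375, 0.2035, 0.185]
tcp_rot: [[-0.202, -0.915, -0.348], [0.463, -0.403, 0.79], [-0.863, -0.001, 0.505]]
force: [0.4, -0.2, -1.5]
opening: 0.394
```

```bash
python3 go.py "[(-120,44,200,30,3),(-195,44,215,30,4)]"; python3 - <<'E'
from h import *
a=snap('scene','s19.png')['img'];b=snap('wrist','w19.png')['img']
cv2.imwrite('pics/c19.png',np.hstack([cv2.resize(a[100:260,150:310],(400,400),interpolation=cv2.INTER_CUBIC),cv2.copyMakeBorder(cv2.resize(b,(400,300)),0,100,0,0,cv2.BORDER_CONSTANT)]))
E
```

```text
now bin [-60.4  43.7 185.   30.3] jaw.by 1.000
t 30.3 q [ -5.  34.  90.  28.  74. 140.] F [ 0.4 -0.2 -1.5] open 0.394
[-14,0,-15] [-0,0,0]   step 20mm 0deg rows>=0.4 dq 2  q 
[-29,0,-29] [-0,0,0]   step 20mm 0deg rows>=0.4 dq 2  q 
[-43,0,-44] [-0,0,0]   step 20mm 0deg rows>=0.4 dq 2  q 
[-56,0,-58] [-0,0,0]   step 19mm 0deg rows>=0.4 dq 1  q 
[-68,-0,-72] [-0,0,0]   step 19mm 0deg rows>=0.4 dq 2  q 
[-81,-0,-87] [-0,0,0]   step 19mm 0deg rows>=0.4 dq 2  q 
[-94,-0,-101] [-0,0,0]   step 19mm 0deg rows>=0.4 dq 2  q [-15.  36.  80.  23.  85. 135.]
```

View pics/c19.png

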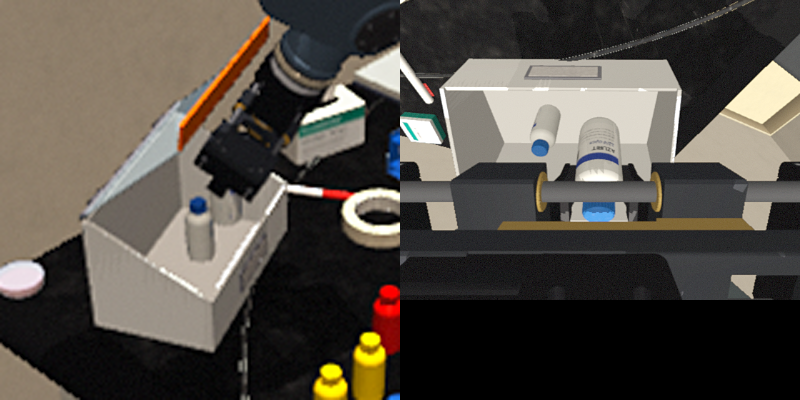

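Call:
{"api": "play_rows", "payload": {"motion": [[[-14,0,-15],[0,0,0],0.2],[[-29,0,-29],[0,0,0],0.2],[[-43,0,-44],[0,0,0],0.2],[[-56,0,-58],[0,0,0],0.2],[[-68,0,-72],[0,0,0],0.2],[[-81,0,-87],[0,0,0],0.2],[[-94,0,-101],[0,0,0],0.2]]}}

```text
time_s: 31.1
position: [0.592, 0.0791, 0.2144]
tcp_rot: [[-0.203, -0.916, -0.347], [0.463, -0.402, 0.79], [-0.863, -0.0, 0.506]]
force: [0.1, 0.5, -1.7]
opening: 0.396
```

```bash
python3 strip.py; python3 gc.py .4933 -.174 -101.3 52 -35 4 "[(180,9)]"; python3 - <<'E'
from h import *
a=snap('scene','s20.png')['img'];b=snap('side','d20.png')['img']
cv2.imwrite('pics/c20.png',np.hstack([cv2.resize(a[120:340,180:400],(400,400),interpolation=cv2.INTER_CUBIC),cv2.resize(b[150:310,240:400],(400,400),interpolation=cv2.INTER_CUBIC)]))
E
```

```text
side 114 [ 0.5248 -0.2311] yaw -5.1 len 0.058
side 295 [ 0.4723 -0.1669] yaw -89.9 len 0.134
scene 118 [ 0.4888 -0.1086] yaw -31.4 len 0.047
scene 178 [ 0.5223 -0.228 ] yaw -145.0 len 0.075
scene 312 [ 0.4692 -0.1728] yaw -72.0 len 0.123
cell [ 0.4488 -0.2181  0.    ] now rel cell (ex,ey,z) mm [-318.5   84.1  214.6] tilt 30.2
t 31.2 q [-15.  36.  80.  23.  85. 135.] F [-0.2  0.3 -0.8] open 0.395
[-8,28,-22] [3,0,-2]   step 36mm 4deg rows>=0.7 dq 4  q 
[-17,55,-44] [7,0,-4]   step 36mm 4deg rows>=0.7 dq 4  q 
[-25,83,-66] [10,0,-6]   step 36mm 4deg rows>=0.7 dq 4  q 
[-34,111,-88] [13,0,-8]   step 36mm 4deg rows>=0.7 dq 4  q 
[-42,138,-110] [17,0,-10]   step 36mm 4deg rows>=0.7 dq 4  q 
[-51,166,-132] [20,0,-12]   step 36mm 4deg rows>=0.7 dq 4  q 
[-59,193,-154] [23,0,-13]   step 36mm 4deg rows>=0.7 dq 4  q 
[-68,221,-177] [27,0,-15]   step 36mm 4deg rows>=0.7 dq 4  q 
[-76,249,-199] [30,0,-17]   step 36mm 4deg rows>=0.7 dq 4  q [-52.  31.  97.  23.  74. 128.]
```

View pics/c20.png

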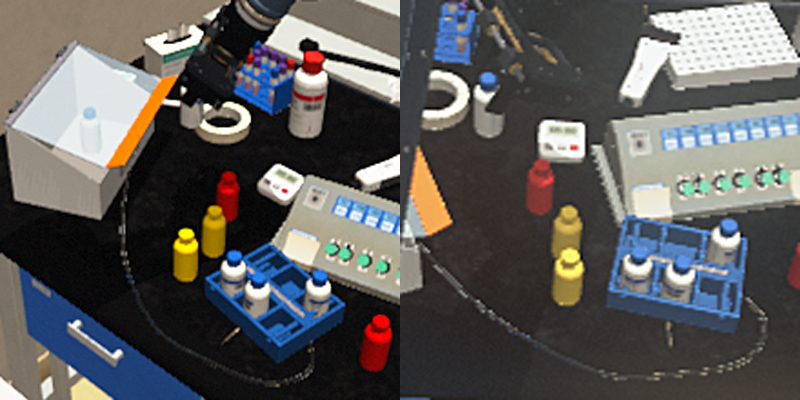

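Call:
{"api": "play_rows", "payload": {"motion": [[[-10,31,-25],[4,0,-2],0.2],[[-19,62,-50],[8,0,-4],0.2],[[-29,93,-75],[11,0,-6],0.2],[[-38,124,-99],[15,0,-9],0.2],[[-48,155,-124],[19,0,-11],0.2],[[-57,187,-149],[23,0,-13],0.2],[[-67,218,-174],[26,0,-15],0.2],[[-76,249,-199],[30,0,-17],0.2]]}}

```text
time_s: 32.1
position: [0.4472, -0.212, 0.1791]
tcp_rot: [[0.089, -0.982, 0.167], [0.497, 0.189, 0.847], [-0.863, 0.008, 0.504]]
force: [0.7, 0.2, -0.6]
opening: 0.396
```

```bash
python3 gc.py .4933 -.174 -101.3 52 -35 4 "[(92,4)]"
```

```text
cell [ 0.4488 -0.2181  0.    ] now rel cell (ex,ey,z) mm [ -5.7  -2.8 179.1] tilt 30.3
t 32.1 q [-52.  32.  97.  23.  74. 128.] F [ 0.7  0.2 -0.6] open 0.396
[19,-1,-11] [0,0,-0]   step 22mm 0deg rows>=0.4 dq 3  q 
[37,-2,-23] [0,0,-0]   step 22mm 0deg rows>=0.4 dq 3  q 
[56,-3,-34] [0,0,-0]   step 22mm 0deg rows>=0.4 dq 3  q 
[74,-3,-45] [0,0,-1]   step 22mm 0deg rows>=0.4 dq 3  q [-52.  40. 100.  25.  64. 123.]
```

Call:
{"api": "play_rows", "payload": {"motion": [[[19,-1,-11],[0,0,0],0.2],[[37,-2,-23],[0,0,0],0.2],[[56,-3,-34],[0,0,0],0.2],[[74,-3,-45],[0,0,0],0.2],[[74,-3,-45],[0,0,0],0.2]]}}

```text
time_s: 32.6
position: [0.4488, -0.2116, 0.0907]
tcp_rot: [[0.084, -0.982, 0.166], [0.5, 0.186, 0.846], [-0.862, 0.012, 0.507]]
force: [-0.6, 0.5, -0.4]
opening: 0.397
```

```bash
python3 gc.py .4933 -.174 -101.3 52 -35 4 "[(70,2),(60,1),(54.5,2)]"; python3 - <<'E'
from h import *
a=snap('scene','s21.png')['img'];d=snap('side','d21.png')['img']
cv2.imwrite('pics/c21.png',np.hstack([cv2.resize(a[200:340,260:400],(400,400),interpolation=cv2.INTER_CUBIC),cv2.resize(d[190:310,280:400],(400,400),interpolation=cv2.INTER_CUBIC)]))
E
```

```text
cell [ 0.4488 -0.2181  0.    ] now rel cell (ex,ey,z) mm [-6.5 -1.2 90.7] tilt 30.5
t 32.6 q [-52.  40.  99.  24.  65. 123.] F [-0.6  0.5 -0.4] open 0.397
[8,-1,-6] [0,0,-0]   step 10mm 1deg rows>=0.2 dq 2  q 
[17,-1,-13] [0,0,-1]   step 10mm 1deg rows>=0.2 dq 2  q 
[25,-2,-18] [0,0,-1]   step 10mm 0deg rows>=0.2 dq 1  q 
[28,-2,-19] [0,0,-1]   step 3mm 0deg rows>=0.1 dq 0  q 
[30,-2,-21] [0,0,-1]   step 3mm 0deg rows>=0.1 dq 0  q [-52.  43. 100.  26.  60. 121.]
```

View pics/c21.png

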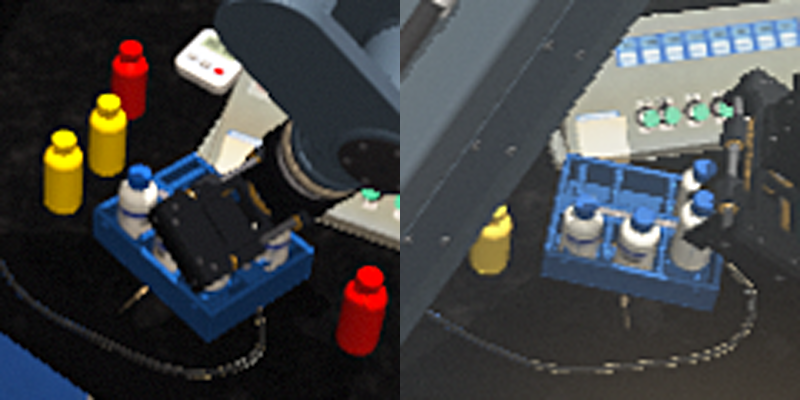

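Call:
{"api": "play_rows", "payload": {"motion": [[[8,-1,-6],[0,0,0],0.2],[[17,-1,-13],[0,0,0],0.2],[[25,-2,-18],[0,0,0],0.2],[[29,-2,-20],[0,0,0],0.2],[[29,-2,-20],[0,0,0],0.2]]}}

```text
time_s: 33.2
position: [0.4508, -0.2164, 0.0566]
tcp_rot: [[0.087, -0.982, 0.166], [0.497, 0.187, 0.847], [-0.863, 0.009, 0.505]]
force: [0.2, 1.3, -0.5]
opening: 0.396
```

```bash
python3 gc.py .4933 -.174 -101.3 52 -35 4 "[(53.8,1)]"
```

```text
cell [ 0.4488 -0.2181  0.    ] now rel cell (ex,ey,z) mm [-2.1  1.6 56.6] tilt 30.3
t 33.2 q [-52.  43.  99.  25.  61. 122.] F [ 0.2  1.3 -0.5] open 0.396
[3,2,0] [0,0,-1]   step 4mm 1deg rows>=0.1 dq 2  q [-52.  43. 100.  26.  60. 121.]
```

Call:
{"api": "play_rows", "payload": {"motion": [[[2,2,0],[0,0,0],0.2],[[3,2,0],[0,0,0],0.2],[[3,2,0],[0,0,0],0.2]]}}

```text
time_s: 33.5
position: [0.4494, -0.2148, 0.0549]
tcp_rot: [[0.088, -0.982, 0.165], [0.496, 0.187, 0.848], [-0.864, 0.008, 0.504]]
force: [0.0, 1.1, -1.0]
opening: 0.396
```

```bash
python3 gc.py .4933 -.174 -101.3 52 -35 4 "[(53.8,1)]"
```

```text
cell [ 0.4488 -0.2181  0.    ] now rel cell (ex,ey,z) mm [-3.4 -0.1 54.9] tilt 30.3
t 33.5 q [-52.  44. 100.  25.  61. 121.] F [ 0.   1.1 -1. ] open 0.396
[1,-0,-0] [0,0,-1]   step 1mm 1deg rows>=0.1 dq 1  q [-52.  43. 100.  26.  60. 121.]
```

Call:
{"api": "play_rows", "payload": {"motion": [[[1,0,-1],[0,0,0],0.2],[[1,0,-1],[0,0,0],0.3],[[1,0,-1],[0,0,0],0.45],[[1,0,-1],[0,0,0],0.55],[[-25,0,-1],[0,0,0],0.55],[[-60,0,-1],[0,0,0],0.58],[[-110,0,0],[0,0,0],0.58],[[-160,0,0],[0,0,0],0.58]]}}

```text
time_s: 34.3
position: [0.4349, -0.2944, 0.194]
tcp_rot: [[0.087, -0.982, 0.166], [0.497, 0.187, 0.847], [-0.863, 0.009, 0.505]]
force: [1.1, -1.6, -0.3]
opening: 0.578
```

```bash
python3 go.py "[(-160,-10,220,52,1)]"; python3 - <<'E'
from h import *
a=snap('scene','s22.png')['img'];b=snap('wrist','w22.png')['img'];d=snap('side','d22.png')['img']
cv2.imwrite('pics/c22.png',np.hstack([cv2.resize(a[200:340,260:400],(400,400),interpolation=cv2.INTER_CUBIC),cv2.copyMakeBorder(cv2.resize(b,(400,300)),0,100,0,0,cv2.BORDER_CONSTANT)]))
E
```

```text
now bin [-474.   339.2  194.    25.9] jaw.by 0.823
t 34.3 q [-58.  34.  89.  20.  82. 126.] F [ 1.1 -1.6 -0.3] open 0.578
[207,-108,408] [-27,-21,23]   step 470mm 41deg rows>=9.4 dq 43  q [-16.  46.  71.  38. 100. 135.]
```

View pics/c22.png

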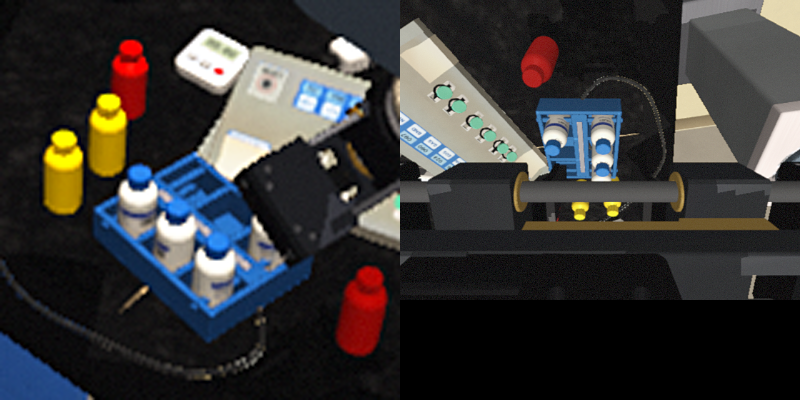

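Call:
{"api": "play_rows", "payload": {"motion": [[[14,-12,44],[-3,-2,3],0.58],[[32,-24,88],[-6,-5,6],0.58],[[53,-36,132],[-10,-8,9],0.58],[[76,-48,176],[-13,-10,11],0.58],[[100,-60,220],[-16,-12,14],0.58],[[124,-72,264],[-20,-15,17],0.58],[[148,-84,308],[-23,-18,20],0.58],[[172,-94,350],[-27,-21,23],0.58]]}}

```text
time_s: 35.25
position: [0.5981, 0.068, 0.2183]
tcp_rot: [[-0.331, -0.909, -0.254], [0.719, -0.417, 0.556], [-0.611, 0.002, 0.792]]
force: [0.7, -0.4, -0.3]
opening: 0.579
```

```bash
python3 go.py "[(-155,-20,200,52,2),(-143,-30,58,52,4)]"
```

```text
now bin [-208.8   43.2  218.3   52.3] jaw.by 1.000
t 35.25 q [-21.  45.  73.  34. 102. 129.] F [ 0.7 -0.4 -0.3] open 0.579
[27,-32,9] [0,0,-1]   step 42mm 1deg rows>=0.8 dq 3  q 
[53,-64,18] [0,0,-1]   step 42mm 0deg rows>=0.8 dq 3  q 
[77,-67,-8] [0,0,-1]   step 36mm 0deg rows>=0.7 dq 3  q 
[101,-69,-35] [0,0,-1]   step 36mm 0deg rows>=0.7 dq 3  q 
[125,-72,-61] [0,0,-1]   step 36mm 0deg rows>=0.7 dq 3  q 
[149,-74,-87] [0,0,-1]   step 36mm 0deg rows>=0.7 dq 3  q [-13.  58.  71.  39.  89. 128.]
```

Call:
{"api": "play_rows", "payload": {"motion": [[[27,-32,9],[0,0,0],0.58],[[53,-64,18],[0,0,-1],0.58],[[77,-67,-8],[0,0,-1],0.58],[[101,-69,-35],[0,0,-1],0.58],[[125,-72,-61],[0,0,-1],0.58],[[149,-74,-87],[0,0,-1],0.58],[[149,-74,-87],[0,0,-1],0.58]]}}

```text
time_s: 35.95
position: [0.6342, 0.1562, 0.0533]
tcp_rot: [[-0.321, -0.915, -0.245], [0.726, -0.403, 0.557], [-0.609, 0.001, 0.793]]
force: [-1.2, 0.1, -0.6]
opening: 0.576
```

```bash
python3 go.py "[(-97,-30,58,52,3),(-95,-30,90,56,2),(-91,-30,130,62,3)]"
```

```text
now bin [-142.8  -25.6   53.3   52.5] jaw.by 1.000
t 35.95 q [-14.  59.  72.  39.  89. 127.] F [-1.2  0.1 -0.6] open 0.576
[11,-1,11] [-0,0,0]   step 15mm 0deg rows>=0.3 dq 1  q 
[22,-3,21] [-0,0,0]   step 15mm 0deg rows>=0.3 dq 1  q 
[33,-4,32] [-0,0,0]   step 15mm 0deg rows>=0.3 dq 1  q 
[25,-4,45] [-0,-2,0]   step 16mm 2deg rows>=0.3 dq 2  q 
[16,-4,58] [-0,-4,0]   step 16mm 2deg rows>=0.3 dq 2  q 
[8,-4,70] [-0,-6,0]   step 13mm 2deg rows>=0.3 dq 2  q 
[1,-4,81] [-0,-8,0]   step 13mm 2deg rows>=0.3 dq 2  q 
[-6,-4,92] [-0,-10,0]   step 13mm 2deg rows>=0.3 dq 2  q [-12.  56.  73.  46.  96. 129.]
```

Call:
{"api": "play_rows", "payload": {"motion": [[[11,-1,11],[0,0,0],0.58],[[22,-3,21],[0,0,0],0.58],[[33,-4,31],[0,0,0],0.58],[[25,-4,45],[0,-2,0],0.58],[[16,-4,58],[0,-4,0],0.58],[[8,-4,70],[0,-6,0],0.58],[[1,-4,81],[0,-8,0],0.58],[[-6,-4,92],[0,-10,0],0.58]]}}

```text
time_s: 36.75
position: [0.6228, 0.2027, 0.138]
tcp_rot: [[-0.347, -0.916, -0.201], [0.811, -0.401, 0.427], [-0.471, -0.015, 0.882]]
force: [1.6, -2.5, -1.4]
opening: 0.58
```

```bash
python3 go.py "[(-88,-30,160,67,2),(-75,-30,195,72,2),(-45,-30,235,74,3)]"
```

```text
now bin [-95.6 -34.  138.   61.9] jaw.by 1.000
t 36.75 q [-12.  55.  73.  46.  97. 130.] F [ 1.6 -2.5 -1.4] open 0.58
[-2,2,12] [1,-3,1]   step 12mm 3deg rows>=0.3 dq 2  q 
[-4,4,23] [1,-5,1]   step 12mm 3deg rows>=0.3 dq 2  q 
[-6,3,42] [1,-8,1]   step 19mm 2deg rows>=0.4 dq 2  q 
[-9,3,60] [1,-10,1]   step 19mm 2deg rows>=0.4 dq 2  q 
[-6,3,77] [1,-11,1]   step 17mm 1deg rows>=0.3 dq 1  q 
[-4,3,93] [1,-11,1]   step 17mm 1deg rows>=0.3 dq 1  q 
[-1,3,109] [1,-12,1]   step 17mm 1deg rows>=0.3 dq 1  q [-11.  51.  75.  56. 106. 134.]
```

Call:
{"api": "play_rows", "payload": {"motion": [[[-2,2,12],[1,-3,1],0.58],[[-4,3,23],[1,-5,1],0.58],[[-6,3,42],[1,-8,1],0.58],[[-9,3,60],[1,-10,1],0.58],[[-6,3,77],[1,-11,1],0.58],[[-4,3,93],[1,-11,1],0.58],[[-1,3,109],[1,-12,1],0.58]]}}

```text
time_s: 37.45
position: [0.5972, 0.2485, 0.2348]
tcp_rot: [[-0.398, -0.911, -0.104], [0.875, -0.411, 0.254], [-0.274, 0.01, 0.962]]
force: [-0.3, -1.5, 0.1]
opening: 0.579
```

```bash
python3 go.py "[(-10,-30,255,72,2),(20,-33,258,55,3),(26,-36,256,37,3)]"
```

```text
now bin [-43.5 -29.1 234.8  74.1] jaw.by 1.000
t 37.45 q [-10.  51.  74.  55. 107. 135.] F [-0.3 -1.5  0.1] open 0.579
[13,-0,14] [-0,1,-1]   step 20mm 1deg rows>=0.4 dq 2  q 
[27,-1,29] [-0,2,-1]   step 20mm 1deg rows>=0.4 dq 2  q 
[36,-2,32] [-0,8,-1]   step 10mm 6deg rows>=0.7 dq 4  q 
[45,-3,36] [-0,13,-1]   step 10mm 6deg rows>=0.7 dq 4  q 
[55,-4,40] [-0,19,-1]   step 10mm 6deg rows>=0.7 dq 4  q 
[57,-5,40] [-0,25,-1]   step 2mm 6deg rows>=0.7 dq 4  q 
[59,-6,40] [-0,31,-1]   step 2mm 6deg rows>=0.7 dq 4  q 
[61,-7,39] [-0,37,-1]   step 2mm 6deg rows>=0.7 dq 5  q [  3.  35.  77.  34.  84. 150.]
```

Call:
{"api": "play_rows", "payload": {"motion": [[[13,0,14],[0,1,0],0.58],[[27,-1,29],[0,2,-1],0.58],[[36,-2,32],[0,8,-1],0.58],[[45,-3,36],[0,13,-1],0.58],[[55,-4,40],[0,19,-1],0.58],[[57,-5,40],[0,25,-1],0.58],[[59,-6,40],[0,31,-1],0.58],[[61,-7,39],[0,37,-1],0.58]]}}

```text
time_s: 38.25
position: [0.5747, 0.3147, 0.2551]
tcp_rot: [[-0.239, -0.917, -0.319], [0.55, -0.399, 0.734], [-0.8, -0.0, 0.6]]
force: [-0.2, -1.8, 0.1]
opening: 0.577
```

```bash
python3 go.py "[(28,-36,250,30,1),(24,-36,170,30,3),(15.5,-36,95,30,3)]"
```

```text
now bin [ 26.3 -35.4 255.1  36.8] jaw.by 1.000
t 38.25 q [  3.  35.  78.  34.  83. 151.] F [-0.2 -1.8  0.1] open 0.577
[5,-1,-2] [-0,7,0]   step 5mm 7deg rows>=0.8 dq 6  q 
[26,-1,-19] [-0,7,0]   step 27mm 0deg rows>=0.5 dq 3  q 
[46,-1,-36] [-0,7,0]   step 27mm 0deg rows>=0.5 dq 3  q 
[67,-1,-53] [-0,7,0]   step 27mm 0deg rows>=0.5 dq 3  q 
[85,-1,-70] [-0,7,0]   step 25mm 0deg rows>=0.5 dq 2  q 
[103,-1,-87] [-0,7,0]   step 25mm 0deg rows>=0.5 dq 2  q 
[122,-1,-105] [-0,7,0]   step 25mm 0deg rows>=0.5 dq 2  q [  5.  45.  83.  31.  66. 144.]
```

Call:
{"api": "play_rows", "payload": {"motion": [[[5,-1,-2],[0,7,0],0.58],[[26,-1,-19],[0,7,0],0.58],[[46,-1,-36],[0,7,0],0.58],[[67,-1,-53],[0,7,0],0.58],[[85,-1,-70],[0,7,0],0.58],[[103,-1,-87],[0,7,0],0.58],[[122,-1,-105],[0,7,0],0.58],[[122,-1,-105],[0,7,0],0.58]]}}

```text
time_s: 39.05
position: [0.5769, 0.3051, 0.0904]
tcp_rot: [[-0.208, -0.917, -0.34], [0.458, -0.399, 0.794], [-0.864, 0.009, 0.503]]
force: [-1.5, -0.0, 0.3]
opening: 0.583
```

```bash
python3 go.py "[(11.5,-36,54,30,3)]"; python3 - <<'E'
from h import *
a=snap('scene','s23.png')['img'];b=snap('wrist','w23.png')['img']
cv2.imwrite('pics/c23.png',np.hstack([cv2.resize(a[100:260,150:310],(400,400),interpolation=cv2.INTER_CUBIC),cv2.copyMakeBorder(cv2.resize(b,(400,300)),0,100,0,0,cv2.BORDER_CONSTANT)]))
E
```

```text
now bin [ 16.5 -33.5  90.4  30.2] jaw.by 1.000
t 39.05 q [  5.  45.  83.  31.  66. 145.] F [-1.5 -0.   0.3] open 0.583
[10,-1,-8] [-1,0,-0]   step 12mm 1deg rows>=0.2 dq 2  q 
[19,-2,-15] [-1,0,-0]   step 12mm 0deg rows>=0.2 dq 1  q 
[29,-3,-23] [-1,0,-0]   step 12mm 0deg rows>=0.2 dq 1  q [  4.  48.  84.  32.  63. 142.]
```

View pics/c23.png

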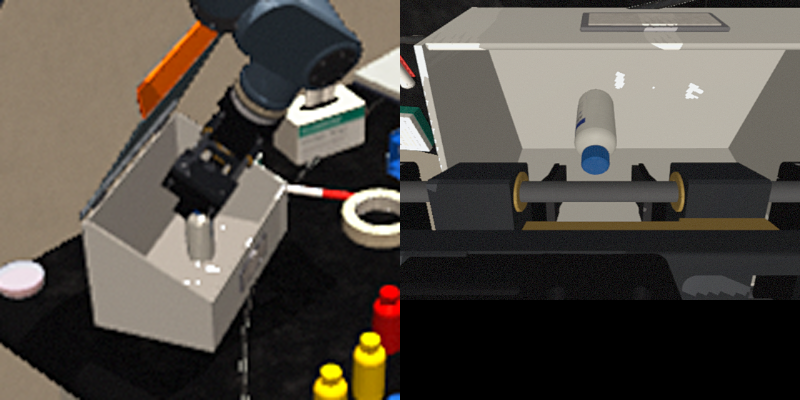

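Call:
{"api": "play_rows", "payload": {"motion": [[[10,-1,-8],[0,0,0],0.58],[[19,-2,-15],[0,0,0],0.58],[[29,-2,-23],[0,0,0],0.58],[[29,-2,-23],[0,0,0],0.58],[[29,-2,-23],[0,0,0],0.2],[[29,-2,-23],[0,0,0],0.2],[[29,-2,-23],[0,0,0],0.2],[[29,-2,-23],[0,0,0],0.2]]}}

```text
time_s: 39.95
position: [0.5847, 0.3003, 0.0566]
tcp_rot: [[-0.2, -0.917, -0.344], [0.459, -0.398, 0.794], [-0.865, 0.001, 0.501]]
force: [0.6, -0.6, -0.3]
opening: 0.39
```

```bash
python3 go.py "[(11,-36,165,30,5),(-60,-36,185,30,3)]"
```

```text
now bin [  9.  -38.6  56.6  30.1] jaw.by 1.000
t 39.95 q [  4.  48.  83.  32.  63. 142.] F [ 0.6 -0.6 -0.3] open 0.39
[-19,1,11] [-0,0,0]   step 22mm 0deg rows>=0.4 dq 2  q 
[-37,1,22] [-0,0,0]   step 22mm 0deg rows>=0.4 dq 2  q 
[-56,2,34] [-0,0,0]   step 22mm 0deg rows>=0.4 dq 2  q 
[-74,2,45] [-0,0,0]   step 22mm 0deg rows>=0.4 dq 2  q 
[-93,3,56] [-0,0,0]   step 22mm 0deg rows>=0.4 dq 2  q 
[-110,3,39] [-0,0,0]   step 25mm 0deg rows>=0.5 dq 2  q 
[-128,2,22] [-0,0,0]   step 25mm 0deg rows>=0.5 dq 2  q 
[-146,2,5] [-0,0,0]   step 25mm 0deg rows>=0.5 dq 2  q [ -1.  39.  78.  28.  78. 145.]
```

Call:
{"api": "play_rows", "payload": {"motion": [[[-15,0,9],[0,0,0],0.2],[[-32,1,19],[0,0,0],0.2],[[-51,1,30],[0,0,0],0.2],[[-72,2,43],[0,0,0],0.2],[[-93,2,56],[0,0,0],0.2],[[-110,2,39],[0,0,0],0.2],[[-128,2,22],[0,0,0],0.2],[[-146,2,5],[0,0,0],0.2]]}}

```text
time_s: 40.75
position: [0.6106, 0.2361, 0.1881]
tcp_rot: [[-0.198, -0.917, -0.346], [0.459, -0.399, 0.794], [-0.866, -0.001, 0.5]]
force: [0.6, 0.2, -1.8]
opening: 0.387
```

```bash
python3 go.py "[(-120,-30,200,30,3),(-195,-20,215,30,4)]"; python3 - <<'E'
from h import *
a=snap('scene','s24.png')['img'];b=snap('wrist','w24.png')['img']
cv2.imwrite('pics/c24.png',np.hstack([cv2.resize(a[100:260,150:310],(400,400),interpolation=cv2.INTER_CUBIC),cv2.copyMakeBorder(cv2.resize(b,(400,300)),0,100,0,0,cv2.BORDER_CONSTANT)]))
E
```

```text
now bin [-60.2 -36.3 188.1  30. ] jaw.by 1.000
t 40.75 q [ -1.  39.  78.  28.  78. 146.] F [ 0.6  0.2 -1.8] open 0.387
[-13,2,-15] [-0,0,0]   step 20mm 0deg rows>=0.4 dq 2  q 
[-27,4,-31] [-0,0,0]   step 20mm 0deg rows>=0.4 dq 2  q 
[-40,6,-46] [-0,0,0]   step 20mm 0deg rows>=0.4 dq 2  q 
[-53,8,-60] [-0,0,0]   step 19mm 0deg rows>=0.4 dq 1  q 
[-65,11,-75] [-0,0,0]   step 19mm 0deg rows>=0.4 dq 1  q 
[-78,13,-89] [-0,0,0]   step 19mm 0deg rows>=0.4 dq 1  q 
[-91,15,-103] [-0,0,0]   step 19mm 0deg rows>=0.4 dq 1  q [-12.  40.  71.  24.  88. 140.]
```

View pics/c24.png

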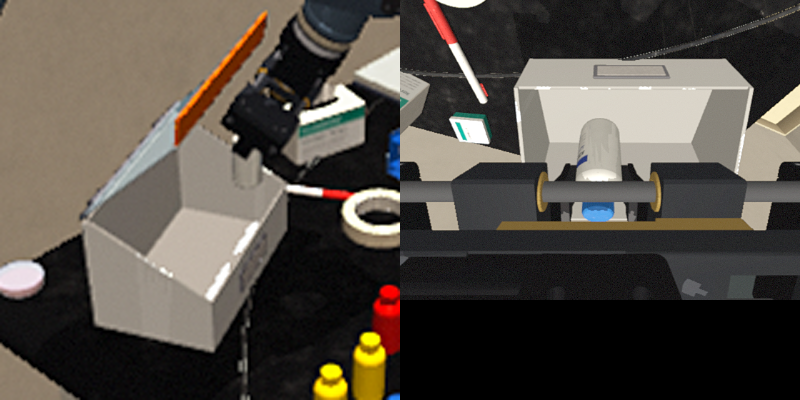

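The last bottle is held (wrist crop at (598,150)) and the bin is empty. Moving out.

Call:
{"api": "play_rows", "payload": {"motion": [[[-13,2,-15],[0,0,0],0.2],[[-27,4,-31],[0,0,0],0.2],[[-40,6,-46],[0,0,0],0.2],[[-53,8,-60],[0,0,0],0.2],[[-65,11,-75],[0,0,0],0.2],[[-78,13,-89],[0,0,0],0.2],[[-91,15,-103],[0,0,0],0.2],[[-91,15,-103],[0,0,0],0.2]]}}

```text
time_s: 41.65
position: [0.652, 0.1035, 0.2127]
tcp_rot: [[-0.197, -0.919, -0.342], [0.459, -0.395, 0.796], [-0.866, -0.0, 0.499]]
force: [-0.3, 0.6, -0.8]
opening: 0.39
```

```bash
python3 strip.py; python3 gc.py .4933 -.174 -101.3 -52 35 3 "[(190,8)]"; python3 - <<'E'
from h import *
a=snap('scene','s25.png')['img'];b=snap('side','d25.png')['img']
cv2.imwrite('pics/c25.png',np.hstack([cv2.resize(a[120:340,180:400],(400,400),interpolation=cv2.INTER_CUBIC),cv2.resize(b[150:310,240:400],(400,400),interpolation=cv2.INTER_CUBIC)]))
cv2.imwrite('pics/c25b.png',cv2.resize(a[205:305,310:450],None,fx=5,fy=5,interpolation=cv2.INTER_CUBIC))
E
```

```text
side 112 [ 0.5269 -0.2311] yaw -5.6 len 0.063
side 368 [ 0.4688 -0.1727] yaw -97.5 len 0.143
scene 119 [ 0.4887 -0.1088] yaw -30.8 len 0.047
scene 177 [ 0.5224 -0.2281] yaw -144.5 len 0.075
scene 258 [ 0.4632 -0.1506] yaw -86.0 len 0.075
scene 200 [ 0.4535 -0.2171] yaw -159.8 len 0.072
cell [ 0.5378 -0.1299  0.    ] now rel cell (ex,ey,z) mm [-253.8   63.9  212.3] tilt 30.1
t 41.75 q [-12.  40.  71.  24.  88. 140.] F [ 0.3  0.3 -1.1] open 0.388
[-8,24,-20] [4,0,-2]   step 32mm 4deg rows>=0.6 dq 4  q 
[-16,49,-40] [7,0,-4]   step 32mm 4deg rows>=0.6 dq 4  q 
[-25,73,-59] [11,0,-7]   step 32mm 4deg rows>=0.6 dq 3  q 
[-33,98,-79] [15,0,-9]   step 32mm 4deg rows>=0.6 dq 3  q 
[-41,122,-99] [19,0,-11]   step 32mm 4deg rows>=0.6 dq 4  q 
[-49,146,-119] [22,0,-13]   step 32mm 4deg rows>=0.6 dq 4  q 
[-57,171,-139] [26,0,-15]   step 32mm 4deg rows>=0.6 dq 4  q 
[-66,195,-158] [30,0,-17]   step 32mm 4deg rows>=0.6 dq 4  q [-40.  32.  93.  28.  72. 139.]
```

View pics/c25.png

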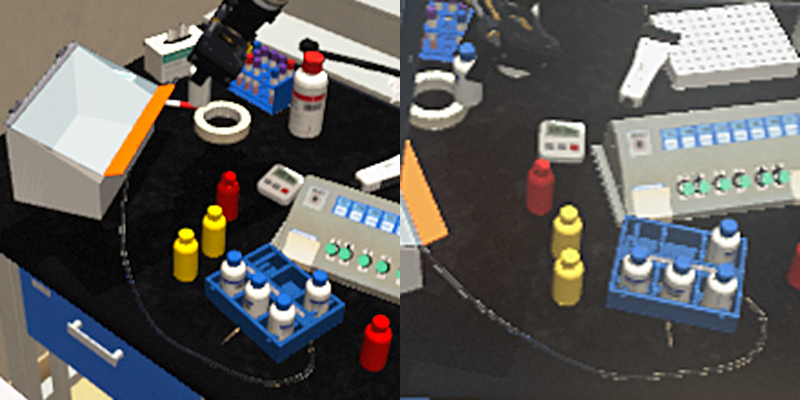

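View pics/c25b.png

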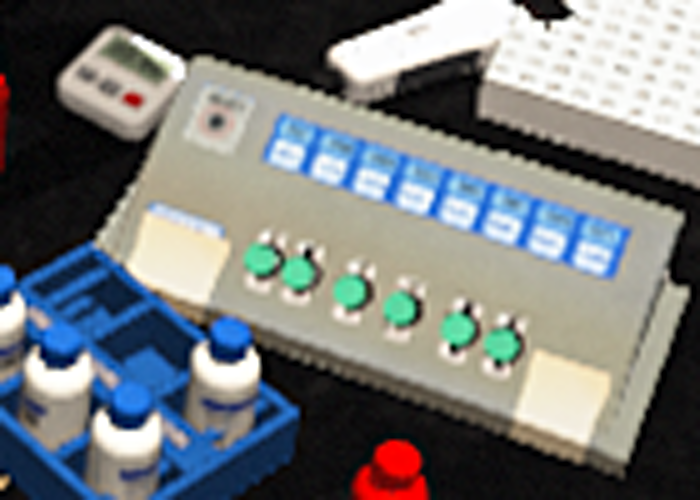

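```bash
python3 - <<'E'
from h import *
S=bot.capture('side');C=bot.capture('scene')
for a,b in [((322,198),(348.4,217)),((325.5,238),(329.5,255)), ((408.5,189.5),(446.6,247.6))]: print(tri([(S,*a),(C,*b)]))
cv2.imwrite('pics/d25b.png',cv2.resize(S['img'][180:260,300:430],None,fx=5,fy=5,interpolation=cv2.INTER_CUBIC))
E
```

```text
(array([ 0.70168263, -0.08243625,  0.07679034]), [np.float64(0.002524321218822345), np.float64(0.002524321218822379)])
(array([ 0.58899772, -0.09923321,  0.00630287]), [np.float64(0.0037419866393522093), np.float64(0.003741986639352343)])
(array([ 0.72034226, -0.37388083,  0.11960093]), [np.float64(0.0011543297848725727), np.float64(0.0011543297848723981)])
```

View pics/d25b.png

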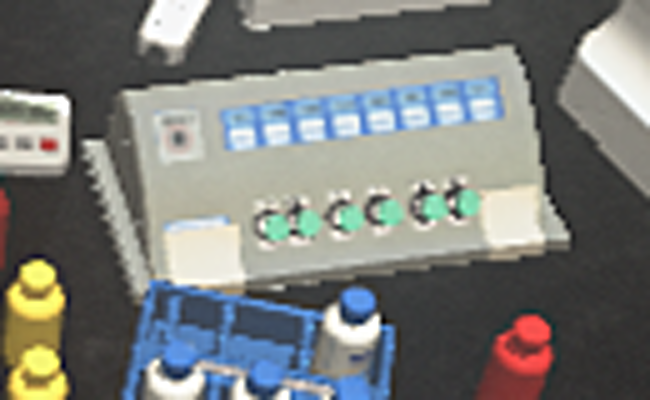

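Call:
{"api": "play_rows", "payload": {"motion": [[[-8,24,-20],[4,0,-2],0.2],[[-16,49,-40],[7,0,-4],0.2],[[-25,73,-59],[11,0,-7],0.2],[[-33,98,-79],[15,0,-9],0.2],[[-41,122,-99],[19,0,-11],0.2],[[-49,146,-119],[22,0,-13],0.2],[[-57,171,-139],[26,0,-15],0.2],[[-66,195,-158],[30,0,-17],0.2]]}}

```text
time_s: 42.75
position: [0.538, -0.1268, 0.1905]
tcp_rot: [[0.091, -0.981, 0.171], [0.491, 0.194, 0.85], [-0.867, 0.007, 0.499]]
force: [0.4, -0.8, -1.7]
opening: 0.388
```

```bash
python3 gc.py .4933 -.174 -101.3 -52 35 3 "[(96,5)]"
```

```text
cell [ 0.5378 -0.1299  0.    ] now rel cell (ex,ey,z) mm [ -3.   -0.4 190.5] tilt 29.9
t 42.75 q [-39.  32.  93.  27.  73. 140.] F [ 0.4 -0.8 -1.7] open 0.388
[16,-0,-9] [-0,-0,-0]   step 19mm 0deg rows>=0.4 dq 2  q 
[33,-0,-19] [-0,-0,-0]   step 19mm 0deg rows>=0.4 dq 2  q 
[49,-1,-28] [-0,-0,-0]   step 19mm 0deg rows>=0.4 dq 2  q 
[65,-1,-38] [-0,-0,-0]   step 19mm 0deg rows>=0.4 dq 2  q 
[82,-1,-47] [-0,-0,-0]   step 19mm 0deg rows>=0.4 dq 2  q [-40.  40.  96.  30.  62. 133.]
```

Call:
{"api": "play_rows", "payload": {"motion": [[[16,0,-9],[0,0,0],0.2],[[33,0,-19],[0,0,0],0.2],[[49,-1,-28],[0,0,0],0.2],[[65,-1,-38],[0,0,0],0.2],[[82,-1,-47],[0,0,0],0.2],[[82,-1,-47],[0,0,0],0.2]]}}

```text
time_s: 43.35
position: [0.5378, -0.1247, 0.0942]
tcp_rot: [[0.086, -0.982, 0.17], [0.493, 0.19, 0.849], [-0.866, 0.011, 0.501]]
force: [-0.3, -0.3, -1.6]
opening: 0.388
```

```bash
python3 gc.py .4933 -.174 -101.3 -52 35 3 "[(75,2),(63,1),(57,2)]"; python3 - <<'E'
from h import *
a=snap('scene','s26.png')['img'];d=snap('side','d26.png')['img']
cv2.imwrite('pics/c26.png',np.hstack([cv2.resize(a[200:340,260:400],(400,400),interpolation=cv2.INTER_CUBIC),cv2.resize(d[190:310,280:400],(400,400),interpolation=cv2.INTER_CUBIC)]))
E
```

```text
cell [ 0.5378 -0.1299  0.    ] now rel cell (ex,ey,z) mm [-5.  -1.  94.2] tilt 30.1
t 43.35 q [-39.  41.  96.  29.  63. 134.] F [-0.3 -0.3 -1.6] open 0.388
[8,-1,-6] [-0,0,-0]   step 10mm 0deg rows>=0.2 dq 1  q 
[16,-1,-11] [-0,0,-1]   step 10mm 0deg rows>=0.2 dq 1  q 
[26,-1,-17] [-0,0,-1]   step 12mm 0deg rows>=0.2 dq 1  q 
[29,-1,-19] [-0,0,-1]   step 3mm 0deg rows>=0.1 dq 0  q 
[31,-1,-20] [-0,0,-1]   step 3mm 0deg rows>=0.1 dq 0  q [-40.  44.  97.  31.  58. 131.]
```

View pics/c26.png

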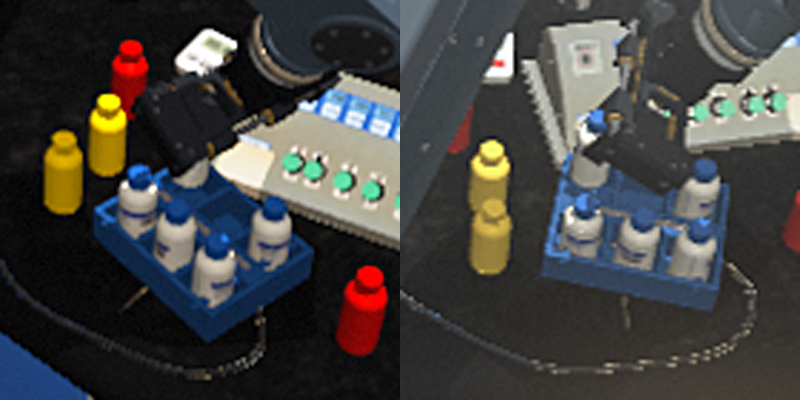

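Call:
{"api": "play_rows", "payload": {"motion": [[[8,-1,-6],[0,0,0],0.2],[[16,-1,-11],[0,0,0],0.2],[[26,-1,-17],[0,0,0],0.2],[[30,-1,-20],[0,0,0],0.2],[[30,-1,-20],[0,0,0],0.2],[[30,-1,-20],[0,0,0],0.2]]}}

```text
time_s: 44.05
position: [0.5393, -0.1289, 0.0598]
tcp_rot: [[0.09, -0.981, 0.17], [0.491, 0.192, 0.85], [-0.866, 0.007, 0.499]]
force: [0.7, 0.0, -1.2]
opening: 0.385
```

```bash
python3 gc.py .4933 -.174 -101.3 -52 35 3 "[(55.5,1)]"
```

```text
cell [ 0.5378 -0.1299  0.    ] now rel cell (ex,ey,z) mm [-1.2  1.3 59.8] tilt 30.0
t 44.05 q [-40.  44.  96.  30.  60. 131.] F [ 0.7  0.  -1.2] open 0.385
[5,1,-1] [0,-0,-0]   step 5mm 0deg rows>=0.1 dq 1  q [-40.  44.  97.  31.  58. 131.]
```

Call:
{"api": "play_rows", "payload": {"motion": [[[3,1,-1],[0,0,0],0.2],[[5,1,-1],[0,0,0],0.2],[[5,1,-1],[0,0,0],0.2]]}}

```text
time_s: 44.35
position: [0.5387, -0.1271, 0.0556]
tcp_rot: [[0.09, -0.981, 0.169], [0.491, 0.191, 0.85], [-0.867, 0.006, 0.499]]
force: [-0.2, -0.8, 2.3]
opening: 0.388
```

```bash
python3 gc.py .4933 -.174 -101.3 -52 35 3 "[(55.5,1)]"
```

```text
cell [ 0.5378 -0.1299  0.    ] now rel cell (ex,ey,z) mm [-2.9  0.3 55.6] tilt 29.9
t 44.35 q [-39.  44.  96.  31.  59. 131.] F [-0.2 -0.8  2.3] open 0.388
[0,0,-0] [0,-0,-0]   step 0mm 0deg rows>=0.1 dq 1  q [-40.  44.  97.  31.  58. 131.]
```

Fz turned to +2.3 N, so the bottle is on the floor. Release and retreat.

Call:
{"api": "play_rows", "payload": {"motion": [[[0,0,0],[0,0,0],0.3],[[0,0,0],[0,0,0],0.45],[[0,0,0],[0,0,0],0.55],[[0,0,0],[0,0,0],0.55],[[-25,0,0],[0,0,0],0.55],[[-60,0,0],[0,0,0],0.58],[[-110,0,0],[0,0,0],0.58],[[-160,0,0],[0,0,0],0.58]]}}

```text
time_s: 45.15
position: [0.5237, -0.2058, 0.1948]
tcp_rot: [[0.088, -0.982, 0.17], [0.492, 0.191, 0.849], [-0.866, 0.008, 0.5]]
force: [1.3, -0.1, 0.1]
opening: 0.58
```

Call:
{"api": "play_rows", "payload": {"motion": [[[-40,0,0],[0,0,0],0.58],[[-80,0,0],[0,0,0],0.58],[[-120,0,20],[0,0,0],0.58],[[-150,-30,50],[0,0,0],0.58],[[-160,-60,80],[0,0,0],0.58],[[-160,-60,80],[0,0,0],0.58],[[-160,-60,80],[0,0,0],0.58]]}}

```text
time_s: 45.85
position: [0.5822, -0.2271, 0.3717]
tcp_rot: [[0.089, -0.982, 0.168], [0.49, 0.19, 0.851], [-0.867, 0.007, 0.498]]
force: [-0.4, 0.1, -0.4]
opening: 0.582
```

```bash
python3 log.py; python3 - <<'E'
from h import *
a=snap('scene','s27.png')['img'];d=snap('side','d27.png')['img']
cv2.imwrite('pics/c27.png',np.hstack([cv2.resize(a[120:340,150:410],(400,338),interpolation=cv2.INTER_CUBIC),cv2.resize(d[150:310,150:400],(400,256),interpolation=cv2.INTER_CUBIC).repeat(1,0) if 0 else cv2.copyMakeBorder(cv2.resize(d[150:310,150:400],(400,256)),0,82,0,0,cv2.BORDER_CONSTANT)]))
cv2.imwrite('pics/c27b.png',np.hstack([cv2.resize(a[220:330,280:390],(400,400),interpolation=cv2.INTER_CUBIC),cv2.resize(d[215:295,310:390],(400,400),interpolation=cv2.INTER_CUBIC)]))
E
```

```text
45.85 [-43.7  28.8  66.9  25.  100.7 148.5] [ 0.5822 -0.2271  0.3717] [-0.4  0.1 -0.4] 0.582
```

View pics/c27.png

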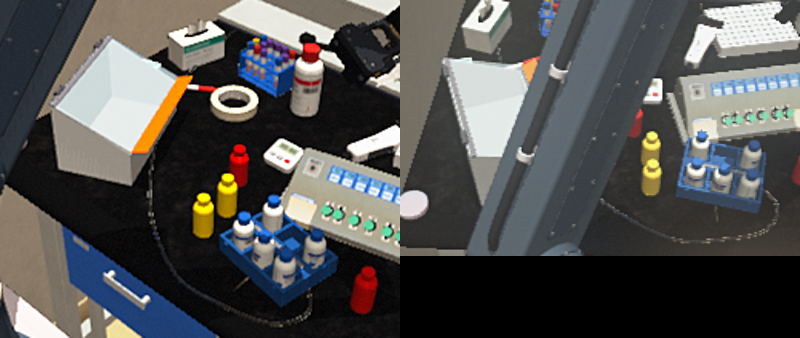

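View pics/c27b.png

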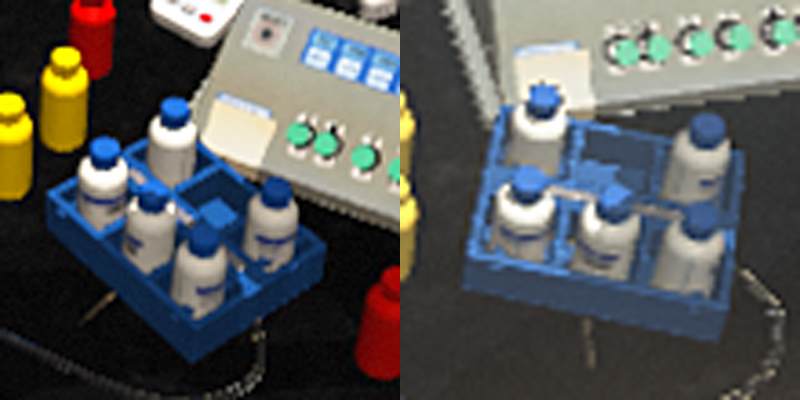

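```bash
python3 - <<'E'
from h import *
S=bot.capture('side');C=bot.capture('scene')
f=lambda p,s,o:(o[0]+(p[0]+.5)/s-.5,o[1]+(p[1]+.5)/s-.5)
sc=[(174,113),(105,153),(152,198),(203,240),(273,190)];sd=[(143,98),(130,181),(215,200),(303,218),(306,128)]
ex=np.array([-.196,-.981]);ey=np.array([.981,-.196])
for a,b in zip(sc,sd):
    p,e=tri([(S,*f(b,5,(310,215))),(C,*f(a,400/110,(280,220)))]); q=p[:2]-[.4933,-.174]; print('cap',p.round(3),'in carrier',(np.array([q@ex,q@ey])*1000).round(0),'res',np.round(e,4))
from kin import BO,BX,BY
a0=cv2.imread('pics/scene1.png');a1=C['img']
h=lambda im:((lambda z:((z[...,0]>8)&(z[...,0]<22)&(z[...,1]>180)&(z[...,2]>150)))(cv2.cvtColor(im,cv2.COLOR_BGR2HSV)))[160:250,200:290]
for im in (a0,a1):
    ys,xs=np.nonzero(h(im)); print('lip px',len(xs),xs.min()+200,xs.max()+200,ys.min()+160,ys.max()+160)
E
```

```text
cap [ 0.534 -0.129  0.086] in carrier [-52.  31.] res [0.0017 0.0017]
cap [ 0.466 -0.118  0.087] in carrier [-49. -37.] res [0.0016 0.0016]
cap [ 0.455 -0.169  0.085] in carrier [  3. -38.] res [0.0023 0.0023]
cap [ 0.444 -0.221  0.088] in carrier [ 56. -40.] res [0.0015 0.0015]
cap [ 0.514 -0.23   0.089] in carrier [51. 31.] res [0.0012 0.0012]
lip px 452 236 274 169 219
lip px 506 236 274 169 219
```

```bash
python3 -c "
from rig import bot
print(bot.hand_in())"
```

```text
the job is handed in; nothing more can be done
None
```

I moved all four bottles out of the bin and into the carrier, three in the near row and one in the far-left cell. The bottle already loaded stayed in its cell. For each one I lifted the flap with the fingertips under its lip and let it rest on the hand while I took the bottle out.

**Last checks before handing in, at about 46 s:**
- **Bottles:** the five caps triangulate to 85–89 mm high, about where the loaded bottle's cap is. Each is within about 5 mm of its own cell's centre, and all look upright.
- **Bin:** it is empty, and the orange lip covers the same pixel box as at the start, so the flap is shut. Its pixel count was 506 against 452 then, because the hand hid part of it in the first picture.
- **Carrier:** the loaded bottle's position in the scene camera did not change between placings, so I saw no sign of the carrier being knocked. I did not measure the carrier itself again after the first bottle, because the bottles spoiled my strip measurement. Instead I checked the loaded bottle's position and the pictures.
- **Timer and dish:** the arm was not taken low near either. They look in place in the pictures, but I did not measure them again.
- **Hand:** it is clear of everything, with the tip at a height of 0.37 m and contact forces near zero.

The largest contact force I read was about 12 N while lifting the flap for the second bottle. After that I used a steeper lift path, which kept it to a few newtons.

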